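# Mark a batch of padlocks on the sprung marking press

## Task

Mark all the padlocks (two or three) in one go: set the depth lever upright to its middle mark, lay each padlock flat in a station of its own on the press bed, body on the middle of the station and lengthwise front to back, pull the press arm all the way down and hold it there for about a second, then ease it slowly back up to its rest without letting it snap. Then lay the padlocks flat on the floor of the grey tray and park the depth lever fully towards the front of its box; leave everything else on the bench alone.

Things in the scene. Friction and masses are not known exactly. Their poses are not given: they have to be found in the camera images.
- lock0: padlock lying flat: brass body 44 mm long (its x) x 42 mm wide (its y) x 24 mm thick, with a square steel shackle (11 mm bar, 39 mm wide overall, 6 mm clear of the bench) that sticks out 24 mm beyond the body's +x end; about 0.26 kg; origin at the centre of the underside of the body, z up. Grip the body across its 42 mm width, or the lock lengthwise (68 mm). May be absent (two or three are there)
- lock1: padlock lying flat: brass body 44 mm long (its x) x 42 mm wide (its y) x 24 mm thick, with a square steel shackle (11 mm bar, 39 mm wide overall, 6 mm clear of the bench) that sticks out 24 mm beyond the body's +x end; about 0.26 kg; origin at the centre of the underside of the body, z up. Grip the body across its 42 mm width, or the lock lengthwise (68 mm). May be absent (two or three are there)
- lock2: padlock lying flat: brass body 44 mm long (its x) x 42 mm wide (its y) x 24 mm thick, with a square steel shackle (11 mm bar, 39 mm wide overall, 6 mm clear of the bench) that sticks out 24 mm beyond the body's +x end; about 0.26 kg; origin at the centre of the underside of the body, z up. Grip the body across its 42 mm width, or the lock lengthwise (68 mm). May be absent (two or three are there)
- press: bench marking press, fixed, grey: flat bed plate 30 mm high, 270 mm wide (y), 255 mm deep (x, 70 mm to the front and 185 mm to the back of the origin), a fence across it 10 mm high, front face 62 mm behind the station centres, and hinge posts at the back. Origin on the table under the middle station; x from the front (grab-bar side) to the hinge, y left, z up
- station0 (a point): centre of the right (press y -76 mm) station of the press, on the flat bed surface 30 mm above the table: a dark plate inlaid flush, 100 mm deep x 46 mm wide; stations are 76 mm apart and nothing stands between them, so two 42 mm locks have 34 mm between them. Axes as the press
- station1 (a point): centre of the middle station of the press, on the flat bed surface 30 mm above the table: a dark plate inlaid flush, 100 mm deep x 46 mm wide; stations are 76 mm apart and nothing stands between them, so two 42 mm locks have 34 mm between them. Axes as the press
- station2 (a point): centre of the left (press y +76 mm) station of the press, on the flat bed surface 30 mm above the table: a dark plate inlaid flush, 100 mm deep x 46 mm wide; stations are 76 mm apart and nothing stands between them, so two 42 mm locks have 34 mm between them. Axes as the press
- press_arm (a joint): angle of the press arm in rad: 0 = fully up (89 degrees above level, upright, where a spring holds it against its stop), 1.55 = fully down (arm level, its three rubber pads just resting on 24 mm thick locks in the stations, stop reached). The spring always drives it up: about 7.5 N at the grab bar when up, rising to about 12 N when down; if let go it snaps up
- press_grip (a point): middle of the press arm's grab bar: round steel bar 18 mm thick along the press y, 236 mm between the two side rails, bare for 35 mm either side of its middle; the pad plate starts 45 mm behind it. It runs on a circle of 240 mm radius about press_hinge, from 325 mm above the table (up, 5 mm in front of the hinge) to 85 mm above it (down, 240 mm in front of the hinge)
- press_hinge (a point): point on the arm's hinge axis (parallel to the press y), midway between the rails, 85 mm above the table and 140 mm behind the middle station
- depth_lever (a joint): angle of the depth lever in rad: 0 = parked, leaning 0.7 rad from vertical towards the front of its box (box -x, the robot's side), 0.70 = upright, at the middle mark, 1.40 = leaning fully back. Friction of about 2 N at the knob; it stays where it is left
- depth_knob (a point): centre of the black ball knob (28 mm diameter) on the depth lever, 110 mm from depth_hinge; the stick below it is a 12 mm steel rod
- depth_hinge (a point): hinge of the depth lever, on top of its grey box (120 mm along x, 70 mm along y, 50 mm high, fixed), 50 mm above the table; the lever swings in the x-z plane of this point. x points from the front (parked) to the back, y left, z up
- tray_in (a point): centre of the inner floor (5 mm above the table) of the open grey finished tray, fixed: 280 mm inside along its x, 125 mm inside along its y, walls 5 mm thick, rim 22 mm above the table; room for three locks side by side, each lying across the tray
- oil_can: bystander, leave it alone: plain aluminium can, 60 mm wide, 80 mm tall, standing left behind the depth lever
- pin_tin: bystander, leave it alone: small open steel cup, 64 mm wide, 50 mm tall, towards the robot from the padlocks
- screwdriver: bystander, leave it alone: screwdriver 190 mm long with a black handle, lying to the right of the tray
- brush: bystander, leave it alone: brush 170 mm long, wooden handle, lying crosswise in front of the press
- jar: bystander, leave it alone: small glass jar with steel cap, 48 mm wide, 50 mm tall, standing in front of the press towards its left

How it is judged:
By the outcome, as a careful person would: the job done as asked, in the order asked, and still so for the second after the job is handed in, with the robot touching nothing.
Of lock0, lock1, lock2 only 2 to 3 are there at a start; the rules pass over those that are not, and their reading is None.
At some moment in a run one of lock0, lock1, lock2 may be knocked a few centimetres aside while the robot is not near it.
It also fails if it takes over 210 s, if anything falls off the work surface, if the arm or the gripper's body presses on something with over 40 N, if the wrist force passes 120 N, or if a joint passes its speed limit or range.

## Robot

A 6-joint arm with a two-finger parallel gripper is mounted at the origin on the work surface. World frame = base frame: x ahead of the robot, y to its left, z up, the work surface at z = 0. Lengths are in m, angles in rad, forces in N, time in s.
With the tool pointing down it reaches from about 0.375 to 0.9 m from the base axis. Payload 3.1 kg.
Tool frame: the origin (TCP) lies at the very end of the fingers, on their centre line; the grasp point (between the pads) lies 19 mm behind it (hold_point_z is the distance from the TCP to the grasp point, in m); z points along the fingers, x is the direction in which the jaws open and shut, and the axes are right-handed (so a half turn about z gives the same grasp; the last joint's range is limited). The gripper opens to 87 mm and grips with 3 to 60 N. Pads are 19 mm wide; open, the fingers measure 117 mm over their backs; the gripper's body (75 mm by 190 mm) begins 51 mm behind the grasp point.
Start: joints at [0.951, 0.527, 1.433, -0, 1.181, -0.178], TCP at [0.267, 0.565, 0.198] pointing down, gripper open.
Joint ranges: [-3.08, 3.08], [-0.75, 2.2], [0.22, 2.44], [-1.43, 4.57], [0, 2.65], [-2.85, 2.85]. Speed limits (rad/s): [2.79, 2.79, 3.14, 3.14, 3.14, 3.14].

## Interface

Orientations are given as a unit quaternion [x, y, z, w].
In Python, from rig import * gives the robot as it stands.
- The arm moves only by the tool carry_out, never from a script. Its argument "deltas" is a list of rows, each a list of 7 numbers: the closure, from -1 (fully open) to 1 (shut), then the shift along the tool's x, y, z in units of 25 mm (1.0 is 25 mm), then the turn, a rotation vector about the tool's x, y, z in degrees. In form: [[jaw, x, y, z, rx, ry, rz], ...]. A call has 1 to 8 rows; each row is the pose to reach, as a shift and turn from the pose commanded when the call began, along the tool's axes at that moment; what a row does not reach only later rows make up. A row lasts 1/10 s, in which the tool goes at most 50 mm and 8.59 degrees, less where a joint would pass 70% of its speed; a pose out of reach is approached as far as the arm can. A call with a gripper value outside its range is refused whole. The fingers move at their own pace and stop on an object; "force" is the grip in N (left out, the last holds). Time passes only in rows, so rows that repeat a pose let the fingers close. It gives the time, the measured TCP pose, the force and the opening at its end, in the units of the state.
- get_obs(): the state, without advancing time (a new reading comes with each control period).
- camera(name): name is "scene" or "top" or "wrist"; returns (picture, depth): 420x560x3 uint8, red, green, blue; 420x560 float32, m along the optical axis (not along the pixel's ray), 0 where there is no reading.
- camera_info(name): a dict with "mtx" (3x3 intrinsics, pixels), "origin" and "rotation" of the camera in the world. Camera axes: x right, y down, z forward; pixel columns grow to the right and rows downward; lengths in m; the calibration is good to about 2 mm. A picture is of the moment at which its call begins: read the wrist's pose just before it. camera_info takes no time and is no camera call; for the wrist camera it gives the pose at the moment of the call.
- hand_in(): hands the job in, once; it reports no verdict.
Trained networks look in the newest picture that a camera, given by its name, has taken for a name from the list of things; names that differ only in an ending like _2 or _b are one class to them, and where a whole thing is asked for, a point or a joint stands for the part that bears it (a point fixed in the world has none). Each returns a list of dicts, best first, with "score" (0 to 1); they miss things now and then, are a little off and sometimes report something else, mostly with a low value. They report only what shows in the picture. A call takes as long as a camera call.
- spot_in(camera, target): "pixel" ([row, column] in pixels, amid what is visible of it).
The state is a dict: "time": time; "q": joint angles; "joint_velocities": joint speeds; "joint_torque": joint torques, N m; "position": TCP position; "tool_rot": TCP orientation; "ft_force": force on the tool from outside, world axes, zero at the start; "moment": the same for the moment, N m; "grip_width": finger opening in m.
Only numpy, scipy, OpenCV 4.12 (cv2) and the standard library are available. Lean on these libraries where they do the work, as an engineer would, in place of code of your own. Each camera call takes 0.05 s, during which the arm holds its last target.

## Working session

There is one attempt and no reset: what is moved stays moved. The work goes in short steps, Python scripts to look and compute and a tool call to move; the robot and the scene stay as the last step left them, time stands still between calls to the robot, and variables do not carry over. Pictures are saved under pics/ and viewed, and the job is handed in when it is done.

Besides the shell and the picture viewer there is one more tool, called after "Emit:" in YAML: its name, and indented under it one key for each argument. carry_out: Moves the arm, as the interface text tells. Its arguments: {"type":"object","properties":{"deltas":{"type":"array"},"force":{"type":"number"}},"required":["deltas"]}

```bash
ls; mkdir -p pics; python3 - <<'E'
from rig import *
import cv2
print(get_obs())
for n in ("scene","top"):
    p,d=camera(n); cv2.imwrite(f"pics/{n}0.png",p[:,:,::-1]); i=camera_info(n); print(n,i)
E
```

```text
pics
{'time': 0.0, 'q': array([ 9.50501686e-01,  5.28469152e-01,  1.43389954e+00, -1.63590568e-05,
        1.18139973e+00, -1.78507246e-01]), 'joint_velocities': array([-1.17004866e-03, -5.14447425e-05, -2.38876531e-04,  4.88694595e-04,
        1.03636267e-03, -1.71101725e-05]), 'joint_torque': array([ 3.17404727e-05, -4.40038204e+01, -1.76596159e+01,  6.33099256e-02,
        5.81274997e-02, -1.24259600e-04]), 'position': array([0.26673963, 0.56435078, 0.19697074]), 'tool_rot': array([ 8.44851648e-01,  5.34999541e-01, -1.00499336e-03,  4.16577210e-04]), 'ft_force': array([-0.28113342, -0.29241467, -0.8105804 ]), 'moment': array([ 0.00670632,  0.01703576, -0.02172444]), 'grip_width': 0.08705628821370837}
scene {'mtx': array([[463.52525629,   0.        , 277.70445056],
       [  0.        , 463.52525629, 214.52041978],
       [  0.        ,   0.        ,   1.        ]]), 'origin': array([1.26979119, 0.40361729, 1.09189359]), 'rotation': array([ 0.45358132,  0.8044899 , -0.33255603, -0.19096197])}
top {'mtx': array([[392.33598726,   0.        , 280.09322778],
       [  0.        , 392.33598726, 207.73366616],
       [  0.        ,   0.        ,   1.        ]]), 'origin': array([ 0.40934358, -0.041417  ,  1.29911943]), 'rotation': array([ 0.70837605, -0.70463184,  0.02428265, -0.03328206])}
```

View pics/scene0.png

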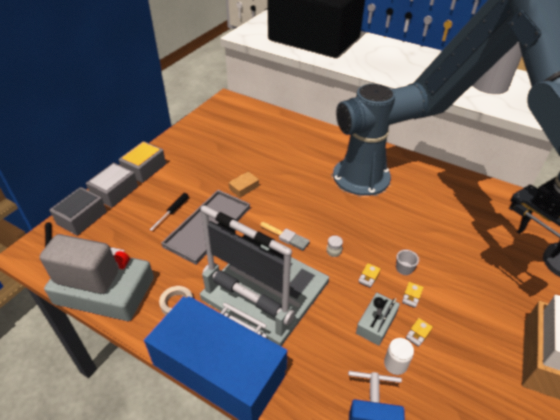

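View pics/top0.png

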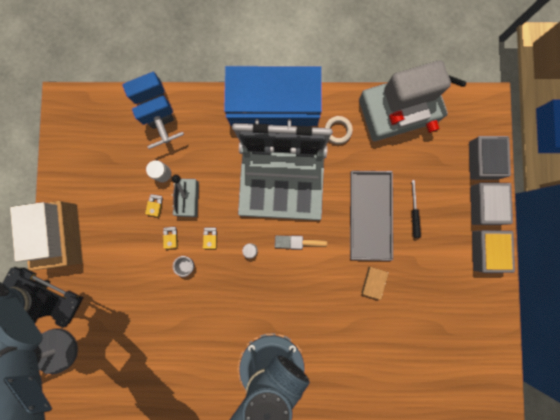

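The top picture shows three locks near (206,154), (238,170) and (238,209), with the lever box at (197,186), the press at (190,282) and the tray at (215,371).

```bash
cat > h.py <<'E'
from rig import *
import numpy as np, cv2
from scipy.spatial.transform import Rotation as R
def cloud(n,info=None):
    i=info or camera_info(n); p,d=camera(n)
    K=i['mtx']; r=R.from_quat(i['rotation']).as_matrix() if np.size(i['rotation'])==4 else i['rotation']
    v,u=np.mgrid[:420,:560]
    c=np.stack([(u-K[0,2])/K[0,0]*d,(v-K[1,2])/K[1,1]*d,d],-1)
    w=c@r.T+i['origin']; w[d==0]=np.nan
    return p,d,w
def ortho(p,w,x0,x1,y0,y1,s=0.001,zmin=-.02,zmax=.5):
    # rows: x decreasing ; cols: y decreasing
    H=int((x1-x0)/s);W=int((y1-y0)/s)
    im=np.zeros((H,W,3),np.uint8);z=np.full((H,W),-1.)
    m=np.isfinite(w[...,0])&(w[...,2]>zmin)&(w[...,2]<zmax)
    P=w[m];C=p[m]
    o=np.argsort(P[:,2]);P=P[o];C=C[o]
    r=((x1-P[:,0])/s).astype(int);c=((y1-P[:,1])/s).astype(int)
    k=(r>=0)&(r<H)&(c>=0)&(c<W)
    im[r[k],c[k]]=C[k];z[r[k],c[k]]=P[k,2]
    return im,z
E
python3 - <<'E'
from h import *
p,d,w=cloud("top"); np.savez("top0.npz",p=p,d=d,w=w)
for a in [(300,300),(300,450),(150,210)]: print(a,w[a])
for t in ["lock0","press","station0","station1","station2","press_grip","depth_knob","depth_lever","tray_in","oil_can","pin_tin","jar","brush"]:
    try:
        for s in spot_in("top",t)[:4]:
            r,c=[int(round(x)) for x in s['pixel']]; print(t,round(s['score'],2),r,c,np.round(w[r,c],3))
    except Exception as e: print(t,e)
big=cv2.resize(p[120:285,120:410],None,fx=2.7,fy=2.7,interpolation=cv2.INTER_CUBIC); cv2.imwrite("pics/top1.png",big[:,:,::-1])
E
```

```text
(300, 300) [ 0.21385535 -0.09122012 -0.00130101]
(300, 450) [ 0.21745462 -0.57822647 -0.00227628]
(150, 210) [ 0.70976556  0.21312236 -0.00141988]
lock0 0.66 237 170 [0.416 0.333 0.023]
lock0 0.65 236 212 [0.42  0.195 0.03 ]
lock0 0.57 208 155 [0.51  0.384 0.028]
press 0.81 171 282 [ 0.633 -0.03   0.03 ]
station0 0.68 170 283 [ 0.637 -0.034  0.027]
station1 0.68 170 283 [ 0.637 -0.034  0.027]
station2 0.68 170 283 [ 0.637 -0.034  0.027]
press_grip 0.93 141 282 [ 0.672 -0.032  0.268]
depth_knob 0.69 185 177 [0.572 0.286 0.128]
depth_lever 0.5 180 180 [0.583 0.269 0.157]
tray_in 0.95 218 370 [ 0.482 -0.321  0.007]
tray_in 0.17 262 183 [0.335 0.293 0.004]
oil_can 0.93 169 160 [0.629 0.353 0.083]
oil_can 0.29 141 285 [ 0.672 -0.04   0.269]
pin_tin 0.9 260 185 [0.341 0.286 0.007]
jar 0.76 248 252 [0.383 0.063 0.053]
brush 0.7 242 297 [ 0.402 -0.08   0.021]
brush 0.57 142 279 [ 0.669 -0.024  0.269]
brush 0.54 222 414 [ 0.469 -0.46   0.021]
```

View pics/top1.png

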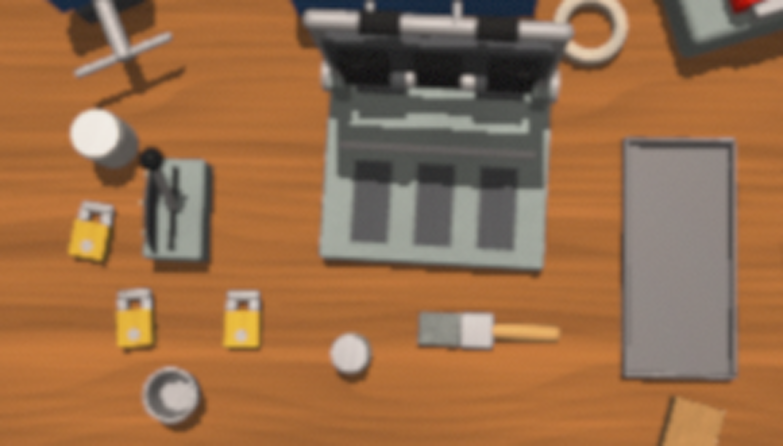

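```bash
cat >> h.py <<'E'
def ray(n,pts,z,i=None):
    # pts (col,row) -> world at plane z
    i=i or camera_info(n);K=i['mtx'];r=R.from_quat(i['rotation']).as_matrix()
    pts=np.asarray(pts,float).reshape(-1,2)
    c=np.stack([(pts[:,0]-K[0,2])/K[0,0],(pts[:,1]-K[1,2])/K[1,1],np.ones(len(pts))],-1)@r.T
    return i['origin']+c*((z-i['origin'][2])/c[:,2])[:,None]
def proj(n,X,i=None):
    i=i or camera_info(n);K=i['mtx'];r=R.from_quat(i['rotation']).as_matrix()
    c=(np.asarray(X)-i['origin'])@r; return c[...,:2]/c[...,2:]*K[0,0]+K[:2,2]
def plane(n,p,z,x0,x1,y0,y1,s=.001,i=None):
    H=int(round((x1-x0)/s));W=int(round((y1-y0)/s))
    r,c=np.mgrid[:H,:W]; X=np.stack([x1-(r+.5)*s,y1-(c+.5)*s,np.full(r.shape,z)],-1)
    m=proj(n,X,i).astype(np.float32); return cv2.remap(p,m[...,0],m[...,1],cv2.INTER_CUBIC)
E
python3 - <<'E'
from h import *
f=np.load("top0.npz");p=f['p'];w=f['w']
# locks
im=plane("top",p,.024,.35,.58,.15,.43,.0005)
hsv=cv2.cvtColor(im,cv2.COLOR_RGB2HSV)
m=((hsv[...,0]>=18)&(hsv[...,0]<=35)&(hsv[...,1]>120)&(hsv[...,2]>120)).astype(np.uint8)
m=cv2.morphologyEx(m,cv2.MORPH_CLOSE,np.ones((25,25)))
n,l,st,ce=cv2.connectedComponentsWithStats(m)
for k in range(1,n):
    if st[k,4]<1000: continue
    c=cv2.findContours((l==k).astype(np.uint8),0,1)[0][0]
    (cx,cy),(a,b),an=cv2.minAreaRect(c)
    print("lock",round(.58-cy*.0005,4),round(.43-cx*.0005,4),"size",round(a*.0005,4),round(b*.0005,4),"imgang",an)
cv2.imwrite("pics/locks.png",im[:,:,::-1])
# stations
im=plane("top",p,.03,.5,.75,-.2,.14,.0005)
cv2.imwrite("pics/press.png",im[:,:,::-1])
# tray
im=plane("top",p,.022,.3,.62,-.42,-.22,.0005)
cv2.imwrite("pics/tray.png",im[:,:,::-1])
im=plane("top",p,.05,.45,.65,.2,.4,.0003)
cv2.imwrite("pics/lev.png",im[:,:,::-1])
E
```

```text
lock 0.5092 0.3932 size 0.0461 0.0478 imgang 11.309932708740234
lock 0.403 0.334 size 0.0475 0.046 imgang 84.19327545166016
lock 0.4024 0.2048 size 0.0455 0.0473 imgang 1.6846843957901
```

View pics/press.png

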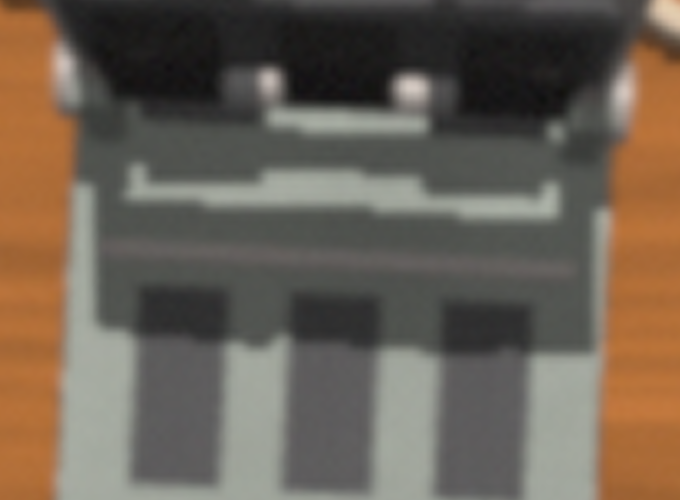

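View pics/lev.png

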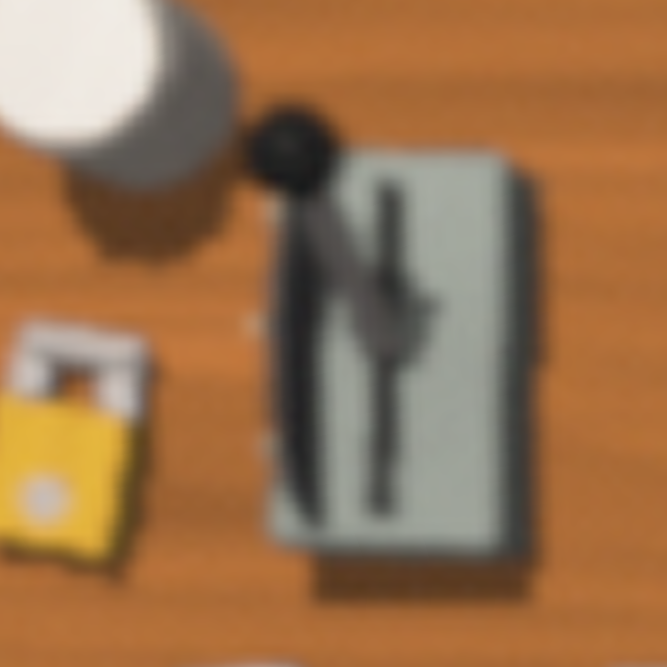

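View pics/tray.png

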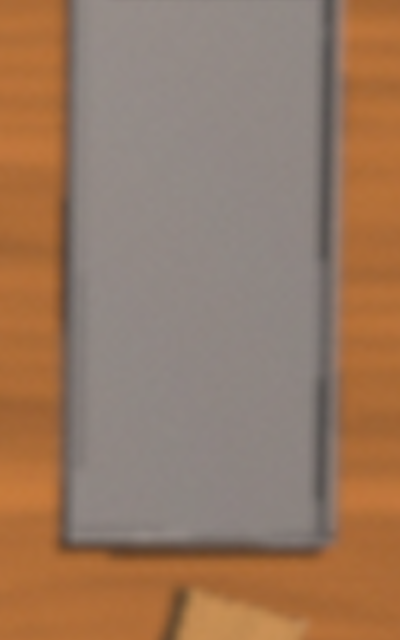

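View pics/locks.png

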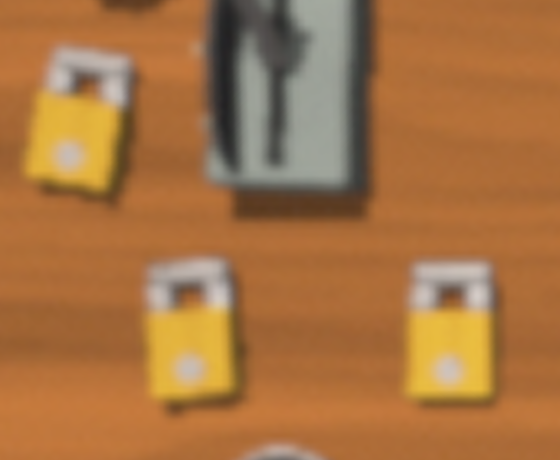

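```bash
cat >> h.py <<'E'
def row(pos,yaw,pitch=0):
    """row (x,y,z units 25mm, rotvec deg) in tool axes to reach world pos, tool down, tool-x at yaw deg."""
    o=get_obs(); T=R.from_quat(o['tool_rot'])
    y=np.radians(yaw); X=np.array([np.cos(y),np.sin(y),0]);Z=np.array([0,0,-1.]);Y=np.cross(Z,X)
    D=R.from_matrix(np.stack([X,Y,Z],1))
    dp=T.inv().apply(np.array(pos)-o['position'])/.025
    rv=(T.inv()*D).as_rotvec(degrees=True)
    print("row",np.round(dp,3).tolist(),np.round(rv,2).tolist())
def st():
    o=get_obs(); X=R.from_quat(o['tool_rot']).as_matrix()
    print("t",round(o['time'],2),"pos",np.round(o['position'],4),"yaw",round(np.degrees(np.arctan2(X[1,0],X[0,0])),2),"tilt",np.round(X[:2,2],3),"F",np.round(o['ft_force'],1),"w",round(o['grip_width'],4))
E
python3 - <<'E'
from h import *
st(); row([.555,.283,.27],89.2)
f=np.load("top0.npz");w=f['w'];p=f['p']
# arm front extent, z vs x
m=(w[...,2]>.07)&(w[...,1]<.1)&(w[...,1]>-.16)&(w[...,0]>.5)&(w[...,0]<.75)
P=w[m]; 
for a in np.arange(.07,.36,.03):
    k=(P[:,2]>=a)&(P[:,2]<a+.03); print(round(a,2),k.sum(), P[k].min(0).round(3) if k.any() else '', P[k].max(0).round(3) if k.any() else '')
E
```

```text
t 0.8 pos [0.2672 0.565  0.198 ] yaw 64.69 tilt [0. 0.] F [ 0.2  0.1 -0.6] w 0.0874
row [-5.274, 15.229, -2.88] [0.0, -0.0, -24.51]
0.07 191 [ 0.667 -0.159  0.071] [0.697 0.097 0.1  ]
0.1 131 [ 0.667 -0.16   0.1  ] [0.708 0.1   0.127]
0.13 13 [ 0.678 -0.157  0.134] [0.693 0.089 0.154]
0.16 70 [ 0.655 -0.157  0.163] [0.691 0.089 0.19 ]
0.19 185 [ 0.655 -0.158  0.19 ] [0.69  0.089 0.22 ]
0.22 203 [ 0.654 -0.158  0.22 ] [0.69  0.089 0.25 ]
0.25 831 [ 0.654 -0.156  0.25 ] [0.697 0.089 0.28 ]
0.28 240 [ 0.672 -0.156  0.28 ] [0.696 0.089 0.309]
0.31 780 [ 0.673 -0.159  0.311] [0.703 0.092 0.34 ]
0.34 7 [ 0.682 -0.102  0.34 ] [0.692 0.03  0.342]
```

Emit:
carry_out:
  deltas:
    - [-1, -1, 3, -3, 0, 0, -5]
    - [-1, -2, 5, -3, 0, 0, -10]
    - [-1, -3, 7, -3, 0, 0, -15]
    - [-1, -4, 9, -3, 0, 0, -20]
    - [-1, -4.5, 11, -3, 0, 0, -24.5]
    - [-1, -5, 13, -3, 0, 0, -24.5]
    - [-1, -5.27, 14.5, -3, 0, 0, -24.5]
    - [-1, -5.27, 15.2, -2.9, 0, 0, -24.5]
  force: 20

```text
time: 1.6
position: [0.5376, 0.2953, 0.2716]
tool_rot: [0.712, 0.702, 0.0, 0.0]
ft_force: [0.7, 0.8, 0.1]
grip_width: 0.0869
```

```bash
python3 - <<'E'
from h import *
st()
i=camera_info("wrist");p,d,w=cloud("wrist",i);print(i['origin'],R.from_quat(i['rotation']).as_matrix().round(3).tolist())
cv2.imwrite("pics/w1.png",p[:,:,::-1])
for s in spot_in("wrist","depth_knob"):
    r,c=map(int,s['pixel']);print(s,w[r,c])
E
```

```text
t 1.6 pos [0.5376 0.2953 0.2716] yaw 89.17 tilt [0.001 0.   ] F [0.7 0.8 0.1] w 0.0869
[0.46213721 0.29703841 0.45948549] [[0.015, 0.961, 0.275], [1.0, -0.015, -0.003], [0.002, 0.275, -0.961]]
{'pixel': [230.0, 265.6], 'score': 0.87} [0.57537547 0.2850785  0.1517653 ]
{'pixel': [194.3, 77.2], 'score': 0.22} [0.56471387 0.03062621 0.03129133]
```

View pics/w1.png

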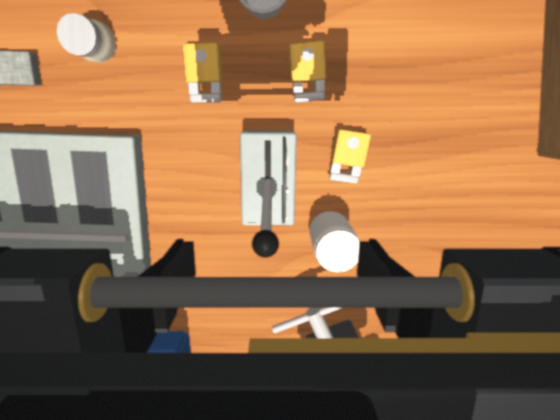

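The wrist view shows the knob at (243,265), the box at (178,268), the can at (235,335), and three locks at the top.

```bash
python3 - <<'E'
from h import *
i=camera_info("wrist");p,d,w=cloud("wrist",i)
for r,c in [(243,265),(238,265),(248,265),(243,258),(243,272),(187,266),(215,266)]: print(r,c,w[r,c].round(4))
g=p.max(2); m=(g<70).astype(np.uint8); m[:228]=0;m[260:]=0;m[:,:245]=0;m[:,285:]=0
c=max(cv2.findContours(m,0,1)[0],key=cv2.contourArea);(x,y),r=cv2.minEnclosingCircle(c);print(x,y,r,cv2.contourArea(c))
for z in (.14,.15,.16):print(z,ray("wrist",[x,y],z,i).round(4))
b=ray("wrist",[[241,133],[296,133],[242,226],[296,225]],.05,i);print(b.round(4),b.mean(0).round(4))
row([.587,.283,.2],89.2)
E
```

```text
243 265 [0.5878 0.282  0.1658]
238 265 [0.583  0.2822 0.1652]
248 265 [0.5932 0.2818 0.1654]
243 258 [0.5887 0.2752 0.1634]
243 272 [0.5884 0.2887 0.1648]
187 266 [0.5529 0.2815 0.0796]
215 266 [0.5723 0.2823 0.1269]
268.4090881347656 238.9545440673828 12.518681526184082 449.0
0.14 [[0.5941 0.2845 0.14  ]]
0.15 [[0.5901 0.2849 0.15  ]]
0.16 [[0.5861 0.2852 0.16  ]]
[[0.492  0.2522 0.05  ]
 [0.4934 0.3188 0.05  ]
 [0.6114 0.2474 0.05  ]
 [0.6115 0.3183 0.05  ]] [0.5521 0.2842 0.05  ]
row [-0.423, 1.932, 2.821] [0.03, 0.0, -0.31]
```

```bash
python3 - <<'E'
from h import *
st()
i=camera_info("wrist");p,d,w=cloud("wrist",i);np.savez("w2.npz",p=p,w=w)
cv2.imwrite("pics/w2.png",cv2.resize(p[100:270,170:400],None,fx=3,fy=3)[:,:,::-1]);print(i['origin']); st()
i=camera_info("wrist");print(i['origin'])
E
```

```text
t 1.75 pos [0.5389 0.2945 0.2705] yaw 88.89 tilt [ 0. -0.] F [-1.   1.3 -0.8] w 0.0865
[0.46350745 0.29673253 0.45846604]
t 1.8 pos [0.5369 0.2958 0.2705] yaw 89.02 tilt [-0.001  0.   ] F [-0.1  0.7 -0.5] w 0.0869
[0.46186926 0.29784504 0.45852597]
```

View pics/w2.png

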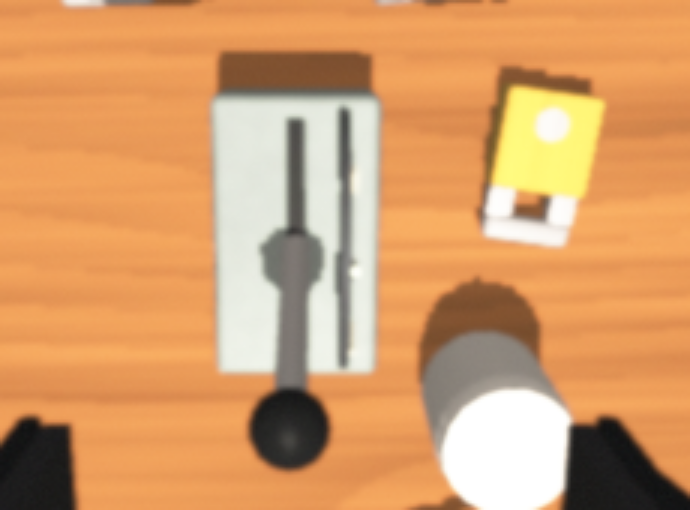

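```bash
python3 - <<'E'
from h import *
i=camera_info("wrist");
a=[i['origin']];pp=[get_obs()['position']]
for k in range(4): camera("wrist");a.append(camera_info("wrist")['origin']);pp.append(get_obs()['position'])
print(np.round(a,4),np.round(pp,4)); i['origin']=np.mean(a,0)
b=ray("wrist",[[241.3,132.5],[296.3,132.5],[243,224],[295,224]],.05,i);print(b.round(4),b.mean(0).round(4))
for z in (.14,.15,.16):print(z,ray("wrist",[266.3,242.7],z,i).round(4))
w=np.load("w2.npz")['w']
k=w[230:256,250:285].reshape(-1,3);k=k[k[:,2]>.15];print(k.mean(0),k[:,2].max(),k.min(0),k.max(0))
E
```

```text
[[0.4619 0.2978 0.4585]
 [0.4608 0.2986 0.4586]
 [0.4602 0.2991 0.4587]
 [0.4599 0.2995 0.4589]
 [0.4598 0.2996 0.459 ]] [[0.5369 0.2958 0.2705]
 [0.5358 0.2968 0.2705]
 [0.5353 0.2974 0.2706]
 [0.535  0.2978 0.2708]
 [0.535  0.298  0.2709]]
[[0.4841 0.2572 0.05  ]
 [0.4852 0.3238 0.05  ]
 [0.6012 0.254  0.05  ]
 [0.6024 0.3221 0.05  ]] [0.5432 0.2893 0.05  ]
0.14 [[0.5911 0.2872 0.14  ]]
0.15 [[0.587  0.2875 0.15  ]]
0.16 [[0.5829 0.2879 0.16  ]]
[0.58549938 0.28482248 0.16142076] 0.16801939012440337 [0.57500464 0.27095746 0.15023883] [0.60017849 0.29778408 0.16801939]
```

```bash
python3 - <<'E'
from h import *
st();row([.587,.285,.2],89.2);row([.587,.285,.137],89.2)
E
```

```text
t 2.0 pos [0.535  0.298  0.2709] yaw 89.3 tilt [-0.001  0.   ] F [ 0.1 -0.2  0.1] w 0.0872
row [-0.494, 2.09, 2.836] [-0.03, -0.0, 0.1]
row [-0.494, 2.091, 5.356] [-0.03, -0.0, 0.1]
```

Emit:
carry_out:
  deltas:
    - [-0.4, -0.25, 1, 0, 0, 0, 0]
    - [-0.4, -0.5, 2.1, 0, 0, 0, 0]
    - [-0.4, -0.5, 2.1, 1.5, 0, 0, 0]
    - [-0.4, -0.5, 2.1, 2.8, 0, 0, 0]
    - [-0.4, -0.5, 2.1, 3.8, 0, 0, 0]
    - [-0.4, -0.5, 2.1, 4.8, 0, 0, 0]
    - [-0.4, -0.5, 2.1, 5.35, 0, 0, 0]
    - [-0.4, -0.5, 2.1, 5.35, 0, 0, 0]

```text
time: 2.8
position: [0.5863, 0.2842, 0.1351]
tool_rot: [0.712, 0.703, -0.002, -0.001]
ft_force: [-0.7, -0.6, -0.7]
grip_width: 0.061
```

Emit:
carry_out:
  deltas:
    - [0.1, 0, 0, 0, 0, 0, 0]
    - [0.5, 0, 0, 0, 0, 0, 0]
    - [0.6, 0, 0, 0, 0, 0, 0]
    - [0.6, 0, 0, 0, 0, 0, 0]
  force: 20

```text
time: 3.2
position: [0.5893, 0.2838, 0.1383]
tool_rot: [0.712, 0.702, 0.001, 0.001]
ft_force: [-0.2, 0.4, -0.1]
grip_width: 0.0366
```

```bash
python3 - <<'E'
from h import *
st()
p,d,w=cloud("wrist");cv2.imwrite("pics/w3.png",p[:,:,::-1])
p,d,w=cloud("scene");cv2.imwrite("pics/s3.png",cv2.resize(p[200:400,300:500],None,fx=3,fy=3)[:,:,::-1]);st()
E
```

```text
t 3.2 pos [0.5893 0.2838 0.1383] yaw 89.19 tilt [0.002 0.001] F [-0.2  0.4 -0.1] w 0.0366
t 3.3 pos [0.5889 0.2837 0.1378] yaw 89.18 tilt [0.001 0.   ] F [-0.1 -0.1  0.3] w 0.0288
```

View pics/s3.png

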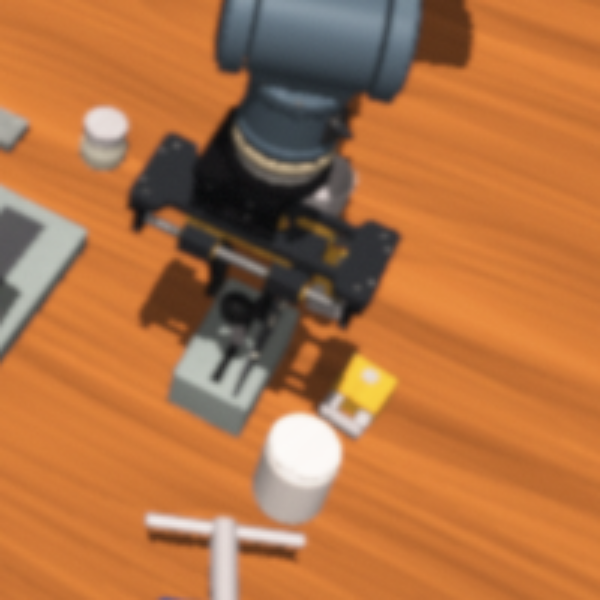

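View pics/w3.png

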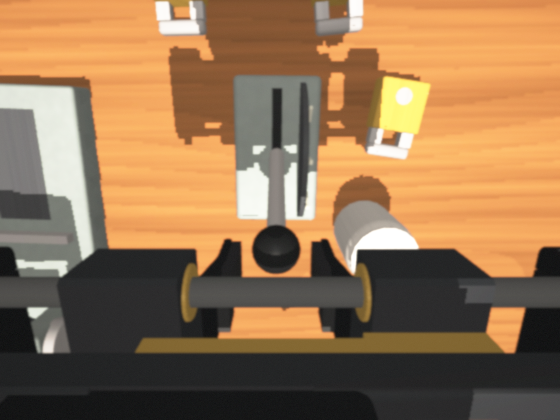

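```bash
python3 - <<'E'
from h import *
i=camera_info("wrist");o=get_obs();print(proj("wrist",np.array([o['position'],o['position']+[0,0,.019],[.587,.285,.153]]),i))
st()
E
```

```text
[[274.33061372 239.53698963]
 [274.2286876  252.36160286]
 [276.53846741 246.40114271]]
t 3.3 pos [0.5889 0.2837 0.1378] yaw 89.18 tilt [0.001 0.   ] F [-0.1 -0.1  0.3] w 0.0288
```

Emit:
carry_out:
  deltas:
    - [0.8, 0, 0, 0, 0, 0, 0]
    - [0.8, 0, 0, 0, 0, 0, 0]
    - [0.8, 0, 0, 0, 0, 0, 0]
    - [0.8, 0, 0, 0, 0, 0, 0]
  force: 20

```text
time: 3.7
position: [0.5903, 0.2838, 0.1387]
tool_rot: [0.712, 0.702, 0.002, 0.001]
ft_force: [0.9, -0.6, 5.9]
grip_width: 0.0094
```

```bash
python3 - <<'E'
from h import *
st()
p,d,w=cloud("wrist");cv2.imwrite("pics/w4.png",p[:,:,::-1])
p,d,w=cloud("scene");cv2.imwrite("pics/s4.png",cv2.resize(p[250:350,330:430],None,fx=6,fy=6,interpolation=2)[:,:,::-1]);st()
E
```

```text
t 3.7 pos [0.5903 0.2838 0.1387] yaw 89.19 tilt [0.004 0.001] F [ 0.9 -0.6  5.9] w 0.0094
t 3.8 pos [0.5904 0.2838 0.1388] yaw 89.19 tilt [0.004 0.001] F [ 0.2 -0.1  5.3] w 0.0093
```

View pics/s4.png

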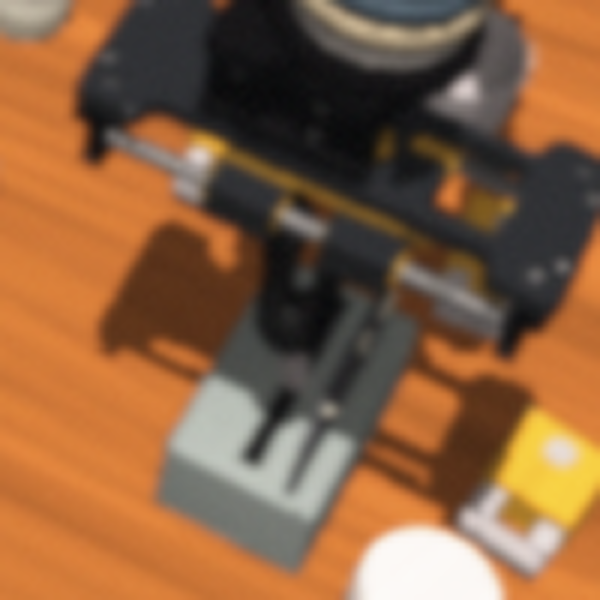

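View pics/w4.png

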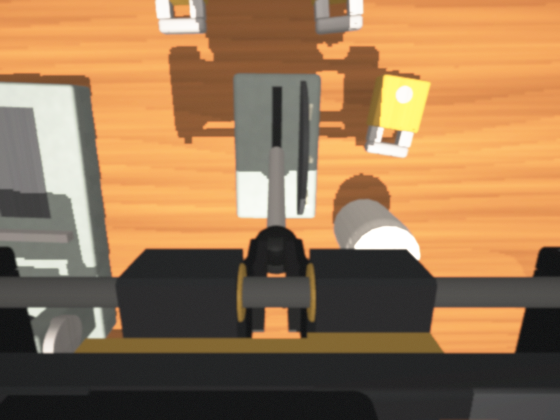

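Emit:
carry_out:
  deltas:
    - [-0.4, 0, 0, 0, 0, 0, 0]
    - [-0.4, 0, 0, 0, 0, 0, 0]
    - [-0.4, 0, 0, 0, 0, 0, 0]
    - [-0.4, 0, 0, -1, 0, 0, 0]
    - [-0.4, 0, 0, -2, 0, 0, 0]
    - [-0.4, 0, 0, -2, 0, 0, 0]
    - [-0.4, 0, 0, -2, 0, 0, 0]

```text
time: 4.5
position: [0.5884, 0.2836, 0.1869]
tool_rot: [0.712, 0.702, -0.0, -0.0]
ft_force: [-0.1, -0.3, 0.8]
grip_width: 0.0557
```

```bash
python3 - <<'E'
from h import *
st()
p,d,w=cloud("wrist");cv2.imwrite("pics/w5.png",p[:,:,::-1])
for r,c in [(240,276),(248,276),(255,276),(180,276),(210,276),(225,276)]: print(r,c,w[r,c].round(4))
p,d,w=cloud("top");q,_,_=cloud("scene")
a=cv2.resize(p[140:240,140:240],(400,400),interpolation=2);b=cv2.resize(q[250:350,330:430],(400,400),interpolation=2)
cv2.imwrite("pics/ts5.png",np.hstack([a,b])[:,:,::-1]);st()
E
```

```text
t 4.5 pos [0.5884 0.2836 0.1869] yaw 89.19 tilt [-0. -0.] F [-0.1 -0.3  0.8] w 0.0557
240 276 [0.5979 0.2845 0.164 ]
248 276 [0.6739 0.2837 0.0011]
255 276 [0.6832 0.2835 0.0009]
180 276 [0.5668 0.2851 0.1112]
210 276 [0.5783 0.2848 0.1578]
225 276 [0.5867 0.2847 0.165 ]
t 4.65 pos [0.5874 0.2833 0.1854] yaw 89.19 tilt [-0.003 -0.001] F [-0.1 -0.2  0. ] w 0.0597
```

View pics/w5.png

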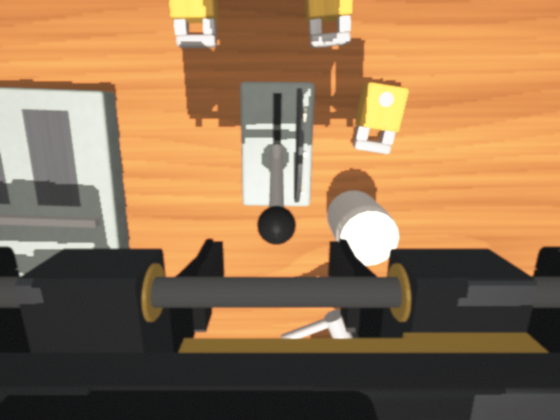

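View pics/ts5.png

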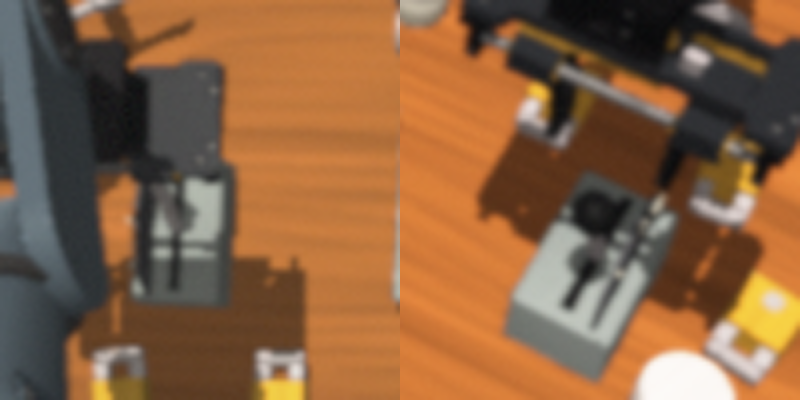

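```bash
python3 - <<'E'
import cv2,numpy as np
a=cv2.imread("pics/w4.png")[200:340,210:340];b=cv2.imread("pics/w3.png")[200:340,210:340]
o=np.hstack([cv2.resize(x,(390,420),interpolation=2) for x in (b,a)]);o=np.clip(o.astype(float)*2.5,0,255).astype(np.uint8)
cv2.imwrite("pics/z4.png",o)
E
```

```text
(no output)
```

View pics/z4.png

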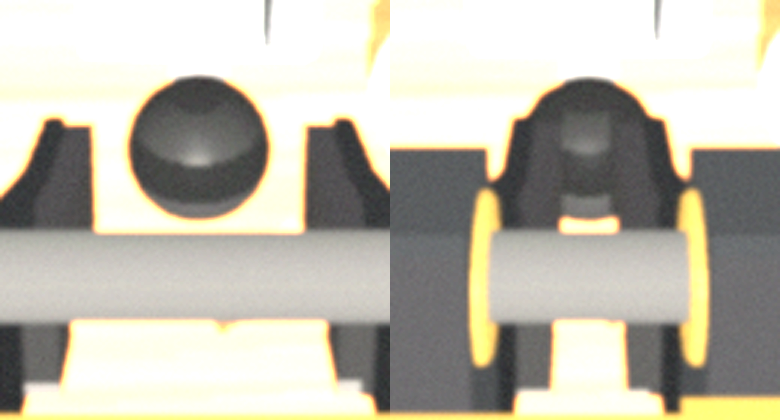

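```bash
python3 - <<'E'
from h import *
i=camera_info("wrist");f=i['mtx'][0,0];print(f,i['mtx'],i['origin']);r=R.from_quat(i['rotation']).as_matrix()
o=get_obs()['position'];print(o)
p,d,w=cloud("wrist")
g=p.max(2);m=(g<75).astype(np.uint8);m[:203]=0;m[246:]=0;m[:,:252]=0;m[:,300:]=0
c=max(cv2.findContours(m,0,1)[0],key=cv2.contourArea);(x,y),rr=cv2.minEnclosingCircle(c);print(x,y,rr,np.sqrt(cv2.contourArea(c)/np.pi))
D=f*.014/np.sqrt(cv2.contourArea(c)/np.pi)
print("depth by size",D, "depth reading+",d[int(y)-2:int(y)+3,int(x)].round(4))
v=r@np.array([(x-i['mtx'][0,2])/f,(y-i['mtx'][1,2])/f,1]);print(i['origin']+v*D, i['origin']+v*(d[int(y),int(x)]+.014))
# tcp in cam frame
print("tcp in cam",(o-i['origin'])@r)
print("box", w[100,255].round(3),w[195,255].round(3),"bench",w[150,220].round(4),w[60,500].round(4))
E
```

```text
329.94541505583925 [[329.94541506   0.         275.83382969]
 [  0.         329.94541506 205.46549955]
 [  0.           0.           1.        ]] [0.51275978 0.28530538 0.37364407]
[0.58741196 0.28327947 0.18539099]
276.50897216796875 226.33407592773438 18.505056381225586 17.72040357103386
depth by size 0.2606732850222694 depth reading+ [0.2211 0.2212 0.2213 0.22   0.2205]
[0.59935519 0.28458905 0.12722289] [0.59091674 0.28465886 0.15123587]
tcp in cam [-0.00094579  0.02079448  0.20145215]
box [0.501 0.266 0.052] [0.592 0.263 0.051] bench [0.5524 0.222  0.    ] [0.4635 0.5203 0.0007]
```

```bash
python3 - <<'E'
from h import *
i=camera_info("wrist")
def rd(n,px,i=None):
    i=i or camera_info(n);K=i['mtx'];r=R.from_quat(i['rotation']).as_matrix()
    v=r@np.array([(px[0]-K[0,2])/K[0,0],(px[1]-K[1,2])/K[1,1],1]);return i['origin'],v/np.linalg.norm(v)
def tri(L):
    A=0;b=0
    for o,v in L:
        M=np.eye(3)-np.outer(v,v);A=A+M;b=b+M@o
    x=np.linalg.solve(A,b);return x,[np.linalg.norm((np.eye(3)-np.outer(v,v))@(x-o)) for o,v in L]
W=rd("wrist",(276.5,225.5),i);S=rd("scene",(379.3,301.8));T=rd("top",(120+151/2.7,120+159/2.7))
print(tri([W,S]),tri([T,S]),tri([W,T]))
p,d,w=cloud("scene");m=w[295:310,370:390].reshape(-1,3);print(w[301,379],w[299,379],w[304,379])
print("box top scene",w[330,370], "finger-tip depth wrist:")
p,d,w=cloud("wrist")
for c in (196,200,204,208,212,216,220): print(c,[tuple(w[r,c].round(3)) for r in (240,250,262)])
E
```

```text
(array([0.5892314 , 0.28549826, 0.15444165]), [np.float64(0.0008011585590386023), np.float64(0.0008011585590385736)]) (array([0.58686375, 0.28443663, 0.1501217 ]), [np.float64(0.0015214045843841865), np.float64(0.001521404584384083)]) (array([0.58874258, 0.2837204 , 0.1515222 ]), [np.float64(0.00180581222251111), np.float64(0.0018058122225110562)])
[0.5940904  0.28596344 0.16365665] [0.58899706 0.28381669 0.16403707] [0.59897147 0.28869549 0.15934093]
box top scene [0.60463824 0.28547351 0.04784277] finger-tip depth wrist:
196 [(np.float64(0.66), np.float64(0.187), np.float64(0.001)), (np.float64(0.577), np.float64(0.246), np.float64(0.225)), (np.float64(0.577), np.float64(0.249), np.float64(0.238))]
200 [(np.float64(0.66), np.float64(0.192), np.float64(0.002)), (np.float64(0.577), np.float64(0.248), np.float64(0.226)), (np.float64(0.577), np.float64(0.25), np.float64(0.238))]
204 [(np.float64(0.576), np.float64(0.247), np.float64(0.214)), (np.float64(0.578), np.float64(0.249), np.float64(0.223)), (np.float64(0.578), np.float64(0.252), np.float64(0.237))]
208 [(np.float64(0.576), np.float64(0.249), np.float64(0.214)), (np.float64(0.578), np.float64(0.251), np.float64(0.224)), (np.float64(0.578), np.float64(0.254), np.float64(0.237))]
212 [(np.float64(0.661), np.float64(0.206), np.float64(0.001)), (np.float64(0.578), np.float64(0.253), np.float64(0.223)), (np.float64(0.582), np.float64(0.254), np.float64(0.229))]
216 [(np.float64(0.66), np.float64(0.211), np.float64(0.002)), (np.float64(0.58), np.float64(0.254), np.float64(0.218)), (np.float64(0.586), np.float64(0.254), np.float64(0.221))]
220 [(np.float64(0.66), np.float64(0.216), np.float64(0.002)), (np.float64(0.674), np.float64(0.215), np.float64(0.001)), (np.float64(0.69), np.float64(0.214), np.float64(0.0))]
```

```bash
python3 - <<'E'
import rig
print([a for a in dir(rig) if not a.startswith('__')])
print({k:getattr(rig,k) for k in dir(rig) if 'hold' in k.lower()})
from h import *
st();row([.588,.285,.115],89.2)
E
```

```text
['Unreachable', 'camera', 'camera_info', 'get_obs', 'hand_in', 'hold_point_z', 'spot_in']
{'hold_point_z': 0.0187}
t 4.8 pos [0.5879 0.2835 0.1859] yaw 89.19 tilt [-0.002 -0.001] F [ 0.3 -0.5 -0.3] w 0.0606
row [0.063, 0.008, 2.836] [-0.13, 0.04, -0.01]
```

Emit:
carry_out:
  deltas:
    - [-0.4, 0.06, 0, 0.8, 0, 0, 0]
    - [-0.4, 0.06, 0, 1.6, 0, 0, 0]
    - [-0.4, 0.06, 0, 2.2, 0, 0, 0]
    - [-0.4, 0.06, 0, 2.8, 0, 0, 0]
    - [-0.4, 0.06, 0, 2.8, 0, 0, 0]
    - [-0.4, 0.06, 0, 2.8, 0, 0, 0]

```text
time: 5.4
position: [0.5887, 0.2851, 0.1169]
tool_rot: [0.712, 0.702, -0.0, -0.0]
ft_force: [-0.5, 0.2, 0.0]
grip_width: 0.0607
```

Emit:
carry_out:
  deltas:
    - [0.6, 0, 0, 0, 0, 0, 0]
    - [0.6, 0, 0, 0, 0, 0, 0]
    - [0.6, 0, 0, 0, 0, 0, 0]
    - [0.6, 0, 0, 0, 0, 0, 0]
    - [0.6, 0, 0, 0, 0, 0, 0]
    - [0.6, 0, 0, 0, 0, 0, 0]
  force: 20

```text
time: 6.0
position: [0.5887, 0.2838, 0.1174]
tool_rot: [0.712, 0.702, -0.001, 0.001]
ft_force: [-0.8, -4.1, 1.2]
grip_width: 0.0266
```

```bash
python3 - <<'E'
from h import *
st()
p,d,w=cloud("wrist");cv2.imwrite("pics/w6.png",np.clip(p[190:330,200:350].astype(float)*2,0,255).astype(np.uint8)[:,:,::-1].repeat(3,0).repeat(3,1));st()
E
```

```text
t 6.0 pos [0.5887 0.2838 0.1174] yaw 89.22 tilt [-0.    -0.002] F [-0.8 -4.1  1.2] w 0.0266
t 6.05 pos [0.5887 0.2838 0.1174] yaw 89.21 tilt [-0.    -0.002] F [-0.5 -4.6  2.4] w 0.0262
```

View pics/w6.png

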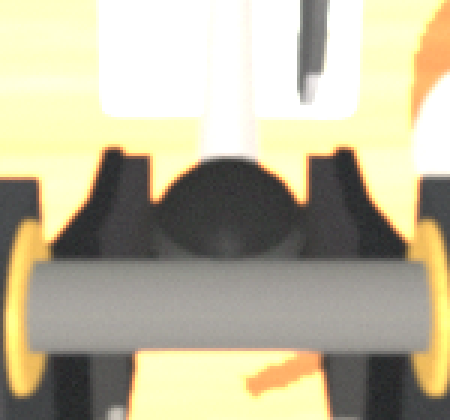

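Emit:
carry_out:
  deltas:
    - [0.6, 0, -0.2, -0.08, 0, 0, 0]
    - [0.6, 0, -0.5, -0.18, 0, 0, 0]
    - [0.6, 0, -0.8, -0.25, 0, 0, 0]
    - [0.6, 0, -1.1, -0.31, 0, 0, 0]
    - [0.6, 0, -1.4, -0.34, 0, 0, 0]
    - [0.6, 0, -1.72, -0.35, 0, 0, 0]
    - [0.6, 0, -1.72, -0.35, 0, 0, 0]
    - [0.6, 0, -1.72, -0.35, 0, 0, 0]

```text
time: 6.85
position: [0.5457, 0.2849, 0.1268]
tool_rot: [0.712, 0.702, -0.0, 0.001]
ft_force: [-0.5, -4.8, 4.6]
grip_width: 0.0266
```

```bash
python3 - <<'E'
from h import *
st();p,d,w=cloud("scene");st();cv2.imwrite("pics/s7.png",cv2.resize(p[230:350,320:440],(600,600),interpolation=2)[:,:,::-1])
E
```

```text
t 6.85 pos [0.5457 0.2849 0.1268] yaw 89.2 tilt [ 0.001 -0.001] F [-0.5 -4.8  4.6] w 0.0266
t 6.9 pos [0.5457 0.2849 0.1268] yaw 89.2 tilt [ 0.001 -0.001] F [-0.4 -4.7  4.8] w 0.0265
```

View pics/s7.png

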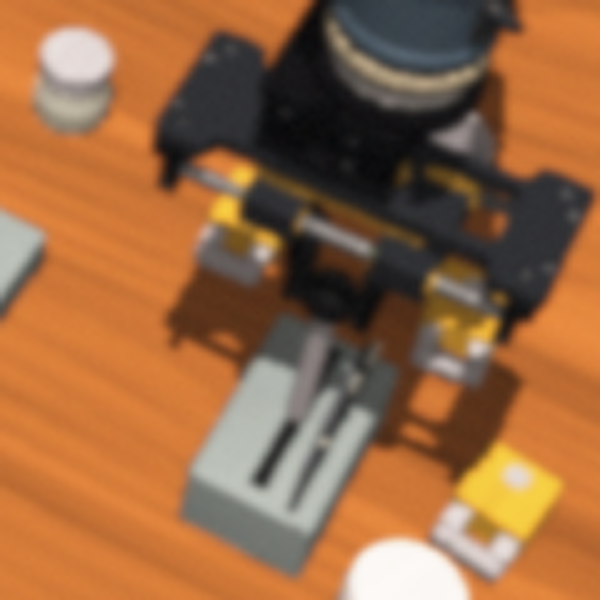

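Emit:
carry_out:
  deltas:
    - [-0.4, 0, 0, 0, 0, 0, 0]
    - [-0.4, 0, 0, 0, 0, 0, 0]
    - [-0.4, 0, 0, 0, 0, 0, 0]
    - [-0.4, 0, 0, 0, 0, 0, 0]
    - [-0.4, 0, 0, -1.5, 0, 0, 0]
    - [-0.4, 0, 0, -3, 0, 0, 0]
    - [-0.4, 0, 0, -4, 0, 0, 0]
    - [-0.4, 0, 0, -4, 0, 0, 0]

```text
time: 7.7
position: [0.5484, 0.2871, 0.2302]
tool_rot: [0.712, 0.702, 0.004, 0.002]
ft_force: [0.3, -0.8, 0.5]
grip_width: 0.0604
```

Emit:
carry_out:
  deltas:
    - [-0.4, 0, -1, 0, 0, 0, 0]
    - [-0.4, 0, -2, 0, 0, 0, 0]
    - [-0.4, 0, -2, 0, 0, 0, 0]
    - [-0.4, 0, -2, 0, 0, 0, 0]
    - [-0.4, 0, -2, 0, 0, 0, 0]

```text
time: 8.2
position: [0.4965, 0.2866, 0.2254]
tool_rot: [0.712, 0.702, 0.0, 0.0]
ft_force: [0.5, 0.6, -0.5]
grip_width: 0.061
```

```bash
cat >> h.py <<'E'
def rd(n,px,i=None):
    i=i or camera_info(n);K=i['mtx'];r=R.from_quat(i['rotation']).as_matrix()
    v=r@np.array([(px[0]-K[0,2])/K[0,0],(px[1]-K[1,2])/K[1,1],1]);return i['origin'],v/np.linalg.norm(v)
def tri(L):
    A=0;b=0
    for o,v in L:
        M=np.eye(3)-np.outer(v,v);A=A+M;b=b+M@o
    x=np.linalg.solve(A,b);return x,[np.linalg.norm((np.eye(3)-np.outer(v,v))@(x-o)) for o,v in L]
E
python3 - <<'E'
from h import *
st();i=camera_info("wrist");p,d,w=cloud("wrist",i);st();cv2.imwrite("pics/w8.png",p[:,:,::-1])
s=spot_in("wrist","depth_knob");print(s)
q,_,w2=cloud("scene");cv2.imwrite("pics/s8.png",cv2.resize(q[230:350,320:440],(600,600),interpolation=2)[:,:,::-1])
s2=spot_in("scene","depth_knob");print(s2)
print(tri([rd("wrist",s[0]['pixel'][::-1],i),rd("scene",s2[0]['pixel'][::-1])]))
E
```

```text
t 8.2 pos [0.4965 0.2866 0.2254] yaw 89.18 tilt [0. 0.] F [ 0.5  0.6 -0.5] w 0.061
t 8.25 pos [0.4966 0.2865 0.2254] yaw 89.17 tilt [0. 0.] F [-0.4  0.1 -0.6] w 0.0607
[{'pixel': [264.3, 273.1], 'score': 0.87}]
[{'pixel': [293.7, 386.6], 'score': 0.58}]
(array([0.55145245, 0.28794426, 0.14601635]), [np.float64(0.003611603586423095), np.float64(0.00361160358642314)])
```

View pics/w8.png

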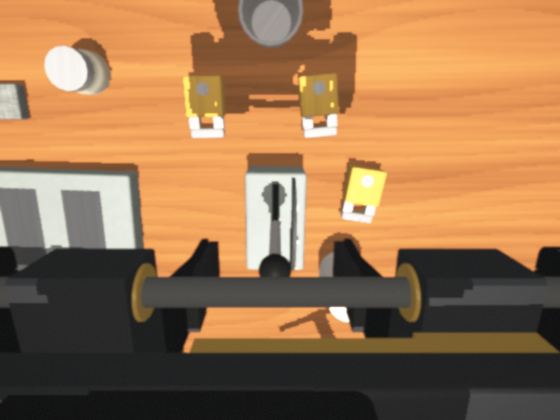

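View pics/s8.png

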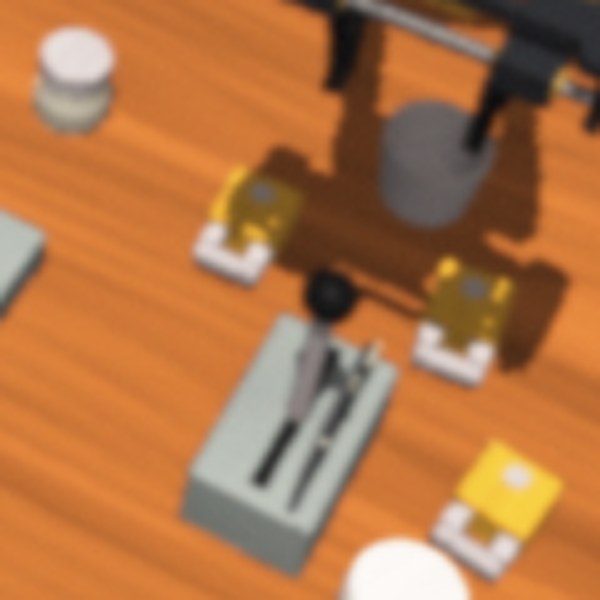

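```bash
python3 - <<'E'
from h import *
i=camera_info("wrist")
f=lambda a,b:(320+a/5,230+b/5)
S=rd("scene",f(329,295));W=rd("wrist",(274,268),i)
print(tri([S,W]))
for y in (.283,.285,.287):
    o,v=S;print("scene@y",o+v*(y-o[1])/v[1])
b=ray("scene",[f(290,315),f(398,374),f(196,464),f(300,537)],.05);print(b,b.mean(0))
b=ray("wrist",[(247,173),(305,173),(247,269),(305,269)],.05,i);print(b,b.mean(0))
E
```

```text
(array([0.54891309, 0.28561431, 0.15884724]), [np.float64(0.0005653124466226071), np.float64(0.0005653124466225819)])
scene@y [0.52936376 0.283      0.13357751]
scene@y [0.54164107 0.285      0.1494677 ]
scene@y [0.55391837 0.287      0.1653579 ]
[[0.48838268 0.2592554  0.05      ]
 [0.49413112 0.32325159 0.05      ]
 [0.60089296 0.25351638 0.05      ]
 [0.61258269 0.31562308 0.05      ]] [0.54899736 0.28791161 0.05      ]
[[0.48676838 0.25553801 0.05      ]
 [0.48776455 0.32017521 0.05      ]
 [0.60444611 0.2509235  0.05      ]
 [0.60555523 0.32124225 0.05      ]] [0.54613357 0.28696975 0.05      ]
```

```bash
cat >> h.py <<'E'
def locks(n="wrist",i=None,p=None,z=.024,box=(.33,.6,.1,.48),out=None,hmin=19):
    i=i or camera_info(n)
    if p is None: p,_=camera(n)
    s=.0005;x0,x1,y0,y1=box
    im=plane(n,p,z,x0,x1,y0,y1,s,i)
    h=cv2.cvtColor(im,cv2.COLOR_RGB2HSV)
    m=((h[...,0]>=hmin)&(h[...,0]<=36)&(h[...,1]>130)&(h[...,2]>60)).astype(np.uint8)
    m=cv2.morphologyEx(m,cv2.MORPH_CLOSE,np.ones((21,21)));m=cv2.morphologyEx(m,cv2.MORPH_OPEN,np.ones((11,11)))
    k,l,stt,ce=cv2.connectedComponentsWithStats(m);L=[]
    for q in range(1,k):
        if stt[q,4]<2500: continue
        c=cv2.findContours((l==q).astype(np.uint8),0,1)[0];c=max(c,key=cv2.contourArea)
        r=cv2.minAreaRect(c);(cx,cy),(a,b),an=r
        an=(an+45)%90-45
        cv2.polylines(im,[cv2.boxPoints(r).astype(int)],True,(255,0,0),1)
        L.append((x1-cy*s,y1-cx*s,-an,a*s,b*s))
        print("lock x %.4f y %.4f yaw %.1f size %.4f %.4f"%L[-1])
    if out: cv2.imwrite(out,im[:,:,::-1])
    return L
E
python3 - <<'E'
from h import *
p,_=camera("wrist");i=camera_info("wrist")
locks("wrist",i,p,out="pics/l9.png")
p,_=camera("top");locks("top",None,p,out="pics/l9t.png")
E
```

```text
lock x 0.4044 y 0.3367 yaw 3.8 size 0.0424 0.0418
lock x 0.4042 y 0.2082 yaw -0.0 size 0.0435 0.0445
lock x 0.4027 y 0.2045 yaw -0.0 size 0.0425 0.0430
lock x 0.4032 y 0.3331 yaw 3.8 size 0.0409 0.0460
```

View pics/l9.png

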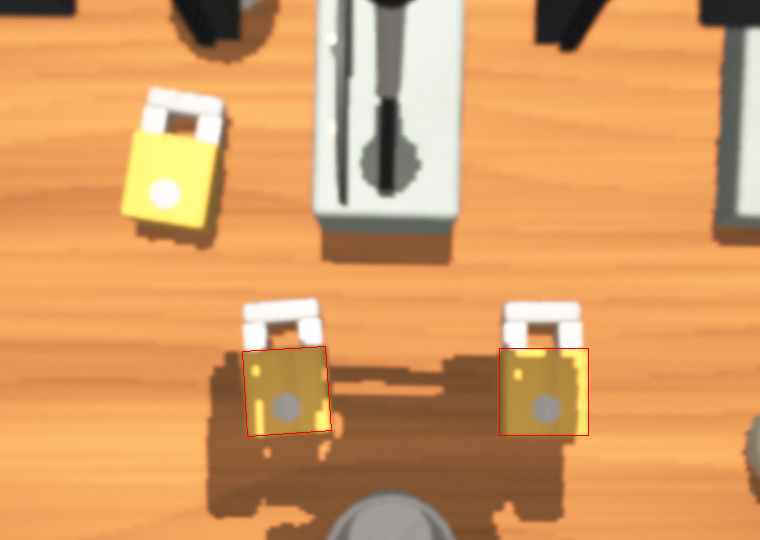

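```bash
python3 - <<'E'
from h import *
w=np.load("top0.npz")['w']
m=(w[...,2]>.035)&(w[...,2]<.07)&(abs(w[...,0]-.34)<.06)&(abs(w[...,1]-.286)<.05);P=w[m];print("tin",P.min(0),P.max(0))
m=(w[...,2]>.035)&(w[...,2]<.07)&(abs(w[...,0]-.385)<.05)&(abs(w[...,1]-.063)<.05);P=w[m];print("jar",P.min(0),P.max(0))
st();row([.409,.2082,.1],90);row([.409,.2082,.03],90)
# gripper geometry from wrist depth in tool frame
p,d,w=cloud("wrist");o=get_obs();T=R.from_quat(o['tool_rot']).as_matrix()
q=(w-o['position'])@T
for r,c in [(242,205),(245,210),(262,210),(262,195),(262,150),(270,120),(330,195),(320,270),(345,270),(290,270),(380,270),(255,60),(330,100),(330,60)]: print(r,c,(q[r,c]*1000).round(0))
E
```

```text
tin [0.29645804 0.24997569 0.03619195] [0.3563069  0.31382017 0.05645034]
jar [0.35437629 0.05033287 0.03911045] [0.39534041 0.09147221 0.05617993]
t 8.5 pos [0.4961 0.2864 0.2257] yaw 89.17 tilt [ 0. -0.] F [0.4 0.7 0.6] w 0.0609
row [-3.177, -3.439, 5.026] [0.0, 0.0, -0.83]
row [-3.177, -3.439, 7.826] [0.0, 0.0, -0.83]
242 205 [-35. -11. -31.]
245 210 [-33. -10. -31.]
262 210 [-30.  -8. -48.]
262 195 [-35. -10. -53.]
262 150 [ -35.  -34. -103.]
270 120 [ -37.  -38. -115.]
330 195 [-31.   9. -75.]
320 270 [ -7. 214. 224.]
345 270 [  -1.  -23. -123.]
290 270 [  -1.  -31. -113.]
380 270 [  -0.  -24. -135.]
255 60 [ -57.  -38. -106.]
330 100 [ -42.  -24. -119.]
330 60 [ -51.  -25. -120.]
```

Emit:
carry_out:
  deltas:
    - [-0.5, -1, -1, 1, 0, 0, 0]
    - [-0.5, -2, -2.2, 2, 0, 0, 0]
    - [-0.5, -3, -3.2, 3, 0, 0, 0]
    - [-0.5, -3.18, -3.44, 4, 0, 0, -0.8]
    - [-0.5, -3.18, -3.44, 5, 0, 0, -0.8]
    - [-0.5, -3.18, -3.44, 6, 0, 0, -0.8]
    - [-0.5, -3.18, -3.44, 6, 0, 0, -0.8]
    - [-0.5, -3.18, -3.44, 6, 0, 0, -0.8]

```text
time: 9.35
position: [0.4087, 0.2082, 0.0759]
tool_rot: [0.707, 0.707, -0.0, -0.0]
ft_force: [-0.3, -0.1, 1.2]
grip_width: 0.0652
```

```bash
python3 - <<'E'
from h import *
camera("top");camera("top")
st();i=camera_info("wrist");p,d,w=cloud("wrist",i);st();cv2.imwrite("pics/w10.png",p[:,:,::-1])
locks("wrist",i,p);locks("top")
row([.408,.2075,-.022],90)
E
```

```text
t 9.45 pos [0.4096 0.2085 0.0769] yaw 89.99 tilt [0.002 0.001] F [-0.   0.4 -1.3] w 0.0652
t 9.5 pos [0.4097 0.2085 0.077 ] yaw 90.0 tilt [0.003 0.001] F [-0.  -0.1 -0.3] w 0.0659
lock x 0.5265 y 0.3007 yaw -0.0 size 0.0210 0.3095
lock x 0.4032 y 0.3335 yaw 4.3 size 0.0478 0.0490
lock x 0.5089 y 0.3917 yaw -10.3 size 0.0475 0.0455
row [-0.043, -0.074, 3.961] [0.15, -0.04, -0.0]
```

View pics/w10.png

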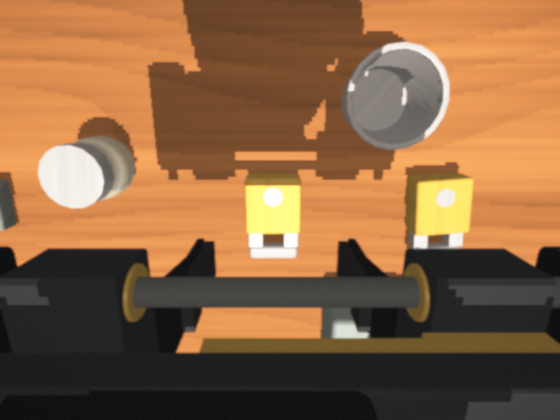

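Emit:
carry_out:
  deltas:
    - [-0.5, 0, -0.05, 0.8, 0, 0, 0]
    - [-0.5, 0, -0.05, 1.6, 0, 0, 0]
    - [-0.5, 0, -0.05, 2.2, 0, 0, 0]
    - [-0.5, 0, -0.05, 2.7, 0, 0, 0]
    - [-0.5, 0, -0.05, 3.1, 0, 0, 0]
    - [-0.5, 0, -0.05, 3.4, 0, 0, 0]
    - [-0.5, 0, -0.05, 3.6, 0, 0, 0]
    - [-0.5, 0, -0.05, 3.6, 0, 0, 0]

```text
time: 10.35
position: [0.4072, 0.2082, -0.0144]
tool_rot: [0.707, 0.707, -0.0, -0.0]
ft_force: [0.1, 0.4, 0.5]
grip_width: 0.0654
```

```bash
python3 - <<'E'
from h import *
st();p,d,w=cloud("wrist");st();cv2.imwrite("pics/w11.png",p[:,:,::-1])
q,_,_=cloud("scene");cv2.imwrite("pics/s11.png",cv2.resize(q[200:350,320:470],(600,600),interpolation=2)[:,:,::-1])
for r,c in [(242,205),(243,208),(241,203),(246,206)]: print(w[r,c].round(3))
E
```

```text
t 10.35 pos [ 0.4072  0.2082 -0.0144] yaw 89.99 tilt [-0. -0.] F [0.1 0.4 0.5] w 0.0654
t 10.4 pos [ 0.4073  0.2082 -0.0141] yaw 89.99 tilt [0. 0.] F [ 0.2 -0.5  0.7] w 0.0651
[0.398 0.172 0.013]
[0.397 0.174 0.015]
[0.396 0.172 0.016]
[0.397 0.174 0.019]
```

View pics/w11.png

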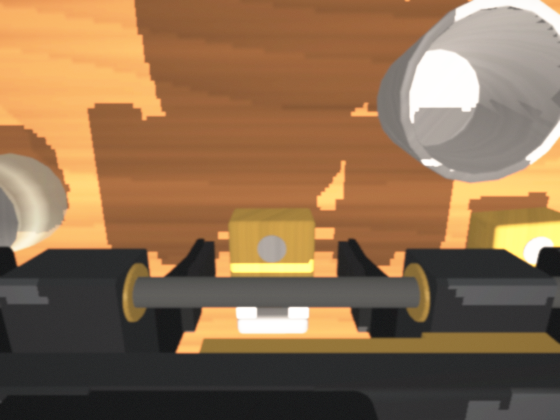

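Emit:
carry_out:
  deltas:
    - [-0.5, 0, 0, 0.15, 0, 0, 0]
    - [-0.5, 0, 0, 0.28, 0, 0, 0]
    - [0.3, 0, 0, 0.28, 0, 0, 0]
    - [0.3, 0, 0, 0.28, 0, 0, 0]
    - [0.3, 0, 0, 0.28, 0, 0, 0]
    - [0.3, 0, 0, 0.28, 0, 0, 0]
    - [0.3, 0, 0, 0.28, 0, 0, 0]
  force: 30

```text
time: 11.15
position: [0.4072, 0.2081, -0.0211]
tool_rot: [0.707, 0.707, -0.0, 0.0]
ft_force: [-0.1, -0.6, 0.4]
grip_width: 0.0423
```

```bash
python3 - <<'E'
from h import *
st()
# press station centres
psi=np.radians(-2.7);c=np.array([.5535,-.0258]);Y=np.array([-np.sin(psi),np.cos(psi)])
for k,s in enumerate((-.076,0,.076)): print(k,c+s*Y)
row([.46,.05,.12],90-2.7)
E
```

```text
t 11.15 pos [ 0.4072  0.2081 -0.0211] yaw 89.99 tilt [-0. -0.] F [-0.1 -0.6  0.4] w 0.0423
0 [ 0.54991991 -0.10171563]
1 [ 0.5535 -0.0258]
2 [0.55708009 0.05011563]
row [-6.324, 2.111, -5.642] [-0.0, 0.01, 2.69]
```

Emit:
carry_out:
  deltas:
    - [0.3, 0, 0, -1, 0, 0, 0]
    - [0.3, 0, 0, -3, 0, 0, 0]
    - [0.3, 0, 0, -5, 0, 0, 0]
    - [0.3, 0, 0, -6.5, 0, 0, 0]
    - [0.3, -2, 0.5, -6.5, 0, 0, 0]
    - [0.3, -4, 1.5, -6.5, 0, 0, 1]
    - [0.3, -6, 2.5, -6.5, 0, 0, 2]
    - [0.3, -8, 3, -6.5, 0, 0, 2.7]

```text
time: 11.95
position: [0.4793, 0.0207, 0.1414]
tool_rot: [0.724, 0.69, 0.001, 0.001]
ft_force: [1.1, 0.7, -2.5]
grip_width: 0.0417
```

Emit:
carry_out:
  deltas:
    - [0.3, -1, 0.3, 0, 0, 0, 0]
    - [0.3, -1.5, 0.7, 0, 0, 0, 0]
    - [0.3, -1.5, 0.7, 0, 0, 0, 0]
    - [0.3, -1.5, 0.7, 0, 0, 0, 0]
    - [0.3, -1.5, 0.7, 0, 0, 0, 0]
    - [0.3, -1.5, 0.7, 0, 0, 0, 0]

```text
time: 12.55
position: [0.4929, -0.0145, 0.1412]
tool_rot: [0.723, 0.691, -0.0, -0.001]
ft_force: [-0.0, -0.6, -2.9]
grip_width: 0.042
```

```bash
python3 - <<'E'
from h import *
camera("top");camera("top")
st();i=camera_info("wrist");p,d,w=cloud("wrist",i);st();cv2.imwrite("pics/w12.png",p[:,:,::-1])
im=plane("wrist",p,.03,.46,.7,-.19,.13,.0005,i);cv2.imwrite("pics/p12.png",im[:,:,::-1])
E
```

```text
t 12.65 pos [ 0.4933 -0.015   0.1414] yaw 87.39 tilt [-0.  0.] F [-0.5  0.5 -4.4] w 0.0413
t 12.7 pos [ 0.4935 -0.0152  0.1414] yaw 87.36 tilt [-0.  0.] F [-0.9 -0.7 -3.1] w 0.0418
```

View pics/w12.png

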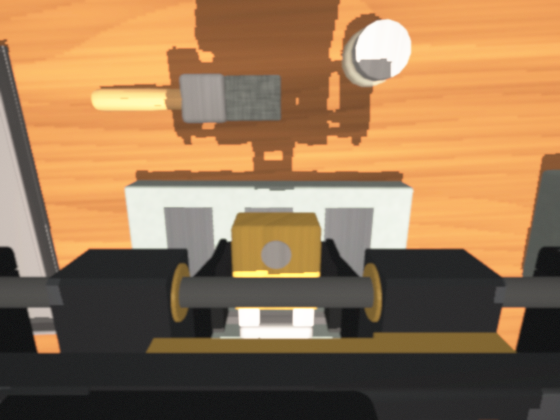

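View pics/p12.png

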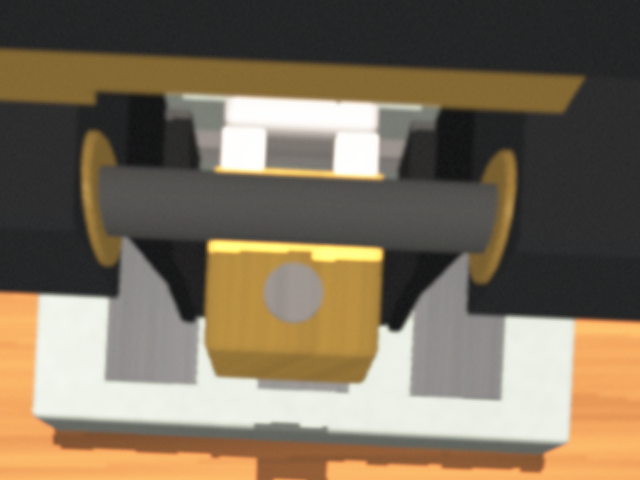

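```bash
python3 - <<'E'
from h import *
st();row([.5543,-.1006,.06],87.2);row([.5543,-.1006,.010],87.2)
E
```

```text
t 12.7 pos [ 0.4935 -0.0152  0.1414] yaw 87.36 tilt [-0.  0.] F [-0.9 -0.7 -3.1] w 0.0418
row [-3.3, 2.589, 3.256] [-0.01, -0.01, 0.16]
row [-3.3, 2.589, 5.256] [-0.01, -0.01, 0.16]
```

Emit:
carry_out:
  deltas:
    - [0.3, -1, 0.8, 0, 0, 0, 0]
    - [0.3, -2.2, 1.7, 0.5, 0, 0, 0]
    - [0.3, -3.3, 2.59, 1.5, 0, 0, 0.2]
    - [0.3, -3.3, 2.59, 2.5, 0, 0, 0.2]
    - [0.3, -3.3, 2.59, 3.3, 0, 0, 0.2]
    - [0.3, -3.3, 2.59, 3.8, 0, 0, 0.2]
    - [0.3, -3.3, 2.59, 3.8, 0, 0, 0.2]
    - [0.3, -3.3, 2.59, 3.8, 0, 0, 0.2]

```text
time: 13.5
position: [0.5549, -0.1013, 0.0467]
tool_rot: [0.725, 0.689, 0.0, 0.0]
ft_force: [0.1, 0.4, -3.5]
grip_width: 0.042
```

```bash
python3 - <<'E'
from h import *
camera("top");camera("top");st();i=camera_info("wrist");p,d,w=cloud("wrist",i);cv2.imwrite("pics/w13.png",p[:,:,::-1]);row([.5543,-.1006,.010],87.2)
E
```

```text
t 13.6 pos [ 0.5556 -0.1017  0.0476] yaw 87.12 tilt [ 0.002 -0.001] F [ 0.8 -1.6 -2.9] w 0.0419
row [0.043, -0.057, 1.505] [0.15, 0.05, -0.09]
```

View pics/w13.png

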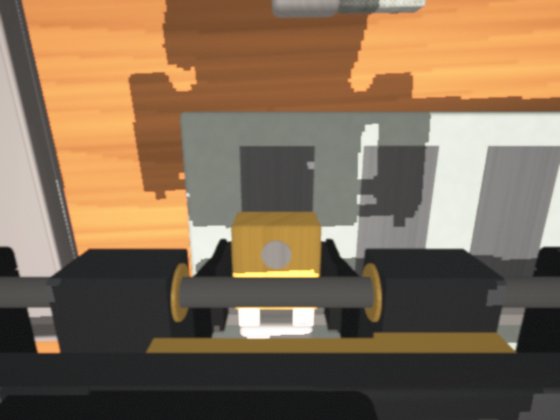

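Emit:
carry_out:
  deltas:
    - [0.3, 0.03, -0.04, 0.5, 0, 0, 0]
    - [0.3, 0.03, -0.04, 1.0, 0, 0, 0]
    - [0.3, 0.03, -0.04, 1.3, 0, 0, 0]
    - [0.3, 0.03, -0.04, 1.45, 0, 0, 0]
    - [0.3, 0.03, -0.04, 1.48, 0, 0, 0]
    - [0.3, 0.03, -0.04, 1.48, 0, 0, 0]

```text
time: 14.25
position: [0.5536, -0.1008, 0.0091]
tool_rot: [0.725, 0.689, -0.0, -0.0]
ft_force: [-0.4, 0.5, -3.2]
grip_width: 0.0418
```

```bash
python3 - <<'E'
from h import *
st()
E
```

```text
t 14.25 pos [ 0.5536 -0.1008  0.0091] yaw 87.09 tilt [-0.  0.] F [-0.4  0.5 -3.2] w 0.0418
```

Emit:
carry_out:
  deltas:
    - [0.3, 0, 0, 0.05, 0, 0, 0]
    - [0.3, 0, 0, 0.08, 0, 0, 0]
    - [0.3, 0, 0, 0.08, 0, 0, 0]
    - [0.3, 0, 0, 0.08, 0, 0, 0]

```text
time: 14.65
position: [0.5538, -0.1009, 0.0089]
tool_rot: [0.725, 0.689, 0.0, 0.0]
ft_force: [-2.5, -0.1, 8.4]
grip_width: 0.0418
```

Emit:
carry_out:
  deltas:
    - [0, 0, 0, -0.05, 0, 0, 0]
    - [-0.15, 0, 0, -0.05, 0, 0, 0]
    - [-0.3, 0, 0, -0.05, 0, 0, 0]
    - [-0.3, 0, 0, -0.05, 0, 0, 0]
    - [-0.3, 0, 0, -0.5, 0, 0, 0]
    - [-0.3, 0, 0, -1.5, 0, 0, 0]
    - [-0.3, 0, 0, -3, 0, 0, 0]
    - [-0.3, 0, 0, -4.5, 0, 0, 0]

```text
time: 15.45
position: [0.5531, -0.1006, 0.1212]
tool_rot: [0.725, 0.689, -0.0, -0.001]
ft_force: [0.7, -0.2, 0.5]
grip_width: 0.0566
```

```bash
python3 - <<'E'
from h import *
st();p,_=camera("top");locks("top",None,p,box=(.33,.6,.1,.48));locks("top",None,p,z=.054,box=(.48,.66,-.2,.1))
row([.406,.25,.15],90)
E
```

```text
t 15.45 pos [ 0.5531 -0.1006  0.1212] yaw 87.08 tilt [-0.001  0.   ] F [ 0.7 -0.2  0.5] w 0.0566
lock x 0.5089 y 0.3919 yaw -9.5 size 0.0472 0.0454
row [13.756, -6.745, -1.017] [0.59, 0.22, -2.88]
```

Emit:
carry_out:
  deltas:
    - [-0.5, 1, -1.5, -0.5, 0, 0, 0]
    - [-0.5, 2.8, -3, -1, 0, 0, -1]
    - [-0.5, 4.6, -4, -1, 0, 0, -2]
    - [-0.5, 6.4, -5, -1, 0, 0, -2.9]
    - [-0.5, 8.2, -5.5, -1, 0, 0, -2.9]
    - [-0.5, 10, -6, -1, 0, 0, -2.9]
    - [-0.5, 12, -6, -1, 0, 0, -2.9]
    - [-0.5, 14, -6, -1, 0, 0, -2.9]

```text
time: 16.3
position: [0.4205, 0.2529, 0.1456]
tool_rot: [0.707, 0.707, 0.0, 0.0]
ft_force: [0.6, -1.1, -0.4]
grip_width: 0.0654
```

Emit:
carry_out:
  deltas:
    - [-0.5, 0, 0, 0, 0, 0, 0]
    - [-0.5, 0.9, 0, 0, 0, 0, 0]
    - [-0.5, 1.2, 0, 0, 0, 0, 0]
    - [-0.5, 1.2, 0, 0, 0, 0, 0]
    - [-0.5, 1.2, 0, 0, 0, 0, 0]
    - [-0.5, 1.2, 0, 0, 0, 0, 0]

```text
time: 16.9
position: [0.4213, 0.2797, 0.1449]
tool_rot: [0.708, 0.707, -0.0, 0.0]
ft_force: [-0.5, 0.3, -0.6]
grip_width: 0.065
```

```bash
python3 - <<'E'
from h import *
camera("top");p,_=camera("top");print("press:");locks("top",None,p,z=.054,box=(.48,.66,-.2,.1));print("bench top:");locks("top",None,p)
st();i=camera_info("wrist");p,_=camera("wrist");cv2.imwrite("pics/w14.png",p[:,:,::-1]);print("wrist");locks("wrist",i,p,out="pics/l14.png")
E
```

```text
press:
lock x 0.5487 y -0.1005 yaw -2.2 size 0.0411 0.0499
bench top:
lock x 0.5162 y 0.3900 yaw -21.8 size 0.0497 0.0307
t 17.0 pos [0.4214 0.28   0.1449] yaw 89.91 tilt [-0. -0.] F [ 0.   0.8 -0.1] w 0.0653
wrist
lock x 0.5895 y 0.3398 yaw -0.0 size 0.2805 0.0210
lock x 0.5293 y 0.4289 yaw 17.7 size 0.0747 0.0265
lock x 0.5298 y 0.1316 yaw -11.4 size 0.0241 0.0710
```

View pics/w14.png

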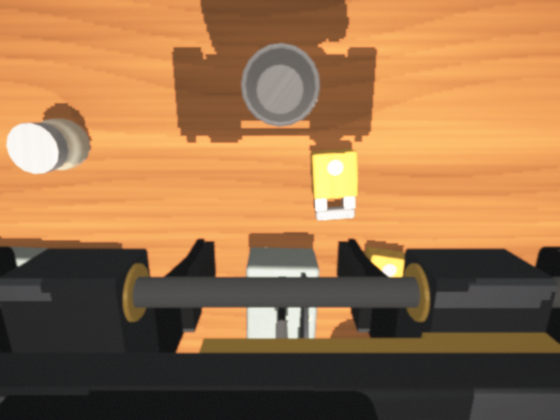

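```bash
python3 - <<'E'
from h import *
st();i=camera_info("wrist");p,_=camera("wrist");h=cv2.cvtColor(p,cv2.COLOR_RGB2HSV);print(h[180,330],h[190,345],p[180,330],h[150,450],h[60,350])
locks("wrist",i,p,box=(.36,.46,.2,.42),hmin=22)
E
```

```text
t 17.05 pos [0.4215 0.2801 0.1449] yaw 89.92 tilt [-0. -0.] F [-0.1  0.3 -0.3] w 0.0653
[ 30 119 255] [ 29 118 255] [255 253 136] [ 16 149 251] [ 13 159 127]
```

```bash
sed -i 's/h\[...,1\]>130/h[...,1]>85/' h.py; python3 - <<'E'
from h import *
st();i=camera_info("wrist");p,_=camera("wrist")
L=locks("wrist",i,p,box=(.36,.46,.2,.42),hmin=21,out="pics/l15.png")
x,y,a=L[0][:3]
ar=np.radians(a);x2,y2=x+.003*np.cos(ar),y+.003*np.sin(ar)
row([x2,y2,.06],90+a);row([x2,y2,-.021],90+a)
E
```

```text
t 17.1 pos [0.4214 0.2803 0.1449] yaw 89.92 tilt [-0. -0.] F [-0.1 -0.5  0.9] w 0.0652
lock x 0.4051 y 0.3373 yaw 4.4 size 0.0438 0.0419
row [2.283, -0.536, 3.396] [-0.0, 0.0, -4.46]
row [2.283, -0.536, 6.636] [-0.0, 0.0, -4.46]
```

View pics/l15.png

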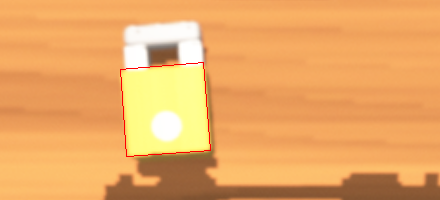

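Emit:
carry_out:
  deltas:
    - [-0.5, 0.7, -0.2, 0.3, 0, 0, -2]
    - [-0.5, 1.5, -0.4, 1.2, 0, 0, -4.4]
    - [-0.5, 2.28, -0.54, 2.2, 0, 0, -4.4]
    - [-0.5, 2.28, -0.54, 3.4, 0, 0, -4.4]
    - [-0.5, 2.28, -0.54, 4.4, 0, 0, -4.4]
    - [-0.5, 2.28, -0.54, 4.8, 0, 0, -4.4]
    - [-0.5, 2.28, -0.54, 4.8, 0, 0, -4.4]

```text
time: 17.85
position: [0.407, 0.3374, 0.0237]
tool_rot: [0.68, 0.734, -0.001, -0.001]
ft_force: [-0.2, -1.4, 0.7]
grip_width: 0.0653
```

Emit:
carry_out:
  deltas:
    - [-0.5, 0, 0, 0.5, 0, 0, 0]
    - [-0.5, 0, 0, 1, 0, 0, 0]
    - [-0.5, 0, 0, 1.4, 0, 0, 0]
    - [-0.5, 0, 0, 1.7, 0, 0, 0]
    - [-0.5, 0, 0, 1.83, 0, 0, 0]
    - [-0.5, 0, 0, 1.83, 0, 0, 0]

```text
time: 18.45
position: [0.4076, 0.3378, -0.0214]
tool_rot: [0.68, 0.734, -0.0, -0.0]
ft_force: [-0.4, -1.0, -0.2]
grip_width: 0.0652
```

```bash
python3 - <<'E'
from h import *
st();p,_=camera("wrist");cv2.imwrite("pics/w16.png",p[:,:,::-1]);st()
E
```

```text
t 18.45 pos [ 0.4076  0.3378 -0.0214] yaw 94.39 tilt [-0.001 -0.   ] F [-0.4 -1.  -0.2] w 0.0652
t 18.5 pos [ 0.4078  0.3379 -0.021 ] yaw 94.38 tilt [-0. -0.] F [ 0.2  0.  -0.2] w 0.0652
```

View pics/w16.png

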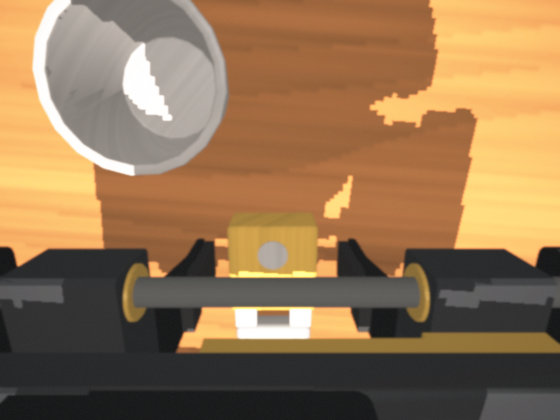

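Emit:
carry_out:
  deltas:
    - [0.3, 0, 0, 0, 0, 0, 0]
    - [0.3, 0, 0, 0, 0, 0, 0]
    - [0.3, 0, 0, 0, 0, 0, 0]
    - [0.3, 0, 0, 0, 0, 0, 0]
    - [0.3, 0, 0, -1, 0, 0, 0]
    - [0.3, 0, 0, -3, 0, 0, 0]
    - [0.3, 0, 0, -5, 0, 0, 0]
    - [0.3, 0, 0, -5.5, 0, 0, 0]
  force: 30

```text
time: 19.3
position: [0.4105, 0.3396, 0.1212]
tool_rot: [0.679, 0.734, 0.004, 0.002]
ft_force: [1.3, 0.5, -2.1]
grip_width: 0.042
```

```bash
python3 - <<'E'
from h import *
st();row([.47,.03,.12],87.2);row([.558,-.0246,.12],87.2)
E
```

```text
t 19.3 pos [0.4105 0.3396 0.1212] yaw 94.4 tilt [0.008 0.004] F [ 1.3  0.5 -2.1] w 0.042
row [-12.528, 1.422, 0.014] [0.47, -0.24, 7.2]
row [-14.976, 4.764, 0.034] [0.47, -0.24, 7.2]
```

Emit:
carry_out:
  deltas:
    - [0.3, -1.5, 0, 0, 0, 0, 1]
    - [0.3, -3.5, 0.2, 0, 0, 0, 2]
    - [0.3, -5.5, 0.4, 0, 0, 0, 3.5]
    - [0.3, -7.5, 0.7, 0, 0, 0, 5]
    - [0.3, -9.5, 1, 0, 0, 0, 6.5]
    - [0.3, -11.3, 1.3, 0, 0, 0, 7.2]
    - [0.3, -12.6, 2, 0, 0, 0, 7.2]
    - [0.3, -13.8, 3.2, 0, 0, 0, 7.2]

```text
time: 20.1
position: [0.511, -0.0014, 0.1153]
tool_rot: [0.725, 0.689, -0.002, -0.003]
ft_force: [1.8, 0.8, -2.7]
grip_width: 0.042
```

```bash
python3 - <<'E'
from h import *
camera("top");camera("top");st();row([.558,-.0246,.05],87.2)
E
```

```text
t 20.2 pos [ 0.52   -0.0046  0.1165] yaw 86.92 tilt [ 0.008 -0.003] F [ 0.4 -0.  -2. ] w 0.0416
row [-0.712, 1.54, 2.672] [0.46, 0.13, -0.28]
```

Emit:
carry_out:
  deltas:
    - [0.3, -0.3, 0.8, 0, 0, 0, 0]
    - [0.3, -0.7, 1.54, 0.4, 0, 0, -0.3]
    - [0.3, -0.7, 1.54, 1.2, 0, 0, -0.3]
    - [0.3, -0.7, 1.54, 2, 0, 0, -0.3]
    - [0.3, -0.7, 1.54, 2.6, 0, 0, -0.3]
    - [0.3, -0.7, 1.54, 2.6, 0, 0, -0.3]
    - [0.3, -0.7, 1.54, 2.6, 0, 0, -0.3]
    - [0.3, -0.7, 1.54, 2.6, 0, 0, -0.3]

```text
time: 21.0
position: [0.5519, -0.0192, 0.0521]
tool_rot: [0.722, 0.692, 0.0, 0.0]
ft_force: [-0.0, 0.6, -2.7]
grip_width: 0.0416
```

```bash
python3 - <<'E'
from h import *
camera("top");camera("top");camera("top");st();i=camera_info("wrist");p,d,w=cloud("wrist",i);cv2.imwrite("pics/w17.png",p[:,:,::-1]);row([.558,-.0246,.010],87.2)
im=plane("wrist",p,.03,.48,.58,-.13,.08,.0003,i);cv2.imwrite("pics/p17.png",im[:,:,::-1])
E
```

```text
t 21.15 pos [ 0.5522 -0.0193  0.0525] yaw 87.5 tilt [ 0.002 -0.   ] F [ 0.3 -0.3 -2.3] w 0.0416
row [-0.199, 0.243, 1.697] [0.09, 0.02, 0.29]
```

View pics/w17.png

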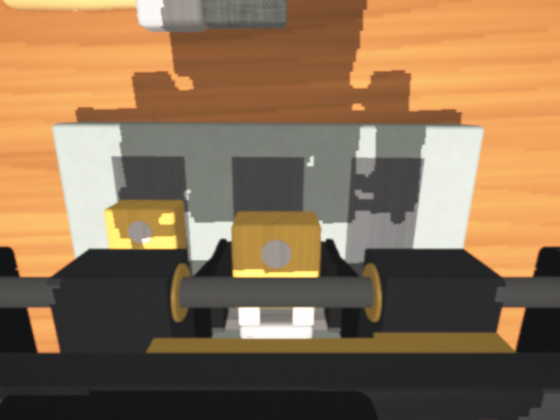

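View pics/p17.png

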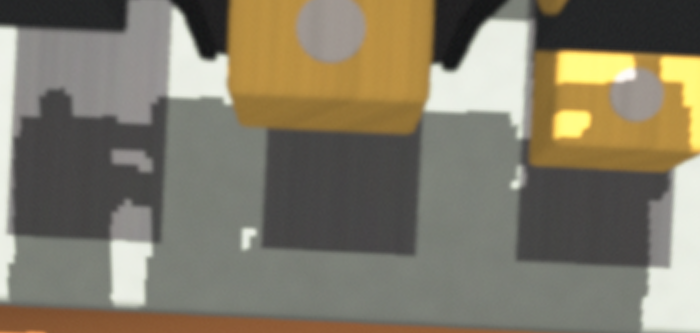

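Emit:
carry_out:
  deltas:
    - [0.3, -0.1, 0.12, 0, 0, 0, 0.3]
    - [0.3, -0.2, 0.23, 0.3, 0, 0, 0.3]
    - [0.3, -0.2, 0.23, 0.8, 0, 0, 0.3]
    - [0.3, -0.2, 0.23, 1.3, 0, 0, 0.3]
    - [0.3, -0.2, 0.23, 1.6, 0, 0, 0.3]
    - [0.3, -0.2, 0.23, 1.68, 0, 0, 0.3]
    - [0.3, -0.2, 0.23, 1.72, 0, 0, 0.3]
    - [0.3, -0.2, 0.23, 1.72, 0, 0, 0.3]

```text
time: 22.0
position: [0.5558, -0.0243, 0.0091]
tool_rot: [0.724, 0.69, -0.001, -0.001]
ft_force: [-3.6, -0.5, 8.2]
grip_width: 0.0418
```

Emit:
carry_out:
  deltas:
    - [0.3, 0, 0, 0.03, 0, 0, 0]
    - [0.3, 0, 0, 0.03, 0, 0, 0]

```text
time: 22.2
position: [0.5558, -0.0243, 0.0091]
tool_rot: [0.724, 0.69, -0.001, -0.001]
ft_force: [-4.1, 0.0, 11.6]
grip_width: 0.0418
```

Emit:
carry_out:
  deltas:
    - [0, 0, 0, -0.1, 0, 0, 0]
    - [-0.15, 0, 0, -0.1, 0, 0, 0]
    - [-0.3, 0, 0, -0.1, 0, 0, 0]
    - [-0.3, 0, 0, -0.1, 0, 0, 0]
    - [-0.3, 0, 0, -0.6, 0, 0, 0]
    - [-0.3, 0, 0, -1.6, 0, 0, 0]
    - [-0.3, 0, 0, -3, 0, 0, 0]
    - [-0.3, 0, 0, -4.7, 0, 0, 0]

```text
time: 23.0
position: [0.556, -0.0243, 0.126]
tool_rot: [0.724, 0.689, -0.001, -0.001]
ft_force: [-0.1, -0.8, -0.5]
grip_width: 0.0568
```

```bash
python3 - <<'E'
from h import *
st();p,_=camera("top");locks("top",None,p,box=(.33,.6,.1,.48));row([.43,.3,.17],85)
E
```

```text
t 23.0 pos [ 0.556  -0.0243  0.126 ] yaw 87.18 tilt [-0.003  0.001] F [-0.1 -0.8 -0.5] w 0.0568
lock x 0.5087 y 0.3917 yaw -11.3 size 0.0476 0.0456
row [12.738, -5.854, -1.552] [0.64, 0.12, 2.22]
```

Emit:
carry_out:
  deltas:
    - [-0.5, 0.8, -1.5, -0.8, 0, 0, 0]
    - [-0.5, 2.4, -3, -1.6, 0, 0, 1]
    - [-0.5, 4, -4.3, -2.5, 0, 0, 2]
    - [-0.5, 5.8, -5.3, -2.5, 0, 0, 4]
    - [-0.5, 7.6, -5.6, -2.5, 0, 0, 5]
    - [-0.5, 9.5, -5.6, -2.5, 0, 0, 6]
    - [-0.5, 11.4, -5.6, -2.5, 0, 0, 8]
    - [-0.5, 13, -5.6, -2.5, 0, 0, 8]

```text
time: 23.85
position: [0.4329, 0.3094, 0.1888]
tool_rot: [0.77, 0.637, 0.001, 0.0]
ft_force: [0.6, -0.4, 0.0]
grip_width: 0.0656
```

Emit:
carry_out:
  deltas:
    - [-0.5, 0.8, 0, 0, 0, 0, 0]
    - [-0.5, 1.5, 0, 0, 0, 0, 0]
    - [-0.5, 1.5, 0, 0, 0, 0, 0]
    - [-0.5, 1.5, 0, 0, 0, 0, 0]
    - [-0.5, 1.5, 0, 0, 0, 0, 0]
    - [-0.5, 1.5, 0, 0, 0, 0, 0]

```text
time: 24.45
position: [0.4401, 0.3426, 0.188]
tool_rot: [0.771, 0.637, -0.0, 0.0]
ft_force: [0.3, 0.0, -0.2]
grip_width: 0.0655
```

```bash
python3 - <<'E'
from h import *
camera("top");p,_=camera("top");print("press:");locks("top",None,p,z=.054,box=(.48,.66,-.2,.1))
camera("top");st();i=camera_info("wrist");p,_=camera("wrist");cv2.imwrite("pics/w18.png",p[:,:,::-1])
L=locks("wrist",i,p,box=(.44,.57,.3,.46),hmin=21,out="pics/l18.png")
for x,y,a,_,_ in L:
    ar=np.radians(a);x2,y2=x+.003*np.cos(ar),y+.003*np.sin(ar);print(x2,y2);row([x2,y2,.06],90+a);row([x2,y2,-.021],90+a)
E
```

```text
press:
lock x 0.5488 y -0.1007 yaw -2.6 size 0.0443 0.0517
lock x 0.5454 y 0.0052 yaw 9.1 size 0.0497 0.0458
t 24.6 pos [0.4403 0.3431 0.188 ] yaw 79.13 tilt [-0. -0.] F [ 0.4 -0.1  0.1] w 0.0653
lock x 0.5110 y 0.3956 yaw -9.8 size 0.0423 0.0441
0.5139875616846826 0.39507111269713824
row [2.592, 2.501, 5.118] [-0.0, 0.0, -1.08]
row [2.592, 2.501, 8.358] [-0.0, 0.0, -1.08]
```

View pics/w18.png

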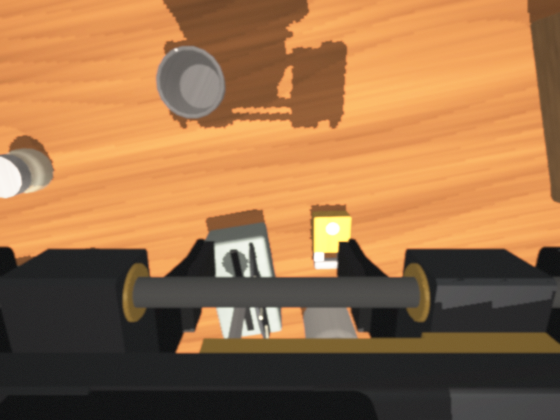

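View pics/l18.png

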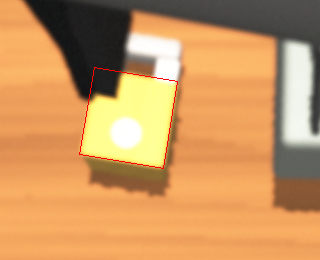

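```bash
python3 - <<'E'
from h import *
st();row([.5021,.3971,.1],80.2)
i=camera_info("wrist");p,_=camera("wrist");L=locks("wrist",i,p,box=(.44,.57,.3,.46),hmin=21)
E
```

```text
t 24.65 pos [0.4404 0.3432 0.188 ] yaw 79.14 tilt [-0. -0.] F [0.3 0.4 0.1] w 0.0656
row [2.582, 2.019, 3.518] [-0.0, 0.0, -1.06]
lock x 0.5109 y 0.3959 yaw -9.2 size 0.0423 0.0441
```

Emit:
carry_out:
  deltas:
    - [-0.5, 0.9, 0.7, 0, 0, 0, 0]
    - [-0.5, 1.8, 1.4, 0, 0, 0, -1]
    - [-0.5, 2.58, 2.02, 0.5, 0, 0, -1]
    - [-0.5, 2.58, 2.02, 1.5, 0, 0, -1]
    - [-0.5, 2.58, 2.02, 2.8, 0, 0, -1]
    - [-0.5, 2.58, 2.02, 4.2, 0, 0, -1]
    - [-0.5, 2.58, 2.02, 4.8, 0, 0, -1]
    - [-0.5, 2.58, 2.02, 4.8, 0, 0, -1]

```text
time: 25.5
position: [0.5002, 0.3966, 0.0654]
tool_rot: [0.765, 0.644, -0.003, -0.001]
ft_force: [0.4, -0.7, 0.6]
grip_width: 0.0654
```

```bash
python3 - <<'E'
from h import *
camera("top");camera("top");st();i=camera_info("wrist");p,_=camera("wrist");cv2.imwrite("pics/w19.png",p[:,:,::-1]);row([.5021,.3971,-.021],80.2)
E
```

```text
t 25.6 pos [0.5027 0.398  0.0687] yaw 80.18 tilt [0.001 0.001] F [0.6 0.7 0.7] w 0.0652
row [-0.064, -0.047, 3.619] [0.14, -0.11, -0.02]
```

View pics/w19.png

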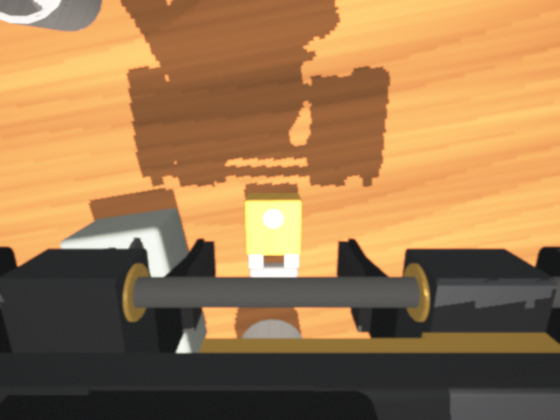

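Emit:
carry_out:
  deltas:
    - [-0.5, -0.05, -0.05, 0.8, 0, 0, 0]
    - [-0.5, -0.05, -0.05, 1.6, 0, 0, 0]
    - [-0.5, -0.05, -0.05, 2.3, 0, 0, 0]
    - [-0.5, -0.05, -0.05, 2.9, 0, 0, 0]
    - [-0.5, -0.05, -0.05, 3.3, 0, 0, 0]
    - [-0.5, -0.05, -0.05, 3.5, 0, 0, 0]
    - [-0.5, -0.05, -0.05, 3.58, 0, 0, 0]
    - [-0.5, -0.05, -0.05, 3.58, 0, 0, 0]

```text
time: 26.45
position: [0.5008, 0.3968, -0.0213]
tool_rot: [0.765, 0.644, 0.0, 0.0]
ft_force: [-0.2, 0.4, 0.1]
grip_width: 0.0651
```

Emit:
carry_out:
  deltas:
    - [0.3, 0, 0, 0, 0, 0, 0]
    - [0.3, 0, 0, 0, 0, 0, 0]
    - [0.3, 0, 0, 0, 0, 0, 0]
    - [0.3, 0, 0, 0, 0, 0, 0]
    - [0.3, 0, 0, -0.5, 0, 0, 0]
    - [0.3, 0, 0, -2, 0, 0, 0]
    - [0.3, 0, 0, -4, 0, 0, 0]
    - [0.3, 0, 0, -6, 0, 0, 0]
  force: 30

```text
time: 27.25
position: [0.4993, 0.396, 0.1294]
tool_rot: [0.765, 0.644, -0.001, -0.0]
ft_force: [0.9, -0.2, -3.8]
grip_width: 0.0417
```

```bash
python3 - <<'E'
from h import *
camera("top");st();p,_=camera("wrist");cv2.imwrite("pics/w20.png",p[:,:,::-1]);row([.44,.28,.16],87.2);row([.47,.05,.16],87.2)
E
```

```text
t 27.3 pos [0.5047 0.3993 0.1395] yaw 80.22 tilt [0.013 0.007] F [1.8 1.4 2.6] w 0.0419
row [-5.15, -1.754, -0.997] [0.77, -0.55, -7.0]
row [-14.012, 0.995, -1.054] [0.77, -0.55, -7.0]
```

View pics/w20.png

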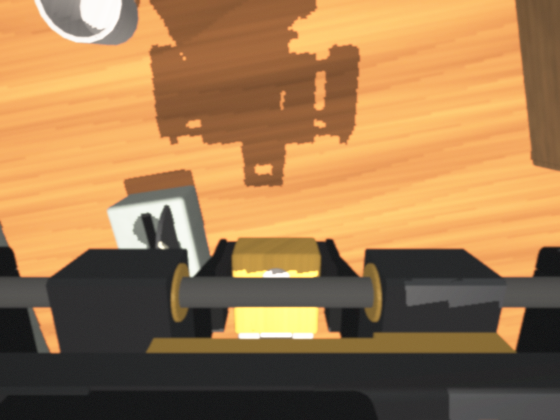

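```bash
python3 - <<'E'
from h import *
camera("top");st();row([.41,.21,.06],87.2);row([.41,.21,-.0205],87.2)
E
```

```text
t 27.4 pos [0.5032 0.3982 0.1333] yaw 80.2 tilt [0.009 0.005] F [-0.7  0.6 -3.2] w 0.0418
row [-8.071, -2.411, 2.865] [0.46, -0.32, -7.01]
row [-8.09, -2.436, 6.085] [0.46, -0.32, -7.01]
```

Emit:
carry_out:
  deltas:
    - [0.3, -0.8, -1, 0, 0, 0, -1]
    - [0.3, -2.2, -1.8, 0, 0, 0, -2]
    - [0.3, -3.8, -2.2, 0, 0, 0, -4]
    - [0.3, -5.4, -2.4, 0, 0, 0, -6]
    - [0.3, -7, -2.4, 0.5, 0, 0, -7]
    - [0.3, -8.07, -2.4, 1.5, 0, 0, -7]
    - [0.3, -8.07, -2.4, 3, 0, 0, -7]
    - [0.3, -8.07, -2.4, 4, 0, 0, -7]

```text
time: 28.2
position: [0.4046, 0.2065, 0.0262]
tool_rot: [0.725, 0.689, -0.002, -0.001]
ft_force: [0.1, 0.5, -2.3]
grip_width: 0.0422
```

Emit:
carry_out:
  deltas:
    - [0.3, 0, 0, 0.5, 0, 0, 0]
    - [0.3, 0, 0, 1, 0, 0, 0]
    - [0.3, 0, 0, 1.5, 0, 0, 0]
    - [0.3, 0, 0, 1.5, 0, 0, 0]
    - [0.3, 0, 0, 1.5, 0, 0, 0]

```text
time: 28.7
position: [0.4058, 0.2078, -0.0098]
tool_rot: [0.724, 0.69, -0.001, -0.001]
ft_force: [0.6, -0.6, -2.8]
grip_width: 0.0418
```

```bash
python3 - <<'E'
from h import *
camera("top");st();row([.41,.21,-.0208],87.2)
E
```

```text
t 28.75 pos [ 0.4064  0.2079 -0.0093] yaw 87.19 tilt [-0.001 -0.   ] F [ 0.7 -0.  -2.9] w 0.0422
row [0.089, 0.139, 0.461] [-0.07, 0.02, -0.01]
```

Emit:
carry_out:
  deltas:
    - [0.3, 0, 0, 0.2, 0, 0, 0]
    - [0.3, 0, 0, 0.4, 0, 0, 0]
    - [0.3, 0, 0, 0.46, 0, 0, 0]
    - [0.3, 0, 0, 0.48, 0, 0, 0]

```text
time: 29.15
position: [0.4069, 0.2081, -0.0213]
tool_rot: [0.724, 0.69, -0.0, -0.0]
ft_force: [0.5, -0.2, -2.4]
grip_width: 0.0419
```

Emit:
carry_out:
  deltas:
    - [0, 0, 0, 0, 0, 0, 0]
    - [-0.3, 0, 0, 0, 0, 0, 0]
    - [-0.5, 0, 0, 0, 0, 0, 0]
    - [-0.5, 0, 0, -0.3, 0, 0, 0]
    - [-0.5, 0, 0, -1.5, 0, 0, 0]
    - [-0.5, 0, 0, -3, 0, 0, 0]
    - [-0.5, 0, 0, -5, 0, 0, 0]
    - [-0.5, 0, 0, -7, 0, 0, 0]

```text
time: 29.95
position: [0.4061, 0.2079, 0.1559]
tool_rot: [0.724, 0.69, -0.0, -0.0]
ft_force: [1.1, 0.5, -1.4]
grip_width: 0.0651
```

```bash
python3 - <<'E'
from h import *
st();row([.48,0,.16],87.2)
E
```

```text
t 29.95 pos [0.4061 0.2079 0.1559] yaw 87.18 tilt [-0.001 -0.   ] F [ 1.1  0.5 -1.4] w 0.0651
row [-8.159, 3.36, -0.164] [-0.05, 0.01, -0.02]
```

Emit:
carry_out:
  deltas:
    - [-0.5, -1, 0.5, -0.5, 0, 0, 0]
    - [-0.5, -2.8, 1.5, -1, 0, 0, 0]
    - [-0.5, -4.6, 2.5, -1.5, 0, 0, 0]
    - [-0.5, -6.4, 3.4, -1.8, 0, 0, 0]
    - [-0.5, -7.8, 4.2, -1.8, 0, 0, 0]
    - [-0.5, -8.2, 4.8, -1.8, 0, 0, 0]
    - [-0.5, -8.2, 5, -1.8, 0, 0, 0]
    - [-0.5, -8.2, 5, -1.8, 0, 0, 0]

```text
time: 30.75
position: [0.5215, -0.0025, 0.199]
tool_rot: [0.724, 0.689, 0.0, -0.0]
ft_force: [-1.3, 0.6, -0.1]
grip_width: 0.0651
```

```bash
python3 - <<'E'
from h import *
camera("top");camera("top");camera("top");st();i=camera_info("wrist");p,_=camera("wrist");cv2.imwrite("pics/w21.png",p[:,:,::-1])
L=locks("wrist",i,p,z=.054,box=(.48,.64,-.16,.1),hmin=21,out="pics/l21.png")
for x,y,a,_,_ in L:
    ar=np.radians(a);x2,y2=x+.003*np.cos(ar),y+.003*np.sin(ar);print(x2,y2);row([x2,y2,.1],90+a);row([x2,y2,.010],90+a)
E
```

```text
t 30.9 pos [ 0.5203 -0.0013  0.1987] yaw 87.29 tilt [-0.002  0.001] F [ 1.2 -0.4  0.2] w 0.0651
lock x 0.5507 y -0.0990 yaw -2.9 size 0.0416 0.0437
lock x 0.5486 y 0.0069 yaw 6.7 size 0.0447 0.0425
0.5537194473240572 -0.09918597618478109
row [-3.849, 1.519, 3.947] [-0.08, -0.02, 0.16]
row [-3.85, 1.525, 7.547] [-0.08, -0.02, 0.16]
0.5515912224302523 0.007275435348818582
row [0.401, 1.234, 3.949] [-0.08, -0.03, -9.41]
row [0.4, 1.239, 7.549] [-0.08, -0.03, -9.41]
```

View pics/w21.png

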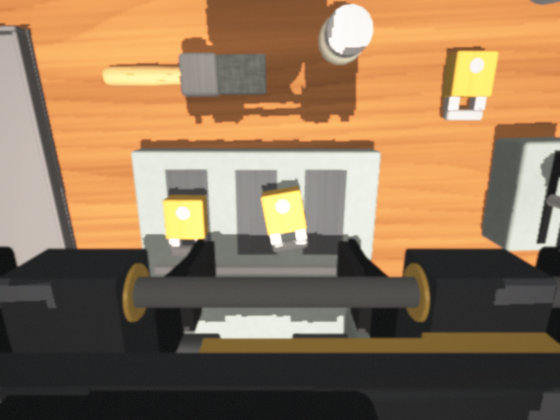

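View pics/l21.png

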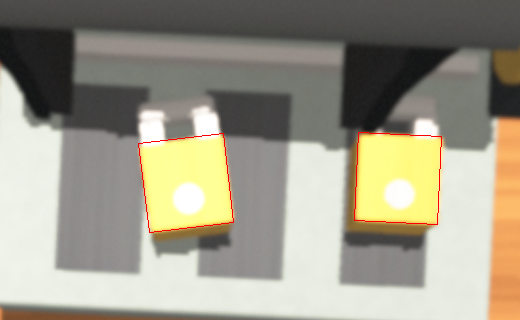

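Emit:
carry_out:
  deltas:
    - [-0.5, 0.2, 0.6, 0.5, 0, 0, -4]
    - [-0.5, 0.4, 1.24, 1.5, 0, 0, -9.4]
    - [-0.5, 0.4, 1.24, 3, 0, 0, -9.4]
    - [-0.5, 0.4, 1.24, 4.5, 0, 0, -9.4]
    - [-0.5, 0.4, 1.24, 5.5, 0, 0, -9.4]
    - [-0.5, 0.4, 1.24, 5.8, 0, 0, -9.4]
    - [-0.5, 0.4, 1.24, 5.8, 0, 0, -9.4]

```text
time: 31.65
position: [0.5522, 0.0066, 0.0531]
tool_rot: [0.665, 0.747, -0.001, -0.001]
ft_force: [0.3, -0.4, -0.0]
grip_width: 0.0656
```

```bash
python3 - <<'E'
from h import *
camera("top");camera("top");st();i=camera_info("wrist");p,_=camera("wrist");cv2.imwrite("pics/w22.png",p[:,:,::-1]);row([.5516,.0073,.010],96.7)
E
```

```text
t 31.75 pos [0.5541 0.0059 0.055 ] yaw 96.63 tilt [ 0.002 -0.   ] F [-0.6 -0.1 -0.2] w 0.0655
row [0.077, -0.111, 1.815] [0.17, 0.05, -0.08]
```

View pics/w22.png

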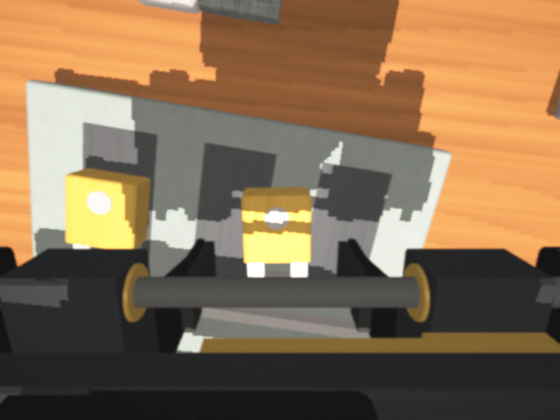

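Emit:
carry_out:
  deltas:
    - [-0.5, 0.05, -0.06, 0.6, 0, 0, 0]
    - [-0.5, 0.05, -0.06, 1.2, 0, 0, 0]
    - [-0.5, 0.05, -0.06, 1.6, 0, 0, 0]
    - [-0.5, 0.05, -0.06, 1.75, 0, 0, 0]
    - [-0.5, 0.05, -0.06, 1.75, 0, 0, 0]
    - [-0.5, 0.05, -0.06, 1.75, 0, 0, 0]

```text
time: 32.4
position: [0.5522, 0.0066, 0.0107]
tool_rot: [0.665, 0.747, 0.0, 0.001]
ft_force: [-0.4, -0.2, -0.3]
grip_width: 0.0651
```

Emit:
carry_out:
  deltas:
    - [0.3, 0, 0, 0, 0, 0, 0]
    - [0.3, 0, 0, 0, 0, 0, 0]
    - [0.3, 0, 0, 0, 0, 0, 0]
    - [0.3, 0, 0, 0, 0, 0, 0]
    - [0.3, 0, 0, -0.5, 0, 0, 0]
    - [0.3, 0, 0, -1, 0, 0, 0]
    - [0.3, 0, 0, -1.5, 0, 0, 0]
    - [0.3, 0, 0, -1.5, 0, 0, 0]
  force: 30

```text
time: 33.2
position: [0.5534, 0.0065, 0.05]
tool_rot: [0.665, 0.747, 0.001, 0.002]
ft_force: [0.4, 0.3, -1.8]
grip_width: 0.0419
```

```bash
python3 - <<'E'
from h import *
camera("top");camera("top");st();row([.5617,.0512,.05],87.2);i=camera_info("wrist");p,_=camera("wrist");cv2.imwrite("pics/w23.png",p[:,:,::-1])
E
```

```text
t 33.3 pos [0.552  0.0067 0.0484] yaw 96.59 tilt [ 0.001 -0.   ] F [-0.1  0.5 -2.9] w 0.0418
row [1.726, 0.589, -0.063] [0.09, 0.02, 9.39]
```

View pics/w23.png

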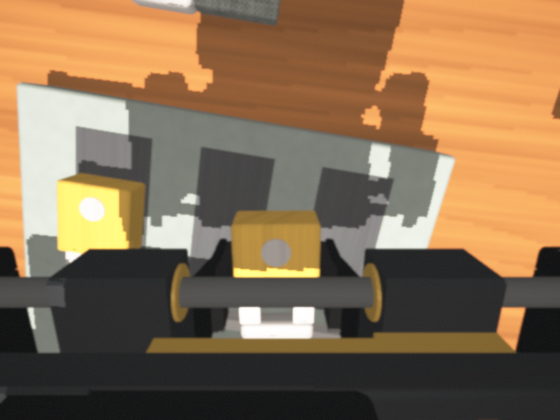

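Emit:
carry_out:
  deltas:
    - [0.3, 0.5, 0.2, 0, 0, 0, 4]
    - [0.3, 1.2, 0.4, 0, 0, 0, 8]
    - [0.3, 1.73, 0.59, 0, 0, 0, 9.4]
    - [0.3, 1.73, 0.59, 0, 0, 0, 9.4]
    - [0.3, 1.73, 0.59, 0, 0, 0, 9.4]
    - [0.3, 1.73, 0.59, 0, 0, 0, 9.4]

```text
time: 33.95
position: [0.5609, 0.0508, 0.0473]
tool_rot: [0.724, 0.69, -0.0, -0.0]
ft_force: [0.7, 0.7, -2.9]
grip_width: 0.0418
```

```bash
python3 - <<'E'
from h import *
camera("top");camera("top");st();row([.5617,.0512,.011],87.2);i=camera_info("wrist");p,_=camera("wrist");cv2.imwrite("pics/w24.png",p[:,:,::-1])
E
```

```text
t 34.05 pos [0.5611 0.0507 0.0475] yaw 87.15 tilt [-0.001 -0.   ] F [-0.4  0.2 -3. ] w 0.0419
row [0.023, 0.024, 1.458] [-0.03, 0.01, -0.05]
```

View pics/w24.png

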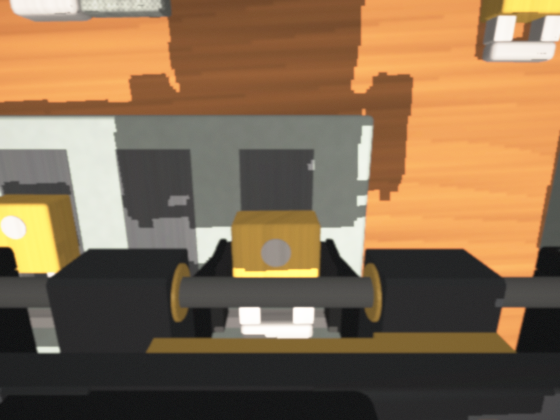

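Emit:
carry_out:
  deltas:
    - [0.3, 0, 0, 0.5, 0, 0, 0]
    - [0.3, 0, 0, 1, 0, 0, 0]
    - [0.3, 0, 0, 1.3, 0, 0, 0]
    - [0.3, 0, 0, 1.42, 0, 0, 0]
    - [0.3, 0, 0, 1.47, 0, 0, 0]
    - [0.3, 0, 0, 1.5, 0, 0, 0]
    - [0.3, 0, 0, 1.5, 0, 0, 0]

```text
time: 34.8
position: [0.5617, 0.0514, 0.0104]
tool_rot: [0.724, 0.69, 0.0, 0.0]
ft_force: [1.0, -0.4, -2.9]
grip_width: 0.0419
```

Emit:
carry_out:
  deltas:
    - [0, 0, 0, -0.05, 0, 0, 0]
    - [-0.15, 0, 0, -0.05, 0, 0, 0]
    - [-0.3, 0, 0, -0.05, 0, 0, 0]
    - [-0.3, 0, 0, -0.05, 0, 0, 0]
    - [-0.3, 0, 0, -0.6, 0, 0, 0]
    - [-0.3, 0, 0, -2, 0, 0, 0]
    - [-0.3, 0, 0, -4, 0, 0, 0]
    - [-0.3, 0, 0, -5.5, 0, 0, 0]

```text
time: 35.6
position: [0.562, 0.0514, 0.1509]
tool_rot: [0.724, 0.69, 0.001, 0.001]
ft_force: [0.5, -0.3, -1.4]
grip_width: 0.0566
```

```bash
python3 - <<'E'
from h import *
st();row([.39,.2,.15],87.2)
E
```

```text
t 35.6 pos [0.562  0.0514 0.1509] yaw 87.19 tilt [ 0.003 -0.   ] F [ 0.5 -0.3 -1.4] w 0.0566
row [5.601, -7.162, 0.016] [0.15, 0.01, -0.01]
```

Emit:
carry_out:
  deltas:
    - [-0.5, 0.8, -1.4, 0, 0, 0, 0]
    - [-0.5, 2, -3, 0, 0, 0, 0]
    - [-0.5, 3.2, -4.5, 0, 0, 0, 0]
    - [-0.5, 4.4, -6, 0, 0, 0, 0]
    - [-0.5, 5.6, -7, 0, 0, 0, 0]
    - [-0.5, 5.6, -7.1, 0, 0, 0, 0]
    - [-0.5, 5.6, -7.1, 0, 0, 0, 0]
    - [-0.5, 5.6, -7.1, 0, 0, 0, 0]

```text
time: 36.4
position: [0.3924, 0.1996, 0.1483]
tool_rot: [0.724, 0.689, 0.001, 0.001]
ft_force: [0.7, 0.6, 0.1]
grip_width: 0.0651
```

```bash
python3 - <<'E'
from h import *
camera("top");p,_=camera("top");print("press:");locks("top",None,p,z=.054,box=(.48,.66,-.2,.1))
camera("top");st();i=camera_info("wrist");p,_=camera("wrist");cv2.imwrite("pics/w25.png",p[:,:,::-1])
L=locks("wrist",i,p,box=(.36,.5,.1,.3),hmin=21,out="pics/l25.png")
for x,y,a,_,_ in L:
    ar=np.radians(a);x2,y2=x+.003*np.cos(ar),y+.003*np.sin(ar);print(x2,y2);row([x2,y2,.06],90+a);row([x2,y2,-.021],90+a)
E
```

```text
press:
lock x 0.5567 y 0.0502 yaw -2.0 size 0.0451 0.0518
lock x 0.5487 y -0.1007 yaw -2.5 size 0.0443 0.0517
t 36.55 pos [0.3922 0.1992 0.1478] yaw 87.08 tilt [0.001 0.   ] F [0.1 0.6 0.3] w 0.0653
lock x 0.4177 y 0.2089 yaw -3.0 size 0.0423 0.0444
0.42070040932267705 0.2087137710141876
row [0.439, 1.125, 3.506] [0.03, -0.0, 0.04]
row [0.439, 1.123, 6.746] [0.03, -0.0, 0.04]
```

View pics/w25.png

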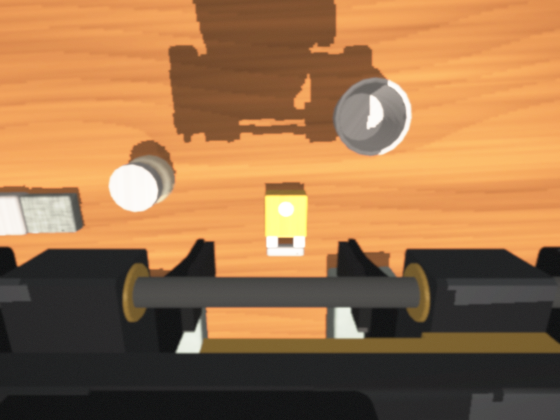

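Emit:
carry_out:
  deltas:
    - [-0.5, 0.44, 1.12, 0.5, 0, 0, 0]
    - [-0.5, 0.44, 1.12, 1.8, 0, 0, 0]
    - [-0.5, 0.44, 1.12, 3.2, 0, 0, 0]
    - [-0.5, 0.44, 1.12, 4.5, 0, 0, 0]
    - [-0.5, 0.44, 1.12, 5.5, 0, 0, 0]
    - [-0.5, 0.44, 1.12, 6.2, 0, 0, 0]
    - [-0.5, 0.44, 1.12, 6.7, 0, 0, 0]
    - [-0.5, 0.44, 1.12, 6.7, 0, 0, 0]

```text
time: 37.4
position: [0.419, 0.2089, -0.0213]
tool_rot: [0.725, 0.689, -0.001, -0.001]
ft_force: [0.2, -0.8, -0.4]
grip_width: 0.0653
```

```bash
python3 - <<'E'
from h import *
st();p,_=camera("wrist");cv2.imwrite("pics/w26.png",p[:,:,::-1])
E
```

```text
t 37.4 pos [ 0.419   0.2089 -0.0213] yaw 87.13 tilt [-0.003 -0.001] F [ 0.2 -0.8 -0.4] w 0.0653
```

View pics/w26.png

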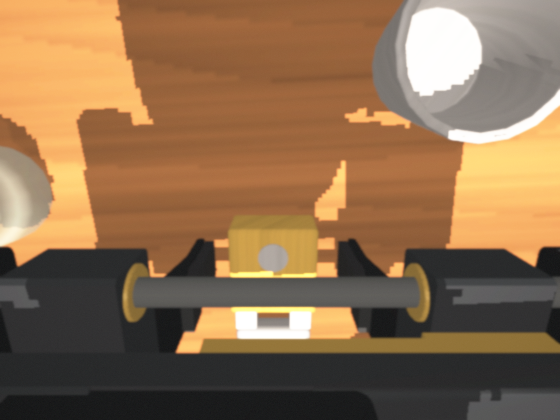

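Emit:
carry_out:
  deltas:
    - [0.3, 0, 0, 0, 0, 0, 0]
    - [0.3, 0, 0, 0, 0, 0, 0]
    - [0.3, 0, 0, 0, 0, 0, 0]
    - [0.3, 0, 0, 0, 0, 0, 0]
    - [0.3, 0, 0, -1, 0, 0, 0]
    - [0.3, 0, 0, -3, 0, 0, 0]
    - [0.3, 0, 0, -5, 0, 0, 0]
    - [0.3, 0, 0, -5.5, 0, 0, 0]
  force: 30

```text
time: 38.25
position: [0.4219, 0.2104, 0.122]
tool_rot: [0.724, 0.69, 0.004, 0.002]
ft_force: [2.1, 0.4, -3.4]
grip_width: 0.0415
```

Emit:
carry_out:
  deltas:
    - [0.3, -1, 0.5, 0, 0, 0, 0]
    - [0.3, -2.5, 1.5, 0, 0, 0, 0]
    - [0.3, -4, 2.5, 0, 0, 0, 0]
    - [0.3, -5.5, 3.5, 0, 0, 0, 0]
    - [0.3, -7, 4.4, 0, 0, 0, 0]
    - [0.3, -8.4, 4.8, 0, 0, 0, 0]
    - [0.3, -9, 4.8, 0, 0, 0, 0]
    - [0.3, -9, 4.8, 0, 0, 0, 0]

```text
time: 39.05
position: [0.5274, -0.0227, 0.1172]
tool_rot: [0.725, 0.688, -0.0, -0.001]
ft_force: [-0.1, 0.1, -2.5]
grip_width: 0.042
```

```bash
python3 - <<'E'
from h import *
camera("top");camera("top");st();row([.557,-.0245,.05],87.2)
E
```

```text
t 39.15 pos [ 0.5266 -0.0202  0.1172] yaw 87.14 tilt [-0.003  0.001] F [-0.2  1.4 -2.8] w 0.0417
row [-0.116, 1.232, 2.684] [-0.15, -0.07, -0.06]
```

Emit:
carry_out:
  deltas:
    - [0.3, -0.1, 0.6, 0.2, 0, 0, 0]
    - [0.3, -0.12, 1.23, 0.7, 0, 0, 0]
    - [0.3, -0.12, 1.23, 1.5, 0, 0, 0]
    - [0.3, -0.12, 1.23, 2.2, 0, 0, 0]
    - [0.3, -0.12, 1.23, 2.7, 0, 0, 0]
    - [0.3, -0.12, 1.23, 2.7, 0, 0, 0]
    - [0.3, -0.12, 1.23, 2.7, 0, 0, 0]

```text
time: 39.85
position: [0.5586, -0.0247, 0.0502]
tool_rot: [0.724, 0.69, -0.0, -0.0]
ft_force: [-0.6, -0.5, -2.5]
grip_width: 0.0419
```

```bash
python3 - <<'E'
from h import *
camera("top");camera("top");camera("top");st();row([.557,-.0243,.010],87.2);p,_=camera("wrist");cv2.imwrite("pics/w27.png",p[:,:,::-1])
E
```

```text
t 40.0 pos [ 0.5595 -0.0255  0.0511] yaw 87.21 tilt [ 0.002 -0.   ] F [-0.4  0.2 -2.1] w 0.0417
row [0.043, -0.105, 1.643] [0.11, 0.02, 0.01]
```

View pics/w27.png

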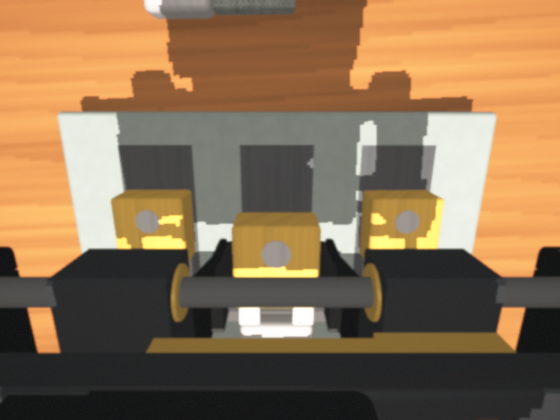

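Emit:
carry_out:
  deltas:
    - [0.3, 0.03, -0.08, 0.5, 0, 0, 0]
    - [0.3, 0.03, -0.08, 1, 0, 0, 0]
    - [0.3, 0.03, -0.08, 1.4, 0, 0, 0]
    - [0.3, 0.03, -0.08, 1.58, 0, 0, 0]
    - [0.3, 0.03, -0.08, 1.64, 0, 0, 0]
    - [0.3, 0.03, -0.08, 1.66, 0, 0, 0]
    - [0.3, 0.03, -0.08, 1.66, 0, 0, 0]

```text
time: 40.75
position: [0.5562, -0.0247, 0.0107]
tool_rot: [0.724, 0.69, -0.0, -0.0]
ft_force: [-4.9, 0.7, 14.6]
grip_width: 0.0418
```

Emit:
carry_out:
  deltas:
    - [0, 0, 0, -0.03, 0, 0, 0]
    - [-0.15, 0, 0, -0.03, 0, 0, 0]
    - [-0.3, 0, 0, -0.03, 0, 0, 0]
    - [-0.3, 0, 0, -0.03, 0, 0, 0]
    - [-0.3, 0, 0, -0.6, 0, 0, 0]
    - [-0.3, 0, 0, -2, 0, 0, 0]
    - [-0.3, 0, 0, -4, 0, 0, 0]
    - [-0.3, 0, 0, -6, 0, 0, 0]

```text
time: 41.55
position: [0.5562, -0.0246, 0.1604]
tool_rot: [0.724, 0.69, -0.0, -0.001]
ft_force: [0.9, 0.0, -0.8]
grip_width: 0.0567
```

Emit:
carry_out:
  deltas:
    - [-0.3, 0, -1, -1.5, 0, 0, 0]
    - [-0.3, 0, -2.5, -3.5, 0, 0, 0]
    - [-0.3, 0, -3.5, -5, 0, 0, 0]
    - [-0.3, 0, -3.5, -6, 0, 0, 0]
    - [-0.3, 0, -3.5, -6, 0, 0, 0]
    - [-0.3, 0, -3.5, -6, 0, 0, 0]
    - [-0.3, 0, -3.5, -6, 0, 0, 0]

```text
time: 42.25
position: [0.4687, -0.0202, 0.3077]
tool_rot: [0.724, 0.69, -0.001, -0.001]
ft_force: [-0.1, 0.3, -0.3]
grip_width: 0.0566
```

```bash
python3 - <<'E'
from h import *
camera("top");p,_=camera("top");cv2.imwrite("pics/t28.png",cv2.resize(p[110:240,180:330],None,fx=4,fy=4,interpolation=2)[:,:,::-1]);print("press:");locks("top",None,p,z=.054,box=(.48,.66,-.2,.1))
camera("top");st();i=camera_info("wrist");p,_=camera("wrist");cv2.imwrite("pics/w28.png",p[:,:,::-1])
L=locks("wrist",i,p,z=.054,box=(.48,.64,-.16,.1),hmin=21,out="pics/l28.png")
im=plane("wrist",p,.03,.46,.64,-.19,.13,.0005,i);cv2.imwrite("pics/p28.png",im[:,:,::-1])
E
```

```text
press:
t 42.4 pos [ 0.4689 -0.0203  0.3071] yaw 87.19 tilt [-0.003  0.001] F [ 0.   0.4 -0.2] w 0.0567
lock x 0.5582 y 0.0524 yaw -1.4 size 0.0419 0.0440
lock x 0.5536 y -0.0234 yaw -2.0 size 0.0423 0.0448
lock x 0.5508 y -0.0989 yaw -2.6 size 0.0419 0.0442
```

View pics/w28.png

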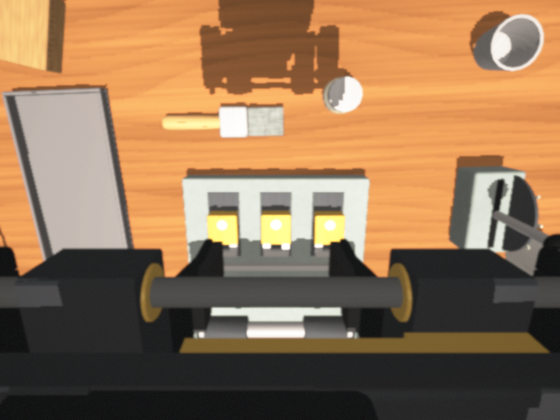

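View pics/p28.png

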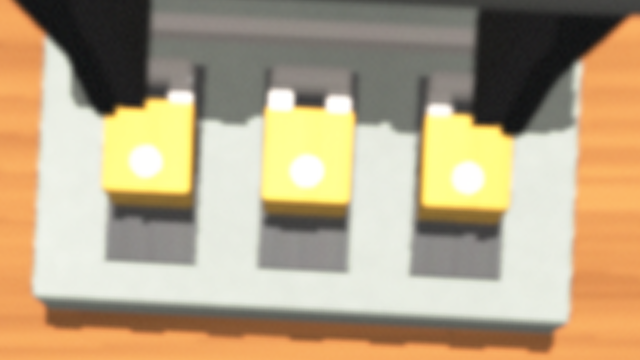

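```bash
python3 - <<'E'
from h import *
w=np.load("top0.npz")['w'];p=np.load("top0.npz")['p']
m=(w[...,2]>.3)&(w[...,1]<.1)&(w[...,1]>-.16)&(w[...,0]>.6)&(w[...,0]<.75)
P=w[m]
for y in np.arange(-.15,.09,.02):
    k=abs(P[:,1]-y)<.01;print(round(y,2),k.sum(),P[k].mean(0).round(4),P[k,0].min().round(3),P[k,0].max().round(3),P[k,2].max().round(3))
b=(w[...,0]>.74)&(w[...,0]<1.0)&(w[...,1]<.15)&(w[...,1]>-.2);print("back",np.nanmax(w[b][:,2]),w[b][w[b][:,2]>.08][:,0].min())
cv2.imwrite("pics/arm.png",cv2.resize(p[60:160,225:345],None,fx=6,fy=6,interpolation=2)[:,:,::-1])
st();row([.60,-.03,.36],-2.8)
E
```

```text
-0.15 61 [ 0.6808 -0.1487  0.3287] 0.673 0.691 0.337
-0.13 56 [ 0.6821 -0.1292  0.3317] 0.675 0.691 0.337
-0.11 65 [ 0.6824 -0.1084  0.3334] 0.673 0.695 0.34
-0.09 78 [ 0.6832 -0.0895  0.3343] 0.673 0.695 0.342
-0.07 67 [ 0.6842 -0.0694  0.3332] 0.675 0.698 0.341
-0.05 60 [ 0.6864 -0.0492  0.3316] 0.678 0.696 0.337
-0.03 50 [ 0.6869 -0.0298  0.3321] 0.68 0.695 0.337
-0.01 60 [ 0.6879 -0.0106  0.3314] 0.68 0.698 0.336
0.01 72 [0.6882 0.0091 0.3342] 0.679 0.699 0.34
0.03 75 [0.6896 0.0292 0.3344] 0.68 0.703 0.34
0.05 60 [0.6912 0.0489 0.3321] 0.681 0.702 0.338
0.07 57 [0.6918 0.0697 0.3313] 0.684 0.7 0.338
back 0.12790602349228486 0.767689671103992
t 42.45 pos [ 0.469  -0.0203  0.3073] yaw 87.19 tilt [-0.003  0.001] F [-0.4  0.2 -0.5] w 0.0568
row [-0.128, 5.246, -2.126] [-0.17, 0.1, 89.99]
```

View pics/arm.png

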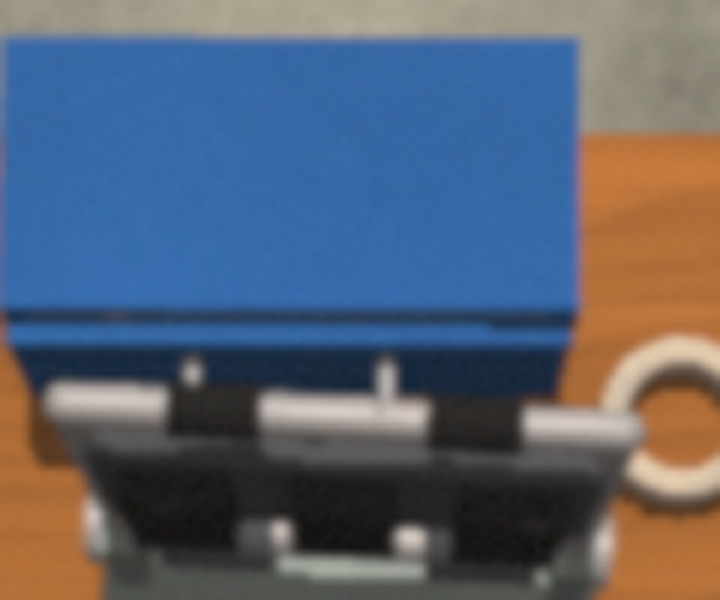

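Emit:
carry_out:
  deltas:
    - [-0.6, 0, 0.5, -1, 0, 0, 8]
    - [-0.6, 0, 1, -2, 0, 0, 16]
    - [-0.6, 0, 1.7, -3, 0, 0, 24]
    - [-0.6, 0, 2.4, -3, 0, 0, 32]
    - [-0.6, 0, 3.2, -3, 0, 0, 40]
    - [-0.6, 0, 4, -3, 0, 0, 48]
    - [-0.6, 0, 4.7, -3, 0, 0, 56]
    - [-0.6, -0.1, 5.2, -3, 0, 0, 64]

```text
time: 43.25
position: [0.6002, -0.0292, 0.382]
tool_rot: [0.98, 0.198, -0.001, -0.001]
ft_force: [0.2, -0.3, 0.1]
grip_width: 0.0694
```

Emit:
carry_out:
  deltas:
    - [-0.6, 0, 0, 0, 0, 0, 8]
    - [-0.6, 0, 0, 0, 0, 0, 16]
    - [-0.6, 0, 0, 0, 0, 0, 24]
    - [-0.6, 0, 0, 0, 0, 0, 26]
    - [-0.6, 0, 0, 0, 0, 0, 26]
    - [-0.6, 0, 0, 0, 0, 0, 26]

```text
time: 43.85
position: [0.5991, -0.0293, 0.3827]
tool_rot: [1.0, -0.024, -0.001, -0.0]
ft_force: [0.5, 0.4, -0.5]
grip_width: 0.0698
```

```bash
python3 - <<'E'
from h import *
camera("top");camera("top");st();row([.689,-.031,.37],-2.8)
E
```

```text
t 43.95 pos [ 0.5991 -0.0293  0.3831] yaw -2.78 tilt [-0.001  0.   ] F [ 0.3 -0.6  0.7] w 0.0696
row [3.594, -0.107, 0.522] [-0.01, 0.05, 0.02]
```

Emit:
carry_out:
  deltas:
    - [-0.3, 1, 0, 0, 0, 0, 0]
    - [-0.3, 2.2, -0.1, 0, 0, 0, 0]
    - [-0.3, 3.2, -0.1, 0, 0, 0, 0]
    - [-0.3, 3.6, -0.1, 0, 0, 0, 0]
    - [-0.3, 3.6, -0.1, 0, 0, 0, 0]
    - [-0.3, 3.6, -0.1, 0, 0, 0, 0]
    - [-0.3, 3.6, -0.1, 0, 0, 0, 0]

```text
time: 44.65
position: [0.6882, -0.0311, 0.3841]
tool_rot: [1.0, -0.024, -0.0, 0.0]
ft_force: [0.4, -0.5, 0.3]
grip_width: 0.0564
```

```bash
python3 - <<'E'
from h import *
camera("top");camera("top");st();i=camera_info("wrist");p,d,w=cloud("wrist",i);cv2.imwrite("pics/w29.png",p[:,:,::-1])
row([.689,-.031,.29],-2.8)
m=(w[...,2]>.325)&(w[...,2]<.345)&(abs(w[...,1]+.03)<.035);print(w[m].mean(0),w[m].min(0),w[m].max(0))
E
```

```text
t 44.75 pos [ 0.6883 -0.0311  0.3843] yaw -2.81 tilt [ 0. -0.] F [ 0.2 -0.4  0.3] w 0.0565
row [0.019, -0.008, 3.774] [0.01, -0.03, -0.01]
[ 0.68898817 -0.02890206  0.33327318] [ 0.6753045  -0.06498817  0.32522444] [0.70198124 0.0049238  0.33933509]
```

View pics/w29.png

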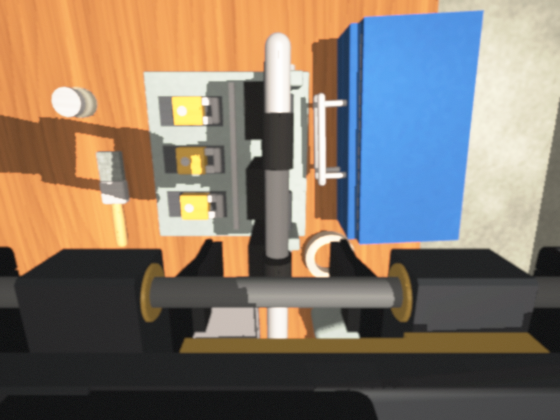

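Emit:
carry_out:
  deltas:
    - [-0.3, 0, 0, 1, 0, 0, 0]
    - [-0.3, 0, 0, 2, 0, 0, 0]
    - [-0.3, 0, 0, 3, 0, 0, 0]
    - [-0.3, 0, 0, 3.7, 0, 0, 0]
    - [-0.3, 0, 0, 3.95, 0, 0, 0]
    - [-0.3, 0, 0, 3.95, 0, 0, 0]
    - [-0.3, 0, 0, 3.95, 0, 0, 0]

```text
time: 45.5
position: [0.6898, -0.0314, 0.2863]
tool_rot: [1.0, -0.025, 0.001, 0.0]
ft_force: [-0.3, -0.0, 0.3]
grip_width: 0.0568
```

Emit:
carry_out:
  deltas:
    - [0.2, 0, 0, 0, 0, 0, 0]
    - [0.5, 0, 0, 0, 0, 0, 0]
    - [0.8, 0, 0, 0, 0, 0, 0]
    - [0.8, 0, 0, 0, 0, 0, 0]
    - [0.8, 0, 0, 0, 0, 0, 0]
    - [0.8, 0, 0, 0, 0, 0, 0]
  force: 50

```text
time: 46.1
position: [0.6893, -0.0312, 0.2849]
tool_rot: [1.0, -0.025, 0.0, 0.0]
ft_force: [0.9, 0.4, 0.6]
grip_width: 0.0167
```

```bash
python3 - <<'E'
from h import *
st();p,_=camera("wrist");cv2.imwrite("pics/w30.png",p[:,:,::-1]);st()
E
```

```text
t 46.1 pos [ 0.6893 -0.0312  0.2849] yaw -2.81 tilt [ 0. -0.] F [0.9 0.4 0.6] w 0.0167
t 46.15 pos [ 0.6893 -0.0313  0.2849] yaw -2.82 tilt [0. 0.] F [-0.2  0.1  0.2] w 0.0169
```

View pics/w30.png

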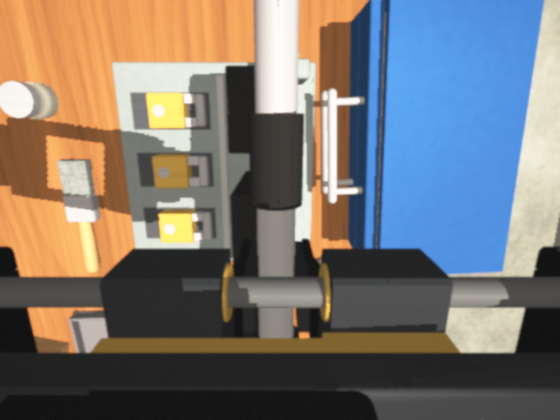

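```bash
python3 - <<'E'
import numpy as np
A=np.linspace(1.553,0,7)
for k in range(6):
    a=np.linspace(A[k],A[k+1],9)[1:]
    print(k,[[round(-.24*(np.cos(t)-np.cos(A[k]))/.025,2),round(-.24*(np.sin(t)-np.sin(A[k]))/.025,2)] for t in a])
E
```

```text
0 [[np.float64(-0.31), np.float64(0.01)], [np.float64(-0.62), np.float64(0.03)], [np.float64(-0.93), np.float64(0.06)], [np.float64(-1.24), np.float64(0.1)], [np.float64(-1.54), np.float64(0.15)], [np.float64(-1.85), np.float64(0.21)], [np.float64(-2.15), np.float64(0.28)], [np.float64(-2.45), np.float64(0.36)]]
1 [[np.float64(-0.3), np.float64(0.09)], [np.float64(-0.59), np.float64(0.19)], [np.float64(-0.88), np.float64(0.3)], [np.float64(-1.17), np.float64(0.42)], [np.float64(-1.45), np.float64(0.54)], [np.float64(-1.73), np.float64(0.68)], [np.float64(-2.01), np.float64(0.82)], [np.float64(-2.28), np.float64(0.98)]]
2 [[np.float64(-0.26), np.float64(0.16)], [np.float64(-0.52), np.float64(0.33)], [np.float64(-0.78), np.float64(0.51)], [np.float64(-1.02), np.float64(0.7)], [np.float64(-1.27), np.float64(0.9)], [np.float64(-1.5), np.float64(1.1)], [np.float64(-1.73), np.float64(1.31)], [np.float64(-1.95), np.float64(1.53)]]
3 [[np.float64(-0.21), np.float64(0.23)], [np.float64(-0.42), np.float64(0.46)], [np.float64(-0.62), np.float64(0.7)], [np.float64(-0.81), np.float64(0.94)], [np.float64(-0.99), np.float64(1.19)], [np.float64(-1.17), np.float64(1.45)], [np.float64(-1.34), np.float64(1.71)], [np.float64(-1.49), np.float64(1.98)]]
4 [[np.float64(-0.15), np.float64(0.27)], [np.float64(-0.29), np.float64(0.55)], [np.float64(-0.42), np.float64(0.83)], [np.float64(-0.54), np.float64(1.12)], [np.float64(-0.66), np.float64(1.41)], [np.float64(-0.76), np.float64(1.7)], [np.float64(-0.85), np.float64(1.99)], [np.float64(-0.94), np.float64(2.29)]]
5 [[np.float64(-0.07), np.float64(0.3)], [np.float64(-0.14), np.float64(0.61)], [np.float64(-0.19), np.float64(0.91)], [np.float64(-0.24), np.float64(1.22)], [np.float64(-0.27), np.float64(1.53)], [np.float64(-0.3), np.float64(1.84)], [np.float64(-0.31), np.float64(2.15)], [np.float64(-0.32), np.float64(2.46)]]
```

Emit:
carry_out:
  deltas:
    - [0.8, -0.31, 0, 0.01, 0, 0, 0]
    - [0.8, -0.62, 0, 0.03, 0, 0, 0]
    - [0.8, -0.93, 0, 0.06, 0, 0, 0]
    - [0.8, -1.24, 0, 0.1, 0, 0, 0]
    - [0.8, -1.54, 0, 0.15, 0, 0, 0]
    - [0.8, -1.85, 0, 0.21, 0, 0, 0]
    - [0.8, -2.15, 0, 0.28, 0, 0, 0]
    - [0.8, -2.45, 0, 0.36, 0, 0, 0]
  force: 50

```text
time: 46.95
position: [0.6348, -0.0286, 0.2788]
tool_rot: [1.0, -0.025, 0.009, 0.0]
ft_force: [9.9, -0.0, 2.2]
grip_width: 0.0166
```

```bash
python3 - <<'E'
from h import *
st();p,_=camera("scene");cv2.imwrite("pics/s31.png",cv2.resize(p[150:350,150:350],(600,600),interpolation=2)[:,:,::-1]);st()
E
```

```text
t 46.95 pos [ 0.6348 -0.0286  0.2788] yaw -2.84 tilt [ 0.019 -0.001] F [ 9.9 -0.   2.2] w 0.0166
t 47.0 pos [ 0.633  -0.0285  0.2785] yaw -2.83 tilt [ 0.015 -0.001] F [7.5 1.3 1.4] w 0.0164
```

View pics/s31.png

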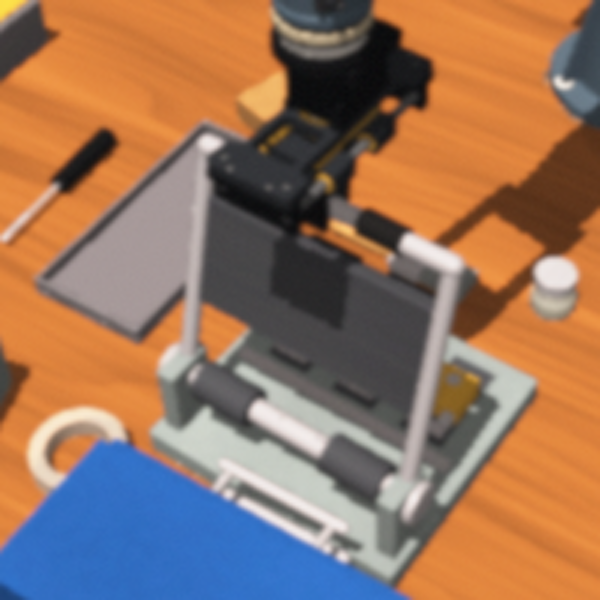

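The bar is held and the arm is following it forward, at about 0.24 rad. I'll carry on along the arc.

Emit:
carry_out:
  deltas:
    - [0.8, -0.3, 0, 0.09, 0, 0, 0]
    - [0.8, -0.59, 0, 0.19, 0, 0, 0]
    - [0.8, -0.88, 0, 0.3, 0, 0, 0]
    - [0.8, -1.17, 0, 0.42, 0, 0, 0]
    - [0.8, -1.45, 0, 0.54, 0, 0, 0]
    - [0.8, -1.73, 0, 0.68, 0, 0, 0]
    - [0.8, -2.01, 0, 0.82, 0, 0, 0]
    - [0.8, -2.28, 0, 0.98, 0, 0, 0]

```text
time: 47.8
position: [0.5784, -0.0257, 0.2557]
tool_rot: [1.0, -0.025, 0.01, 0.0]
ft_force: [7.2, 2.0, 8.3]
grip_width: 0.0168
```

Emit:
carry_out:
  deltas:
    - [0.8, -0.26, 0, 0.16, 0, 0, 0]
    - [0.8, -0.52, 0, 0.33, 0, 0, 0]
    - [0.8, -0.78, 0, 0.51, 0, 0, 0]
    - [0.8, -1.02, 0, 0.7, 0, 0, 0]
    - [0.8, -1.27, 0, 0.9, 0, 0, 0]
    - [0.8, -1.5, 0, 1.1, 0, 0, 0]
    - [0.8, -1.73, 0, 1.31, 0, 0, 0]
    - [0.8, -1.95, 0, 1.53, 0, 0, 0]

```text
time: 48.6
position: [0.5291, -0.0233, 0.217]
tool_rot: [1.0, -0.025, 0.009, 0.0]
ft_force: [4.9, 2.2, 10.2]
grip_width: 0.0168
```

Emit:
carry_out:
  deltas:
    - [0.8, -0.21, 0, 0.23, 0, 0, 0]
    - [0.8, -0.42, 0, 0.46, 0, 0, 0]
    - [0.8, -0.62, 0, 0.7, 0, 0, 0]
    - [0.8, -0.81, 0, 0.94, 0, 0, 0]
    - [0.8, -0.99, 0, 1.19, 0, 0, 0]
    - [0.8, -1.17, 0, 1.45, 0, 0, 0]
    - [0.8, -1.34, 0, 1.71, 0, 0, 0]
    - [0.8, -1.49, 0, 1.98, 0, 0, 0]

```text
time: 49.4
position: [0.4902, -0.0213, 0.1666]
tool_rot: [1.0, -0.025, 0.006, 0.0]
ft_force: [1.3, 3.3, 11.6]
grip_width: 0.0164
```

```bash
python3 - <<'E'
from h import *
st()
E
```

```text
t 49.4 pos [ 0.4902 -0.0213  0.1666] yaw -2.86 tilt [ 0.013 -0.001] F [ 1.3  3.3 11.6] w 0.0164
```

Emit:
carry_out:
  deltas:
    - [0.8, -0.15, 0, 0.27, 0, 0, 0]
    - [0.8, -0.29, 0, 0.55, 0, 0, 0]
    - [0.8, -0.42, 0, 0.83, 0, 0, 0]
    - [0.8, -0.54, 0, 1.12, 0, 0, 0]
    - [0.8, -0.66, 0, 1.41, 0, 0, 0]
    - [0.8, -0.76, 0, 1.7, 0, 0, 0]
    - [0.8, -0.85, 0, 1.99, 0, 0, 0]
    - [0.8, -0.94, 0, 2.29, 0, 0, 0]

```text
time: 50.2
position: [0.4651, -0.0201, 0.1084]
tool_rot: [1.0, -0.025, 0.004, 0.0]
ft_force: [0.5, 2.7, 11.1]
grip_width: 0.0162
```

```bash
python3 - <<'E'
from h import *
st();p,_=camera("scene");cv2.imwrite("pics/s32.png",cv2.resize(p[150:350,150:350],(600,600),interpolation=2)[:,:,::-1]);p,_=camera("wrist");cv2.imwrite("pics/w32.png",p[:,:,::-1]);st()
E
```

```text
t 50.2 pos [ 0.4651 -0.0201  0.1084] yaw -2.86 tilt [ 0.008 -0.001] F [ 0.5  2.7 11.1] w 0.0162
t 50.3 pos [ 0.4649 -0.0201  0.1078] yaw -2.87 tilt [ 0.008 -0.   ] F [ 2.1  2.9 10.3] w 0.0159
```

View pics/s32.png

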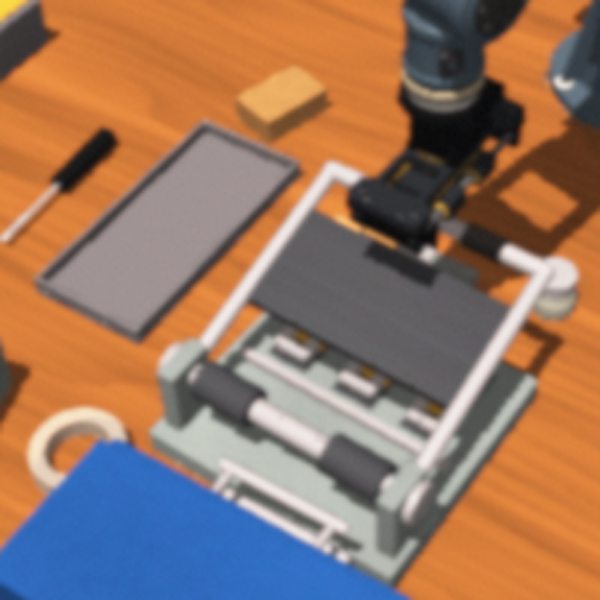

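View pics/w32.png

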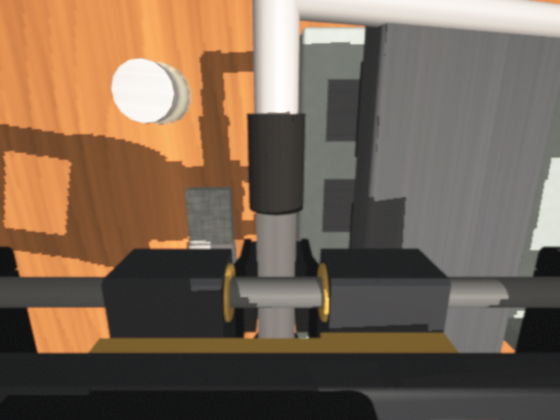

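Emit:
carry_out:
  deltas:
    - [0.8, -0.07, 0, 0.3, 0, 0, 0]
    - [0.8, -0.14, 0, 0.61, 0, 0, 0]
    - [0.8, -0.19, 0, 0.91, 0, 0, 0]
    - [0.8, -0.24, 0, 1.22, 0, 0, 0]
    - [0.8, -0.27, 0, 1.53, 0, 0, 0]
    - [0.8, -0.3, 0, 1.84, 0, 0, 0]
    - [0.8, -0.31, 0, 2.15, 0, 0, 0]
    - [0.8, -0.32, 0, 2.4, 0, 0, 0]
  force: 60

```text
time: 51.1
position: [0.4548, -0.0196, 0.0477]
tool_rot: [1.0, -0.025, 0.002, 0.0]
ft_force: [-1.2, 2.6, 13.8]
grip_width: 0.0159
```

```bash
python3 - <<'E'
from h import *
st()
E
```

```text
t 51.1 pos [ 0.4548 -0.0196  0.0477] yaw -2.82 tilt [ 0.003 -0.   ] F [-1.2  2.6 13.8] w 0.0159
```

Emit:
carry_out:
  deltas:
    - [0.8, 0, 0, 0.1, 0, 0, 0]
    - [0.8, 0, 0, 0.2, 0, 0, 0]
    - [0.8, 0, 0, 0.25, 0, 0, 0]
    - [0.8, 0, 0, 0.25, 0, 0, 0]

```text
time: 51.5
position: [0.4546, -0.0195, 0.0415]
tool_rot: [1.0, -0.025, 0.001, 0.0]
ft_force: [-0.5, 1.8, 12.8]
grip_width: 0.0158
```

Emit:
carry_out:
  deltas:
    - [0.8, 0, 0, 0.08, 0, 0, 0]
    - [0.8, 0, 0, 0.16, 0, 0, 0]
    - [0.8, 0, 0, 0.16, 0, 0, 0]

```text
time: 51.8
position: [0.4546, -0.0196, 0.0375]
tool_rot: [1.0, -0.025, 0.001, 0.0]
ft_force: [-1.9, 1.9, 13.2]
grip_width: 0.0159
```

```bash
python3 - <<'E'
from h import *
st();p,_=camera("scene");cv2.imwrite("pics/s33.png",cv2.resize(p[150:350,150:350],(600,600),interpolation=2)[:,:,::-1])
E
```

```text
t 51.8 pos [ 0.4546 -0.0196  0.0375] yaw -2.82 tilt [ 0.003 -0.   ] F [-1.9  1.9 13.2] w 0.0159
```

View pics/s33.png

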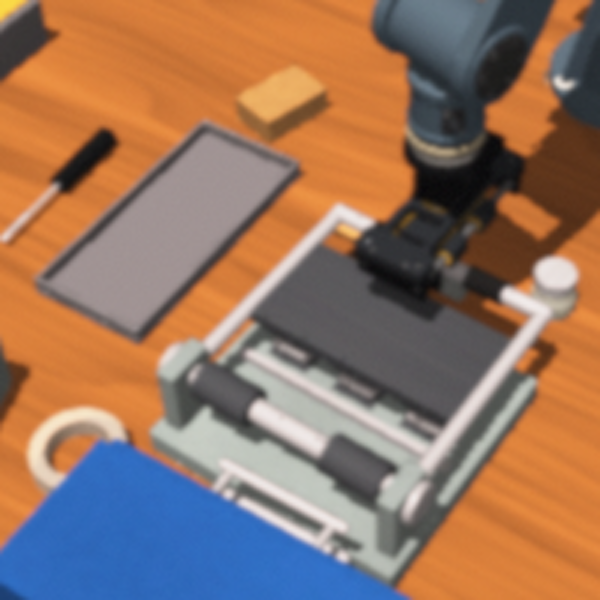

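```bash
python3 - <<'E'
from h import *
st();i=camera_info("wrist");p,d,w=cloud("wrist",i);cv2.imwrite("pics/w33.png",p[:,:,::-1])
for c in range(245,310,6): print(c,w[60,c].round(4),w[160,c].round(4))
q,_,w2=cloud("scene")
# plate top heights
from numpy import *
m=(w2[...,0]>.49)&(w2[...,0]<.60)&(abs(w2[...,1]+.03)<.1);P=w2[m]
for x in arange(.5,.6,.02):
    k=abs(P[:,0]-x)<.01;print(round(x,2),P[k,2].mean().round(4))
m=(w2[...,0]>.44)&(w2[...,0]<.47)&(w2[...,1]>.03)&(w2[...,1]<.075);P=w2[m];print("bar",percentile(P[:,2],[50,90,97]))
E
```

```text
t 51.85 pos [ 0.4545 -0.0195  0.0376] yaw -2.82 tilt [ 0.003 -0.   ] F [-1.1  1.1 12.1] w 0.0161
245 [0.4405 0.0885 0.0012] [0.4358 0.0258 0.001 ]
251 [0.4443 0.0883 0.001 ] [0.4474 0.0385 0.0947]
257 [0.4521 0.075  0.0943] [0.4498 0.0386 0.0965]
263 [0.4543 0.0749 0.0946] [0.4523 0.0388 0.0989]
269 [0.4565 0.0746 0.0957] [0.4546 0.0387 0.0983]
275 [0.4587 0.0743 0.0969] [0.4569 0.0387 0.0995]
281 [0.4609 0.0744 0.0959] [0.4592 0.0388 0.1006]
287 [0.463  0.0742 0.0961] [0.4615 0.0382 0.0976]
293 [0.4653 0.0743 0.095 ] [0.4638 0.0383 0.0988]
299 [0.4744 0.0869 0.0005] [0.4664 0.0376 0.0947]
305 [0.478  0.0864 0.0025] [0.4765 0.0238 0.0015]
0.5 0.2695
0.52 0.1086
0.54 0.1227
0.56 0.0934
0.58 0.081
bar [0.40338835 0.46910364 0.48150394]
```

View pics/w33.png

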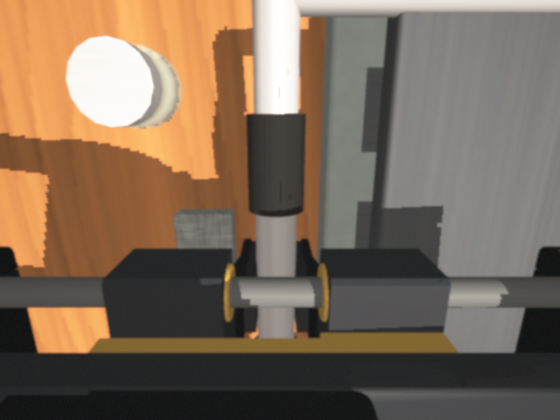

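Emit:
carry_out:
  deltas:
    - [0.8, 0, 0, 0.06, 0, 0, 0]
    - [0.8, 0, 0, 0.12, 0, 0, 0]
    - [0.8, 0, 0, 0.12, 0, 0, 0]

```text
time: 52.25
position: [0.4546, -0.0196, 0.0357]
tool_rot: [1.0, -0.025, 0.002, 0.0]
ft_force: [-2.5, 2.0, 25.0]
grip_width: 0.0158
```

Emit:
carry_out:
  deltas:
    - [0.8, 0, 0, 0.06, 0, 0, 0]
    - [0.8, 0, 0, 0.12, 0, 0, 0]
    - [0.8, 0, 0, 0.12, 0, 0, 0]

```text
time: 52.55
position: [0.4546, -0.0196, 0.035]
tool_rot: [1.0, -0.024, 0.002, 0.001]
ft_force: [-6.8, 2.6, 49.2]
grip_width: 0.016
```

```bash
python3 - <<'E'
from h import *
st();i=camera_info("wrist");p,d,w=cloud("wrist",i)
for c in range(257,299,6): print(c,w[60,c].round(4),w[160,c].round(4))
E
```

```text
t 52.55 pos [ 0.4546 -0.0196  0.035 ] yaw -2.79 tilt [ 0.005 -0.001] F [-6.8  2.6 49.2] w 0.016
257 [0.4521 0.075  0.0918] [0.4499 0.0388 0.0951]
263 [0.4543 0.0745 0.0943] [0.4523 0.039  0.0975]
269 [0.4565 0.0744 0.0945] [0.4546 0.0388 0.0967]
275 [0.4586 0.0742 0.0952] [0.4569 0.0388 0.0972]
281 [0.4608 0.0741 0.0956] [0.4591 0.0387 0.0974]
287 [0.463  0.0744 0.0924] [0.4615 0.0384 0.0962]
293 [0.4653 0.0744 0.0912] [0.4638 0.0381 0.0953]
```

Emit:
carry_out:
  deltas:
    - [0.8, 0, 0, -0.12, 0, 0, 0]
    - [0.8, 0, 0, -0.12, 0, 0, 0]
    - [0.8, 0, 0, -0.12, 0, 0, 0]
    - [0.8, 0, 0, -0.12, 0, 0, 0]
    - [0.8, 0, 0, -0.12, 0, 0, 0]
    - [0.8, 0, 0, -0.12, 0, 0, 0]
    - [0.8, 0, 0, -0.12, 0, 0, 0]
    - [0.8, 0, 0, -0.12, 0, 0, 0]

```text
time: 53.4
position: [0.4546, -0.0196, 0.0356]
tool_rot: [1.0, -0.025, 0.002, 0.0]
ft_force: [-2.7, 2.7, 22.0]
grip_width: 0.0159
```

Emit:
carry_out:
  deltas:
    - [0.8, 0, 0, 0, 0, 0, 0]
    - [0.8, 0, 0, 0, 0, 0, 0]
    - [0.8, 0, 0, 0, 0, 0, 0]

```text
time: 53.7
position: [0.4546, -0.0196, 0.0356]
tool_rot: [1.0, -0.025, 0.002, 0.0]
ft_force: [-3.1, 3.5, 23.0]
grip_width: 0.0156
```

```bash
python3 - <<'E'
from h import *
st()
import numpy as np
A=np.linspace(0,1.553,9)
for k in range(8):
    a=np.linspace(A[k],A[k+1],9)[1:]
    print(k,[[float(round(-.24*(np.cos(t)-np.cos(A[k]))/.025,2)),float(round(-.24*(np.sin(t)-np.sin(A[k]))/.025,2))] for t in a])
E
```

```text
t 53.7 pos [ 0.4546 -0.0196  0.0356] yaw -2.81 tilt [ 0.003 -0.001] F [-3.1  3.5 23. ] w 0.0156
0 [[0.0, -0.23], [0.01, -0.47], [0.03, -0.7], [0.05, -0.93], [0.07, -1.16], [0.1, -1.39], [0.14, -1.62], [0.18, -1.85]]
1 [[0.05, -0.23], [0.1, -0.45], [0.16, -0.68], [0.22, -0.9], [0.29, -1.13], [0.37, -1.35], [0.45, -1.57], [0.53, -1.78]]
2 [[0.09, -0.21], [0.19, -0.43], [0.29, -0.64], [0.39, -0.84], [0.51, -1.05], [0.62, -1.25], [0.74, -1.45], [0.87, -1.65]]
3 [[0.13, -0.19], [0.27, -0.38], [0.41, -0.57], [0.55, -0.75], [0.7, -0.93], [0.85, -1.11], [1.01, -1.28], [1.17, -1.45]]
4 [[0.17, -0.16], [0.33, -0.32], [0.51, -0.48], [0.68, -0.63], [0.86, -0.78], [1.05, -0.92], [1.24, -1.06], [1.43, -1.19]]
5 [[0.19, -0.13], [0.39, -0.25], [0.59, -0.37], [0.79, -0.49], [1.0, -0.6], [1.21, -0.7], [1.42, -0.8], [1.63, -0.9]]
6 [[0.22, -0.09], [0.43, -0.17], [0.65, -0.25], [0.87, -0.33], [1.1, -0.39], [1.32, -0.46], [1.55, -0.51], [1.77, -0.57]]
7 [[0.23, -0.05], [0.46, -0.09], [0.69, -0.12], [0.92, -0.15], [1.15, -0.18], [1.38, -0.19], [1.62, -0.21], [1.85, -0.21]]
```

Emit:
carry_out:
  deltas:
    - [0.8, 0, 0, -0.23, 0, 0, 0]
    - [0.8, 0.01, 0, -0.47, 0, 0, 0]
    - [0.8, 0.03, 0, -0.7, 0, 0, 0]
    - [0.8, 0.05, 0, -0.93, 0, 0, 0]
    - [0.8, 0.07, 0, -1.16, 0, 0, 0]
    - [0.8, 0.1, 0, -1.39, 0, 0, 0]
    - [0.8, 0.14, 0, -1.62, 0, 0, 0]
    - [0.8, 0.18, 0, -1.85, 0, 0, 0]

```text
time: 54.5
position: [0.4589, -0.0198, 0.0808]
tool_rot: [1.0, -0.024, 0.001, 0.0]
ft_force: [1.2, 2.0, 7.8]
grip_width: 0.0158
```

Emit:
carry_out:
  deltas:
    - [0.8, 0.05, 0, -0.23, 0, 0, 0]
    - [0.8, 0.1, 0, -0.45, 0, 0, 0]
    - [0.8, 0.16, 0, -0.68, 0, 0, 0]
    - [0.8, 0.22, 0, -0.9, 0, 0, 0]
    - [0.8, 0.29, 0, -1.13, 0, 0, 0]
    - [0.8, 0.37, 0, -1.35, 0, 0, 0]
    - [0.8, 0.45, 0, -1.57, 0, 0, 0]
    - [0.8, 0.53, 0, -1.78, 0, 0, 0]

```text
time: 55.3
position: [0.4731, -0.0205, 0.1255]
tool_rot: [1.0, -0.025, 0.002, 0.0]
ft_force: [1.5, 1.7, 6.6]
grip_width: 0.0152
```

```bash
python3 - <<'E'
from h import *
st();p,_=camera("wrist");cv2.imwrite("pics/w34.png",p[:,:,::-1])
E
```

```text
t 55.3 pos [ 0.4731 -0.0205  0.1255] yaw -2.81 tilt [ 0.004 -0.   ] F [1.5 1.7 6.6] w 0.0152
```

View pics/w34.png

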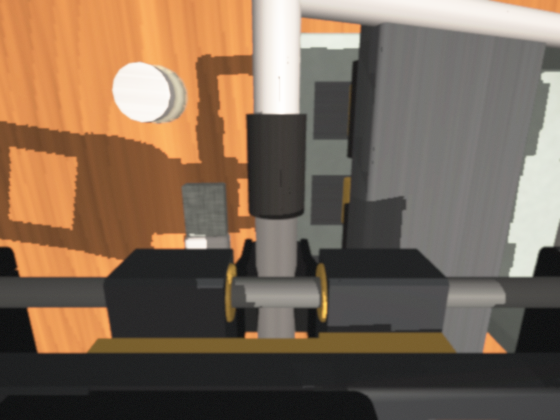

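Emit:
carry_out:
  deltas:
    - [0.8, 0.09, 0, -0.21, 0, 0, 0]
    - [0.8, 0.19, 0, -0.43, 0, 0, 0]
    - [0.8, 0.29, 0, -0.64, 0, 0, 0]
    - [0.8, 0.39, 0, -0.84, 0, 0, 0]
    - [0.8, 0.51, 0, -1.05, 0, 0, 0]
    - [0.8, 0.62, 0, -1.25, 0, 0, 0]
    - [0.8, 0.74, 0, -1.45, 0, 0, 0]
    - [0.8, 0.87, 0, -1.65, 0, 0, 0]

```text
time: 56.15
position: [0.4965, -0.0216, 0.1666]
tool_rot: [1.0, -0.025, 0.004, 0.0]
ft_force: [5.8, 1.8, 1.6]
grip_width: 0.015
```

Emit:
carry_out:
  deltas:
    - [0.8, 0.13, 0, -0.19, 0, 0, 0]
    - [0.8, 0.27, 0, -0.38, 0, 0, 0]
    - [0.8, 0.41, 0, -0.57, 0, 0, 0]
    - [0.8, 0.55, 0, -0.75, 0, 0, 0]
    - [0.8, 0.7, 0, -0.93, 0, 0, 0]
    - [0.8, 0.85, 0, -1.11, 0, 0, 0]
    - [0.8, 1.01, 0, -1.28, 0, 0, 0]
    - [0.8, 1.17, 0, -1.45, 0, 0, 0]

```text
time: 56.95
position: [0.5268, -0.0234, 0.2022]
tool_rot: [1.0, -0.025, 0.005, 0.0]
ft_force: [10.8, 1.4, -5.2]
grip_width: 0.0149
```

Emit:
carry_out:
  deltas:
    - [0.8, 0.17, 0, -0.16, 0, 0, 0]
    - [0.8, 0.33, 0, -0.32, 0, 0, 0]
    - [0.8, 0.51, 0, -0.48, 0, 0, 0]
    - [0.8, 0.68, 0, -0.63, 0, 0, 0]
    - [0.8, 0.86, 0, -0.78, 0, 0, 0]
    - [0.8, 1.05, 0, -0.92, 0, 0, 0]
    - [0.8, 1.24, 0, -1.06, 0, 0, 0]
    - [0.8, 1.43, 0, -1.19, 0, 0, 0]

```text
time: 57.75
position: [0.5612, -0.0255, 0.2306]
tool_rot: [1.0, -0.025, 0.003, 0.0]
ft_force: [10.3, -0.4, -9.1]
grip_width: 0.0152
```

Emit:
carry_out:
  deltas:
    - [0.8, 0.19, 0, -0.13, 0, 0, 0]
    - [0.8, 0.39, 0, -0.25, 0, 0, 0]
    - [0.8, 0.59, 0, -0.37, 0, 0, 0]
    - [0.8, 0.79, 0, -0.49, 0, 0, 0]
    - [0.8, 1.0, 0, -0.6, 0, 0, 0]
    - [0.8, 1.21, 0, -0.7, 0, 0, 0]
    - [0.8, 1.42, 0, -0.8, 0, 0, 0]
    - [0.8, 1.63, 0, -0.9, 0, 0, 0]

```text
time: 58.55
position: [0.5998, -0.0276, 0.2519]
tool_rot: [1.0, -0.025, 0.0, 0.0]
ft_force: [6.9, -2.0, -6.7]
grip_width: 0.0152
```

Emit:
carry_out:
  deltas:
    - [0.8, 0.22, 0, -0.09, 0, 0, 0]
    - [0.8, 0.43, 0, -0.17, 0, 0, 0]
    - [0.8, 0.65, 0, -0.25, 0, 0, 0]
    - [0.8, 0.87, 0, -0.33, 0, 0, 0]
    - [0.8, 1.1, 0, -0.39, 0, 0, 0]
    - [0.8, 1.32, 0, -0.46, 0, 0, 0]
    - [0.8, 1.55, 0, -0.51, 0, 0, 0]
    - [0.8, 1.77, 0, -0.57, 0, 0, 0]

```text
time: 59.35
position: [0.6429, -0.0301, 0.2656]
tool_rot: [1.0, -0.025, -0.001, 0.001]
ft_force: [5.1, -2.2, -7.5]
grip_width: 0.0153
```

```bash
python3 - <<'E'
from h import *
st();p,_=camera("scene");cv2.imwrite("pics/s35.png",cv2.resize(p[150:350,150:350],(600,600),interpolation=2)[:,:,::-1])
E
```

```text
t 59.35 pos [ 0.6429 -0.0301  0.2656] yaw -2.84 tilt [-0.002 -0.001] F [ 5.1 -2.2 -7.5] w 0.0153
```

View pics/s35.png

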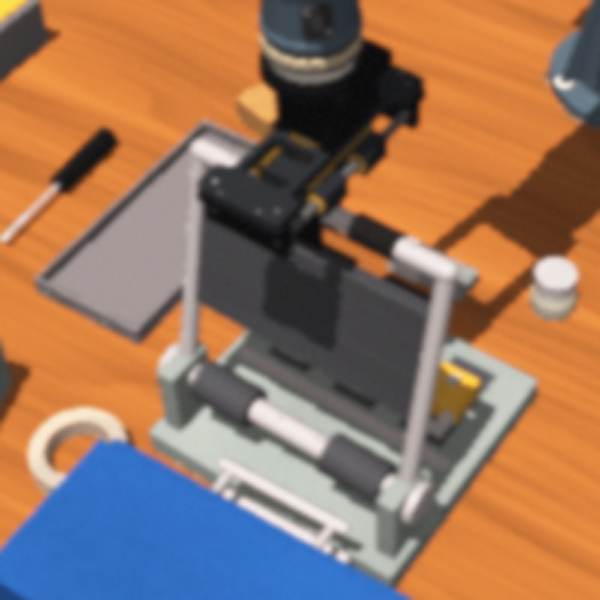

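Emit:
carry_out:
  deltas:
    - [0.8, 0.23, 0, -0.05, 0, 0, 0]
    - [0.8, 0.46, 0, -0.09, 0, 0, 0]
    - [0.8, 0.69, 0, -0.12, 0, 0, 0]
    - [0.8, 0.92, 0, -0.15, 0, 0, 0]
    - [0.8, 1.15, 0, -0.18, 0, 0, 0]
    - [0.8, 1.35, 0, -0.19, 0, 0, 0]
    - [0.8, 1.52, 0, -0.21, 0, 0, 0]
    - [0.8, 1.65, 0, -0.21, 0, 0, 0]

```text
time: 60.2
position: [0.6835, -0.0323, 0.271]
tool_rot: [1.0, -0.025, -0.002, 0.001]
ft_force: [2.5, -4.5, 0.0]
grip_width: 0.0149
```

Emit:
carry_out:
  deltas:
    - [0.8, 0.08, 0, 0, 0, 0, 0]
    - [0.8, 0.16, 0, 0, 0, 0, 0]
    - [0.8, 0.2, 0, 0, 0, 0, 0]
    - [0.8, 0.2, 0, 0, 0, 0, 0]

```text
time: 60.6
position: [0.6885, -0.0326, 0.2711]
tool_rot: [1.0, -0.025, -0.002, 0.001]
ft_force: [3.4, -3.7, -6.6]
grip_width: 0.0151
```

Emit:
carry_out:
  deltas:
    - [0.8, 0.05, 0, 0, 0, 0, 0]
    - [0.8, 0.1, 0, 0, 0, 0, 0]
    - [0.8, 0.1, 0, 0, 0, 0, 0]

```text
time: 60.9
position: [0.6888, -0.0326, 0.2711]
tool_rot: [1.0, -0.025, -0.004, 0.001]
ft_force: [-1.3, -6.3, -5.9]
grip_width: 0.0151
```

```bash
python3 - <<'E'
from h import *
st();i=camera_info("wrist");p,d,w=cloud("wrist",i)
cv2.imwrite("pics/w36.png",p[:,:,::-1])
for c in range(250,310,6): print(c,w[60,c].round(4),w[140,c].round(4))
E
```

```text
t 60.9 pos [ 0.6888 -0.0326  0.2711] yaw -2.85 tilt [-0.008 -0.002] F [-1.3 -6.3 -5.9] w 0.0151
250 [0.6801 0.0703 0.2705] [0.6828 0.0338 0.3328]
256 [0.6868 0.0617 0.3309] [0.6854 0.034  0.3372]
262 [0.6891 0.0611 0.3342] [0.6875 0.0339 0.3373]
268 [0.6912 0.0608 0.3355] [0.6897 0.0338 0.337 ]
274 [0.6933 0.0607 0.3357] [0.6919 0.0338 0.3383]
280 [0.6953 0.0606 0.3355] [0.6941 0.0337 0.3383]
286 [0.6975 0.0608 0.3334] [0.6962 0.0335 0.3373]
292 [0.6996 0.0608 0.3324] [0.6984 0.0333 0.3367]
298 [0.7019 0.061  0.3299] [0.7007 0.033  0.3345]
304 [0.7209 0.0902 0.1094] [0.7032 0.0326 0.3313]
```

View pics/w36.png

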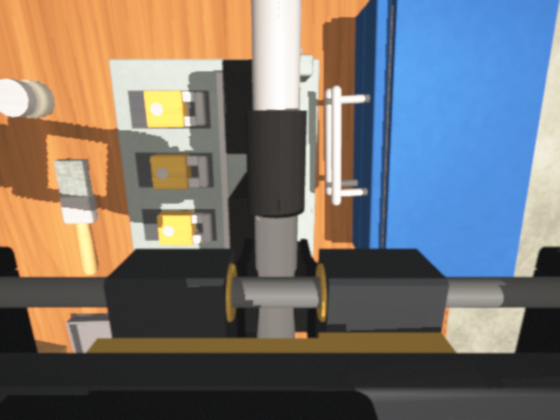

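Emit:
carry_out:
  deltas:
    - [0.6, 0, 0, 0, 0, 0, 0]
    - [0.5, 0, 0, 0, 0, 0, 0]
    - [0.3, 0, 0, 0, 0, 0, 0]
    - [0, 0, 0, 0, 0, 0, 0]
    - [-0.3, 0, 0, 0, 0, 0, 0]
    - [-0.3, 0, 0, 0, 0, 0, 0]
    - [-0.3, 0, 0, -0.5, 0, 0, 0]
    - [-0.3, 0, 0, -2, 0, 0, 0]
  force: 30

```text
time: 61.75
position: [0.6894, -0.0308, 0.3198]
tool_rot: [1.0, -0.025, -0.005, -0.001]
ft_force: [0.6, -0.5, -0.5]
grip_width: 0.055
```

Emit:
carry_out:
  deltas:
    - [-0.3, 0, 0, -1, 0, 0, 0]
    - [-0.3, 0, 0, -2.5, 0, 0, 0]
    - [-0.3, -1, 0, -3, 0, 0, 0]
    - [-0.3, -2.5, 0, -3, 0, 0, 0]
    - [-0.3, -4, 0, -3, 0, 0, -8]
    - [-0.3, -5.5, 0, -3, 0, 0, -16]
    - [-0.3, -7, 0, -3, 0, 0, -24]
    - [-0.3, -7, 0, -3, 0, 0, -32]

```text
time: 62.55
position: [0.5122, -0.0217, 0.3997]
tool_rot: [0.967, 0.255, -0.001, -0.0]
ft_force: [0.6, -0.1, 0.3]
grip_width: 0.0567
```

```bash
python3 - <<'E'
from h import *
st();p,_=camera("scene");cv2.imwrite("pics/s37.png",p[:,:,::-1]);row([.5,-.03,.28],87.2)
E
```

```text
t 62.55 pos [ 0.5122 -0.0217  0.3997] yaw 29.52 tilt [-0.001  0.   ] F [ 0.6 -0.1  0.3] w 0.0567
row [-0.674, -0.033, 4.798] [0.11, -0.04, -57.48]
```

View pics/s37.png

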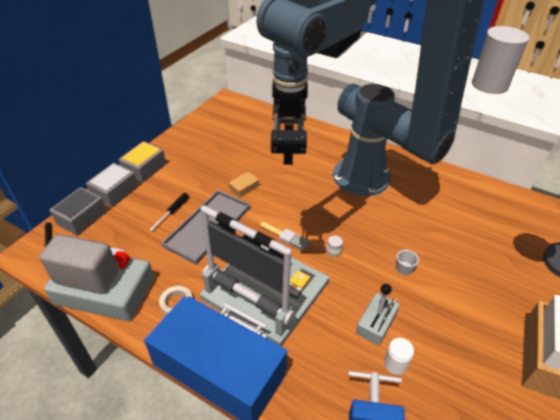

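```bash
python3 - <<'E'
from h import *
p,_=camera("top")
im=plane("top",p,.022,.3,.66,-.44,-.2,.0005);im=np.ascontiguousarray(im);cv2.imwrite("pics/tr.png",im[:,:,::-1])
f=lambda a,b:(120+a/2.7-.3,120+b/2.7-.3)
b=ray("top",[f(622,139),f(735,139),f(735,380),f(622,380)],.022);print(b.round(4),b.mean(0).round(4),np.linalg.norm(b[0]-b[1]),np.linalg.norm(b[1]-b[2]))
print("press:");locks("top",None,p,z=.054,box=(.48,.66,-.2,.1))
E
```

```text
[[ 0.6351 -0.254   0.022 ]
 [ 0.6356 -0.3909  0.022 ]
 [ 0.345  -0.3859  0.022 ]
 [ 0.3441 -0.2514  0.022 ]] [ 0.4899 -0.3205  0.022 ] 0.13695452163694102 0.29059323229567446
press:
lock x 0.5517 y 0.0523 yaw -1.4 size 0.0413 0.0410
lock x 0.5458 y -0.1127 yaw -0.0 size 0.0455 0.0195
```

View pics/tr.png

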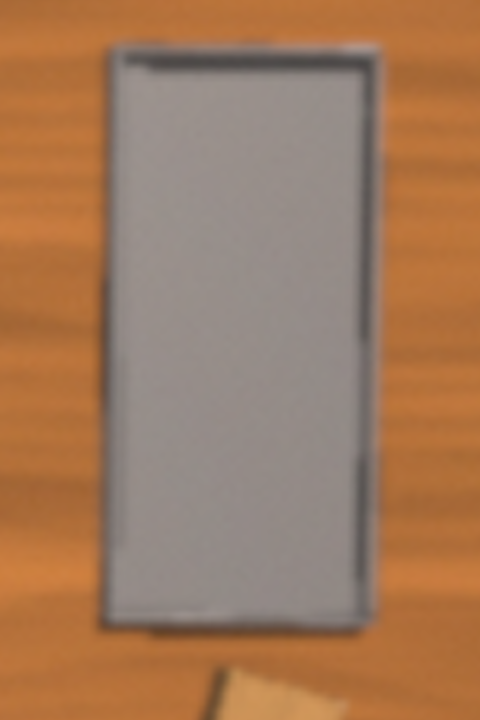

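Emit:
carry_out:
  deltas:
    - [-0.5, -0.2, 0, 1, 0, 0, -8]
    - [-0.5, -0.4, 0, 2, 0, 0, -16]
    - [-0.5, -0.6, 0, 3, 0, 0, -24]
    - [-0.5, -0.6, 0, 4, 0, 0, -32]
    - [-0.5, -0.6, 0, 4.5, 0, 0, -40]
    - [-0.5, -0.6, 0, 4.5, 0, 0, -48]
    - [-0.5, -0.6, 0, 4.5, 0, 0, -56]
    - [-0.5, -0.6, 0, 4.5, 0, 0, -57.5]

```text
time: 63.45
position: [0.5051, -0.0304, 0.2859]
tool_rot: [0.728, 0.686, 0.0, 0.0]
ft_force: [-0.9, 0.3, 0.3]
grip_width: 0.0653
```

```bash
python3 - <<'E'
from h import *
camera("top");camera("top");st();i=camera_info("wrist");p,_=camera("wrist");cv2.imwrite("pics/w38.png",p[:,:,::-1])
L=locks("wrist",i,p,z=.054,box=(.48,.64,-.16,.1),hmin=21,out="pics/l38.png")
im=plane("wrist",p,.022,.3,.66,-.44,-.2,.0005,i);cv2.imwrite("pics/trw.png",im[:,:,::-1])
E
```

```text
t 63.55 pos [ 0.5047 -0.0303  0.286 ] yaw 86.47 tilt [ 0.001 -0.   ] F [-0.   0.4  0.2] w 0.0649
lock x 0.5585 y 0.0527 yaw -1.7 size 0.0419 0.0442
lock x 0.5539 y -0.0235 yaw -2.0 size 0.0425 0.0442
lock x 0.5506 y -0.0989 yaw -2.9 size 0.0421 0.0438
```

View pics/w38.png

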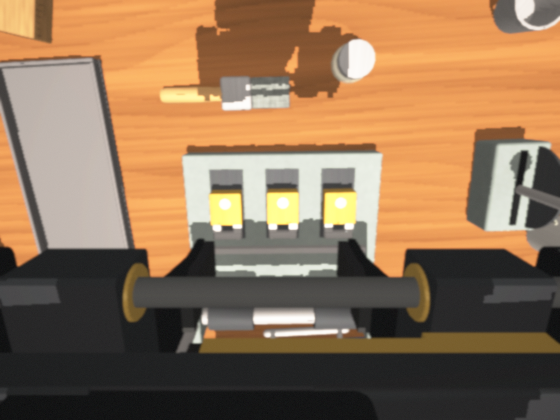

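View pics/l38.png

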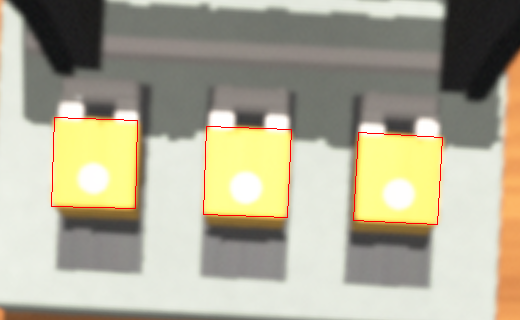

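```bash
python3 - <<'E'
from h import *
st();row([.5536,-.0991,.06],87.2);row([.5536,-.0991,.010],87.2)
E
```

```text
t 63.6 pos [ 0.5045 -0.0302  0.2859] yaw 86.48 tilt [ 0.001 -0.   ] F [ 0.5 -0.1  0.6] w 0.0652
row [-2.629, 2.12, 9.039] [0.05, 0.01, -0.72]
row [-2.629, 2.118, 11.039] [0.05, 0.01, -0.72]
```

Emit:
carry_out:
  deltas:
    - [-0.35, -1, 0.8, 1, 0, 0, -0.7]
    - [-0.35, -2, 1.6, 2.5, 0, 0, -0.7]
    - [-0.35, -2.63, 2.12, 4, 0, 0, -0.7]
    - [-0.35, -2.63, 2.12, 5.5, 0, 0, -0.7]
    - [-0.35, -2.63, 2.12, 7, 0, 0, -0.7]
    - [-0.35, -2.63, 2.12, 8.3, 0, 0, -0.7]
    - [-0.35, -2.63, 2.12, 9, 0, 0, -0.7]
    - [-0.35, -2.63, 2.12, 9, 0, 0, -0.7]

```text
time: 64.4
position: [0.5512, -0.0982, 0.058]
tool_rot: [0.724, 0.69, -0.001, -0.003]
ft_force: [0.7, 0.7, 0.7]
grip_width: 0.059
```

```bash
python3 - <<'E'
from h import *
camera("top");camera("top");st();row([.5536,-.0991,.010],87.2);p,_=camera("wrist");cv2.imwrite("pics/w39.png",p[:,:,::-1])
E
```

```text
t 64.5 pos [ 0.5535 -0.099   0.0609] yaw 87.3 tilt [ 0. -0.] F [0.5 0.7 0.8] w 0.0588
row [-0.003, 0.002, 2.035] [0.03, 0.01, 0.1]
```

View pics/w39.png

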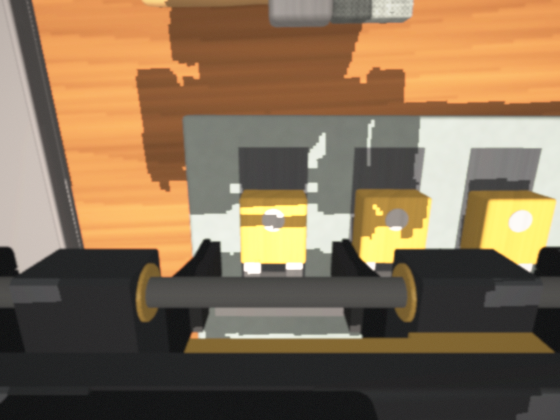

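Emit:
carry_out:
  deltas:
    - [-0.35, 0, 0, 0.7, 0, 0, 0]
    - [-0.35, 0, 0, 1.3, 0, 0, 0]
    - [-0.35, 0, 0, 1.8, 0, 0, 0]
    - [-0.35, 0, 0, 2, 0, 0, 0]
    - [-0.35, 0, 0, 2, 0, 0, 0]
    - [-0.35, 0, 0, 2, 0, 0, 0]

```text
time: 65.15
position: [0.5535, -0.099, 0.0112]
tool_rot: [0.723, 0.691, 0.0, 0.001]
ft_force: [1.0, 0.1, -0.4]
grip_width: 0.0589
```

Emit:
carry_out:
  deltas:
    - [0.3, 0, 0, 0, 0, 0, 0]
    - [0.3, 0, 0, 0, 0, 0, 0]
    - [0.3, 0, 0, 0, 0, 0, 0]
    - [0.3, 0, 0, 0, 0, 0, 0]
    - [0.3, 0, 0, -0.5, 0, 0, 0]
    - [0.3, 0, 0, -2, 0, 0, 0]
    - [0.3, 0, 0, -3.5, 0, 0, 0]
    - [0.3, 0, 0, -4, 0, 0, 0]
  force: 30

```text
time: 65.95
position: [0.5548, -0.0993, 0.1142]
tool_rot: [0.723, 0.691, 0.001, 0.003]
ft_force: [0.5, -0.3, -3.2]
grip_width: 0.0416
```

```bash
python3 - <<'E'
from h import *
camera("top");st();row([.569,-.320,.08],89);row([.569,-.320,-.0145],89)
E
```

```text
t 66.0 pos [ 0.5551 -0.0994  0.1146] yaw 87.4 tilt [ 0.007 -0.002] F [ 0.  -0.5 -3.1] w 0.0419
row [-8.787, 0.948, 1.41] [0.38, 0.13, -1.6]
row [-8.779, 0.923, 5.19] [0.38, 0.13, -1.6]
```

Emit:
carry_out:
  deltas:
    - [0.3, -1, 0.1, 0, 0, 0, 0]
    - [0.3, -2.7, 0.3, 0, 0, 0, 0]
    - [0.3, -4.4, 0.5, 0, 0, 0, 0]
    - [0.3, -6.1, 0.7, 0, 0, 0, -1]
    - [0.3, -7.6, 0.9, 0, 0, 0, -1.6]
    - [0.3, -8.78, 0.93, 0.5, 0, 0, -1.6]
    - [0.3, -8.78, 0.93, 1.7, 0, 0, -1.6]
    - [0.3, -8.78, 0.93, 2.7, 0, 0, -1.6]

```text
time: 66.8
position: [0.5645, -0.3196, 0.0401]
tool_rot: [0.714, 0.7, -0.0, -0.002]
ft_force: [-0.6, 0.8, -3.4]
grip_width: 0.0417
```

Emit:
carry_out:
  deltas:
    - [0.3, 0, 0, 0.3, 0, 0, 0]
    - [0.3, 0, 0, 0.3, 0, 0, 0]
    - [0.3, 0, 0, 0.3, 0, 0, 0]

```text
time: 67.1
position: [0.5665, -0.319, 0.0358]
tool_rot: [0.713, 0.701, 0.0, 0.0]
ft_force: [0.9, -0.3, -2.8]
grip_width: 0.0416
```

```bash
python3 - <<'E'
from h import *
camera("top");st();p,_=camera("wrist");cv2.imwrite("pics/w40.png",p[:,:,::-1]);row([.569,-.320,-.0145],89)
E
```

```text
t 67.15 pos [ 0.567  -0.3194  0.0366] yaw 89.02 tilt [ 0.002 -0.001] F [-0.  -0.8 -3.3] w 0.0417
row [-0.013, 0.068, 2.059] [0.13, 0.1, 0.02]
```

View pics/w40.png

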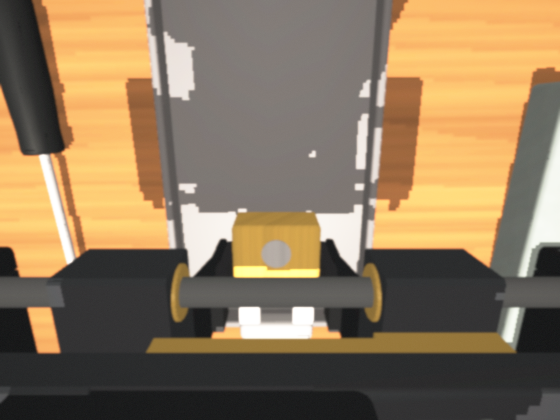

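Emit:
carry_out:
  deltas:
    - [0.3, 0, 0.03, 0.7, 0, 0, 0]
    - [0.3, 0, 0.03, 1.3, 0, 0, 0]
    - [0.3, 0, 0.03, 1.75, 0, 0, 0]
    - [0.3, 0, 0.03, 1.93, 0, 0, 0]
    - [0.3, 0, 0.03, 2, 0, 0, 0]
    - [0.3, 0, 0.03, 2.02, 0, 0, 0]
    - [0.3, 0, 0.03, 2.02, 0, 0, 0]

```text
time: 67.9
position: [0.5664, -0.3186, -0.0139]
tool_rot: [0.713, 0.701, -0.0, -0.001]
ft_force: [-4.1, 1.5, 4.8]
grip_width: 0.0416
```

Emit:
carry_out:
  deltas:
    - [0, 0, 0, 0, 0, 0, 0]
    - [-0.15, 0, 0, 0, 0, 0, 0]
    - [-0.35, 0, 0, 0, 0, 0, 0]
    - [-0.35, 0, 0, 0, 0, 0, 0]
    - [-0.35, 0, 0, -0.6, 0, 0, 0]
    - [-0.35, 0, 0, -2, 0, 0, 0]
    - [-0.35, 0, 0, -4, 0, 0, 0]
    - [-0.35, 0, 0, -6, 0, 0, 0]

```text
time: 68.7
position: [0.5666, -0.319, 0.1371]
tool_rot: [0.713, 0.701, -0.0, -0.0]
ft_force: [1.5, 0.4, 0.5]
grip_width: 0.059
```

```bash
python3 - <<'E'
from h import *
st();row([.5569,-.0238,.14],87.5)
E
```

```text
t 68.7 pos [ 0.5666 -0.319   0.1371] yaw 88.98 tilt [-0.  0.] F [1.5 0.4 0.5] w 0.059
row [11.8, -0.596, -0.114] [-0.03, -0.02, 1.48]
```

Emit:
carry_out:
  deltas:
    - [-0.35, 1.2, -0.1, 0, 0, 0, 0]
    - [-0.35, 3, -0.2, 0, 0, 0, 0]
    - [-0.35, 4.9, -0.3, 0, 0, 0, 0.5]
    - [-0.35, 6.8, -0.4, 0, 0, 0, 1]
    - [-0.35, 8.7, -0.5, 0, 0, 0, 1.5]
    - [-0.35, 10.4, -0.6, 0, 0, 0, 1.5]
    - [-0.35, 11.8, -0.6, 0, 0, 0, 1.5]
    - [-0.35, 11.8, -0.6, 0, 0, 0, 1.5]

```text
time: 69.5
position: [0.5564, -0.0196, 0.1363]
tool_rot: [0.721, 0.693, 0.001, -0.0]
ft_force: [0.3, 0.3, -1.0]
grip_width: 0.059
```

```bash
python3 - <<'E'
from h import *
camera("top");camera("top");camera("top");st();i=camera_info("wrist");p,_=camera("wrist");cv2.imwrite("pics/w41.png",p[:,:,::-1]);locks("wrist",i,p,z=.054,box=(.48,.59,-.16,.1),hmin=21,out="pics/l41.png");row([.5569,-.0238,.06],87.5);row([.5569,-.0238,.011],87.5)
E
```

```text
t 69.65 pos [ 0.5578 -0.0243  0.136 ] yaw 87.53 tilt [ 0.002 -0.001] F [ 0.3 -0.   0.7] w 0.0586
lock x 0.5588 y 0.0526 yaw -1.9 size 0.0413 0.0440
lock x 0.5541 y -0.0234 yaw -2.5 size 0.0417 0.0437
row [0.046, -0.04, 3.032] [0.09, 0.04, -0.05]
row [0.047, -0.043, 4.992] [0.09, 0.04, -0.05]
```

View pics/w41.png

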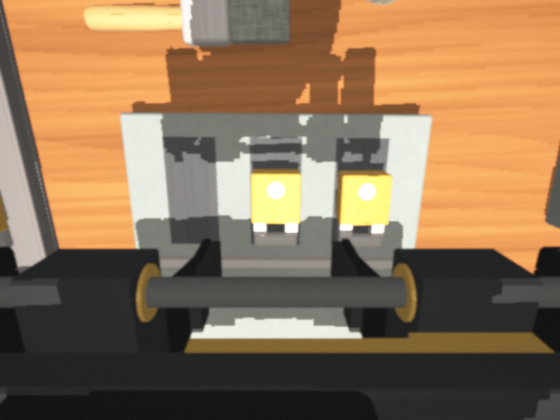

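Emit:
carry_out:
  deltas:
    - [-0.35, 0.04, -0.04, 0.8, 0, 0, 0]
    - [-0.35, 0.04, -0.04, 1.8, 0, 0, 0]
    - [-0.35, 0.04, -0.04, 2.8, 0, 0, 0]
    - [-0.35, 0.04, -0.04, 3.6, 0, 0, 0]
    - [-0.35, 0.04, -0.04, 4.3, 0, 0, 0]
    - [-0.35, 0.04, -0.04, 4.8, 0, 0, 0]
    - [-0.35, 0.04, -0.04, 5, 0, 0, 0]
    - [-0.35, 0.04, -0.04, 5, 0, 0, 0]

```text
time: 70.5
position: [0.556, -0.0236, 0.0097]
tool_rot: [0.723, 0.691, -0.0, -0.0]
ft_force: [0.5, -0.5, -0.3]
grip_width: 0.059
```

Emit:
carry_out:
  deltas:
    - [0.3, 0, 0, 0, 0, 0, 0]
    - [0.3, 0, 0, 0, 0, 0, 0]
    - [0.3, 0, 0, 0, 0, 0, 0]
    - [0.3, 0, 0, 0, 0, 0, 0]
    - [0.3, 0, 0, -0.5, 0, 0, 0]
    - [0.3, 0, 0, -2, 0, 0, 0]
    - [0.3, 0, 0, -3.5, 0, 0, 0]
    - [0.3, 0, 0, -4, 0, 0, 0]
  force: 30

```text
time: 71.3
position: [0.5581, -0.0231, 0.1138]
tool_rot: [0.722, 0.692, 0.002, 0.003]
ft_force: [-0.0, 0.0, -2.2]
grip_width: 0.0418
```

```bash
python3 - <<'E'
from h import *
camera("top");camera("top");st();p,_=camera("top");locks("top",None,p,z=.029,box=(.33,.66,-.4,-.24));row([.481,-.3195,.10],89)
E
```

```text
t 71.4 pos [ 0.5574 -0.023   0.1122] yaw 87.5 tilt [ 0.005 -0.001] F [-0.2  0.  -2.4] w 0.0418
lock x 0.5615 y -0.3172 yaw -0.0 size 0.0445 0.0470
row [-11.992, -2.476, 0.419] [0.05, 0.0, -1.51]
```

Emit:
carry_out:
  deltas:
    - [0.3, -1.2, -0.3, 0, 0, 0, 0]
    - [0.3, -2.9, -0.8, 0, 0, 0, 0]
    - [0.3, -4.7, -1.3, 0, 0, 0, -0.5]
    - [0.3, -6.5, -1.8, 0, 0, 0, -1]
    - [0.3, -8.3, -2.3, 0, 0, 0, -1.5]
    - [0.3, -10.1, -2.5, 0, 0, 0, -1.5]
    - [0.3, -11.5, -2.5, 0.3, 0, 0, -1.5]
    - [0.3, -12, -2.5, 1, 0, 0, -1.5]

```text
time: 72.25
position: [0.4804, -0.3245, 0.084]
tool_rot: [0.715, 0.7, -0.0, 0.002]
ft_force: [0.2, -0.2, -3.0]
grip_width: 0.0418
```

Emit:
carry_out:
  deltas:
    - [0.3, 0, 0, 0.7, 0, 0, 0]
    - [0.3, 0, 0, 1.4, 0, 0, 0]
    - [0.3, 0, 0, 1.6, 0, 0, 0]
    - [0.3, 0, 0, 1.6, 0, 0, 0]

```text
time: 72.65
position: [0.479, -0.3183, 0.0427]
tool_rot: [0.713, 0.701, -0.0, -0.003]
ft_force: [-0.4, 0.5, -2.6]
grip_width: 0.0417
```

```bash
python3 - <<'E'
from h import *
camera("top");st();p,_=camera("wrist");cv2.imwrite("pics/w42.png",p[:,:,::-1]);row([.481,-.3195,-.0153],89)
E
```

```text
t 72.7 pos [ 0.4798 -0.319   0.0439] yaw 89.0 tilt [-0.002  0.002] F [ 0.7 -0.1 -2.2] w 0.0417
row [-0.0, 0.022, 2.402] [-0.03, -0.03, 0.01]
```

View pics/w42.png

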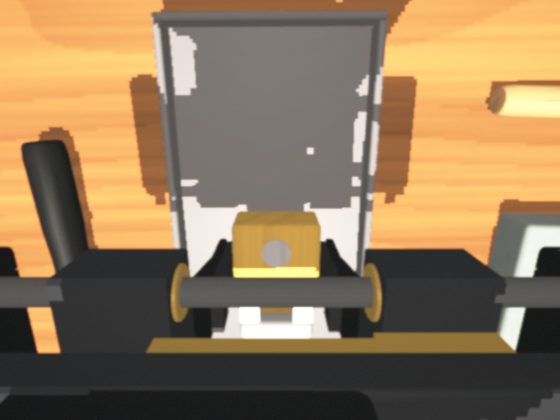

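Emit:
carry_out:
  deltas:
    - [0.3, 0, 0.02, 0.8, 0, 0, 0]
    - [0.3, 0, 0.02, 1.5, 0, 0, 0]
    - [0.3, 0, 0.02, 2, 0, 0, 0]
    - [0.3, 0, 0.02, 2.25, 0, 0, 0]
    - [0.3, 0, 0.02, 2.35, 0, 0, 0]
    - [0.3, 0, 0.02, 2.38, 0, 0, 0]
    - [0.3, 0, 0.02, 2.38, 0, 0, 0]

```text
time: 73.45
position: [0.4815, -0.3202, -0.0138]
tool_rot: [0.713, 0.701, 0.0, 0.001]
ft_force: [0.4, 0.4, -2.5]
grip_width: 0.0417
```

Emit:
carry_out:
  deltas:
    - [0, 0, 0, 0, 0, 0, 0]
    - [-0.15, 0, 0, 0, 0, 0, 0]
    - [-0.35, 0, 0, 0, 0, 0, 0]
    - [-0.35, 0, 0, 0, 0, 0, 0]
    - [-0.35, 0, 0, -0.6, 0, 0, 0]
    - [-0.35, 0, 0, -2, 0, 0, 0]
    - [-0.35, 0, 0, -4, 0, 0, 0]
    - [-0.35, 0, 0, -6, 0, 0, 0]

```text
time: 74.25
position: [0.4805, -0.3194, 0.1377]
tool_rot: [0.713, 0.701, -0.0, -0.001]
ft_force: [1.1, -1.1, -0.1]
grip_width: 0.0587
```

```bash
python3 - <<'E'
from h import *
st();row([.5617,.0525,.14],88)
E
```

```text
t 74.25 pos [ 0.4805 -0.3194  0.1377] yaw 88.98 tilt [-0.001  0.001] F [ 1.1 -1.1 -0.1] w 0.0587
row [14.932, 2.983, -0.085] [-0.05, -0.04, 0.98]
```

Emit:
carry_out:
  deltas:
    - [-0.35, 1.2, 0.3, 0, 0, 0, 0]
    - [-0.35, 3, 0.8, 0, 0, 0, 0]
    - [-0.35, 4.9, 1.3, 0, 0, 0, 0.5]
    - [-0.35, 6.8, 1.8, 0, 0, 0, 1]
    - [-0.35, 8.7, 2.3, 0, 0, 0, 1]
    - [-0.35, 10.6, 2.7, 0, 0, 0, 1]
    - [-0.35, 12.5, 2.98, 0, 0, 0, 1]
    - [-0.35, 14, 2.98, 0, 0, 0, 1]

```text
time: 75.05
position: [0.5626, 0.0314, 0.137]
tool_rot: [0.719, 0.695, 0.001, 0.001]
ft_force: [0.2, 0.3, -0.8]
grip_width: 0.0588
```

Emit:
carry_out:
  deltas:
    - [-0.35, 0.6, 0, 0, 0, 0, 0]
    - [-0.35, 0.93, 0, 0, 0, 0, 0]
    - [-0.35, 0.93, 0, 0, 0, 0, 0]
    - [-0.35, 0.93, 0, 0, 0, 0, 0]
    - [-0.35, 0.93, 0, 0, 0, 0, 0]

```text
time: 75.55
position: [0.5627, 0.0504, 0.1357]
tool_rot: [0.72, 0.694, -0.0, 0.0]
ft_force: [0.2, 0.3, -0.5]
grip_width: 0.0591
```

```bash
python3 - <<'E'
from h import *
camera("top");camera("top");st();i=camera_info("wrist");p,_=camera("wrist");cv2.imwrite("pics/w43.png",p[:,:,::-1]);L=locks("wrist",i,p,z=.054,box=(.48,.59,-.16,.1),hmin=21)
row([.5617,.0525,.011],88)
p,_=camera("top");locks("top",None,p,z=.029,box=(.33,.66,-.4,-.24))
E
```

```text
t 75.65 pos [0.5626 0.0506 0.1356] yaw 87.87 tilt [-0. -0.] F [ 0.1  0.5 -1.1] w 0.059
lock x 0.5585 y 0.0527 yaw -1.7 size 0.0418 0.0435
row [0.066, -0.038, 4.983] [-0.01, 0.01, -0.11]
lock x 0.5610 y -0.3172 yaw -0.0 size 0.0480 0.0445
lock x 0.4760 y -0.3190 yaw -0.0 size 0.0470 0.0450
```

View pics/w43.png

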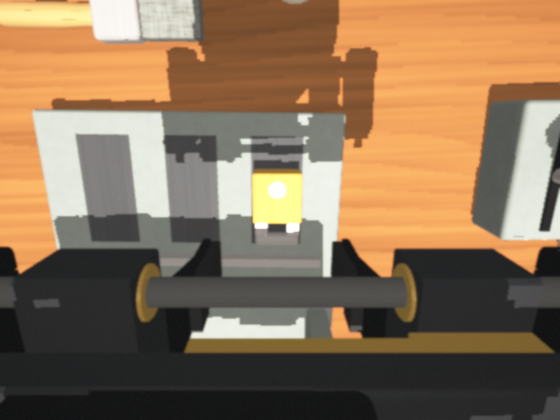

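Emit:
carry_out:
  deltas:
    - [-0.35, 0.07, -0.04, 0.8, 0, 0, 0]
    - [-0.35, 0.07, -0.04, 1.8, 0, 0, 0]
    - [-0.35, 0.07, -0.04, 2.8, 0, 0, 0]
    - [-0.35, 0.07, -0.04, 3.6, 0, 0, 0]
    - [-0.35, 0.07, -0.04, 4.3, 0, 0, 0]
    - [-0.35, 0.07, -0.04, 4.8, 0, 0, 0]
    - [-0.35, 0.07, -0.04, 4.98, 0, 0, 0]
    - [-0.35, 0.07, -0.04, 4.98, 0, 0, 0]

```text
time: 76.55
position: [0.5614, 0.0537, 0.0107]
tool_rot: [0.72, 0.694, -0.0, -0.0]
ft_force: [0.0, -0.2, -0.5]
grip_width: 0.0587
```

Emit:
carry_out:
  deltas:
    - [0.3, 0, 0, 0, 0, 0, 0]
    - [0.3, 0, 0, 0, 0, 0, 0]
    - [0.3, 0, 0, 0, 0, 0, 0]
    - [0.3, 0, 0, 0, 0, 0, 0]
    - [0.3, 0, 0, -0.5, 0, 0, 0]
    - [0.3, 0, 0, -2, 0, 0, 0]
    - [0.3, 0, 0, -3.5, 0, 0, 0]
    - [0.3, 0, 0, -4, 0, 0, 0]
  force: 30

```text
time: 77.35
position: [0.5637, 0.0539, 0.1149]
tool_rot: [0.719, 0.695, 0.002, 0.002]
ft_force: [1.0, 0.1, -2.3]
grip_width: 0.0414
```

```bash
python3 - <<'E'
from h import *
camera("top");camera("top");st();row([.394,-.318,.11],89)
E
```

```text
t 77.45 pos [0.5629 0.0539 0.1133] yaw 87.99 tilt [ 0.005 -0.   ] F [-0.1  0.6 -2.6] w 0.0417
row [-15.103, -6.233, 0.105] [0.27, 0.01, -1.01]
```

Emit:
carry_out:
  deltas:
    - [0.3, -1.2, -0.5, 0, 0, 0, 0]
    - [0.3, -3, -1.2, 0, 0, 0, 0]
    - [0.3, -4.7, -2, 0, 0, 0, 0]
    - [0.3, -6.4, -2.7, 0, 0, 0, 0]
    - [0.3, -8.1, -3.4, 0, 0, 0, -0.5]
    - [0.3, -9.8, -4.1, 0, 0, 0, -1]
    - [0.3, -11.5, -4.8, 0, 0, 0, -1]
    - [0.3, -13.2, -5.5, 0, 0, 0, -1]

```text
time: 78.25
position: [0.4104, -0.2714, 0.1093]
tool_rot: [0.713, 0.701, 0.0, -0.002]
ft_force: [1.1, -0.2, -2.8]
grip_width: 0.0418
```

Emit:
carry_out:
  deltas:
    - [0.3, -1, -0.4, 0, 0, 0, 0]
    - [0.3, -1.9, -0.73, 0, 0, 0, 0]
    - [0.3, -1.9, -0.73, 1, 0, 0, 0]
    - [0.3, -1.9, -0.73, 2, 0, 0, 0]
    - [0.3, -1.9, -0.73, 2.5, 0, 0, 0]
    - [0.3, -1.9, -0.73, 2.5, 0, 0, 0]
    - [0.3, -1.9, -0.73, 2.5, 0, 0, 0]

```text
time: 78.95
position: [0.3934, -0.3179, 0.0482]
tool_rot: [0.713, 0.701, 0.0, -0.001]
ft_force: [0.5, 0.2, -1.7]
grip_width: 0.042
```

```bash
python3 - <<'E'
from h import *
camera("top");camera("top");st();p,_=camera("wrist");cv2.imwrite("pics/w44.png",p[:,:,::-1]);row([.394,-.318,-.0143],89)
E
```

```text
t 79.05 pos [ 0.3941 -0.3186  0.0492] yaw 89.02 tilt [ 0.001 -0.001] F [-0.1  0.9 -1.8] w 0.0416
row [0.034, -0.009, 2.55] [0.07, 0.09, 0.01]
```

View pics/w44.png

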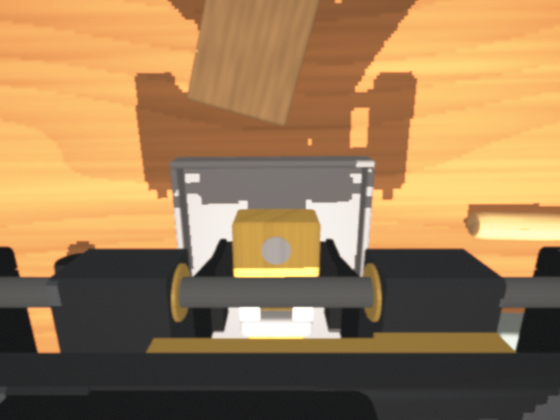

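Emit:
carry_out:
  deltas:
    - [0.3, 0.02, 0, 0.8, 0, 0, 0]
    - [0.3, 0.02, 0, 1.5, 0, 0, 0]
    - [0.3, 0.02, 0, 2.1, 0, 0, 0]
    - [0.3, 0.02, 0, 2.4, 0, 0, 0]
    - [0.3, 0.02, 0, 2.5, 0, 0, 0]
    - [0.3, 0.02, 0, 2.56, 0, 0, 0]
    - [0.3, 0.02, 0, 2.56, 0, 0, 0]

```text
time: 79.8
position: [0.3936, -0.3178, -0.0131]
tool_rot: [0.713, 0.701, -0.0, 0.001]
ft_force: [-2.1, 1.2, 10.9]
grip_width: 0.0418
```

Emit:
carry_out:
  deltas:
    - [0, 0, 0, 0, 0, 0, 0]
    - [-0.15, 0, 0, 0, 0, 0, 0]
    - [-0.35, 0, 0, 0, 0, 0, 0]
    - [-0.35, 0, 0, 0, 0, 0, 0]
    - [-0.35, 0, 0, -0.6, 0, 0, 0]
    - [-0.35, 0, 0, -2, 0, 0, 0]
    - [-0.35, 0, 0, -4, 0, 0, 0]
    - [-0.35, 0, 0, -6, 0, 0, 0]

```text
time: 80.6
position: [0.393, -0.3173, 0.1355]
tool_rot: [0.713, 0.701, 0.0, -0.001]
ft_force: [-0.3, -1.0, -0.6]
grip_width: 0.0586
```

```bash
python3 - <<'E'
from h import *
st();row([.42,.0,.2],89.2);row([.48,.2,.2],89.2)
E
```

```text
t 80.6 pos [ 0.393  -0.3173  0.1355] yaw 88.98 tilt [-0.001  0.002] F [-0.3 -1.  -0.6] w 0.0586
row [12.715, 0.851, -2.558] [-0.08, -0.1, -0.22]
row [20.756, 3.108, -2.548] [-0.08, -0.1, -0.22]
```

Now the lever: I'll move to a view position in front of it.

Emit:
carry_out:
  deltas:
    - [-0.35, 1, 0.1, -1, 0, 0, 0]
    - [-0.35, 2.8, 0.2, -2.5, 0, 0, 0]
    - [-0.35, 4.6, 0.3, -4, 0, 0, 0]
    - [-0.35, 6.4, 0.5, -5, 0, 0, 0]
    - [-0.35, 8.2, 0.6, -5, 0, 0, 0]
    - [-0.35, 10, 0.7, -5, 0, 0, 0]
    - [-0.35, 11.8, 0.8, -5, 0, 0, 0]
    - [-0.35, 13.6, 1, -5, 0, 0, 0]

```text
time: 81.4
position: [0.4239, 0.0238, 0.2599]
tool_rot: [0.713, 0.701, 0.0, 0.0]
ft_force: [0.8, -0.7, 0.2]
grip_width: 0.0588
```

Emit:
carry_out:
  deltas:
    - [-0.35, 1.8, 0.6, 0, 0, 0, 0]
    - [-0.35, 3.6, 1.2, 0, 0, 0, 0]
    - [-0.35, 5.4, 1.8, 0, 0, 0, 0]
    - [-0.35, 7.2, 2.5, 0, 0, 0, 0]
    - [-0.35, 9, 3, 0, 0, 0, 0]
    - [-0.35, 10.5, 3.2, 0, 0, 0, 0]
    - [-0.35, 10.5, 3.2, 0, 0, 0, 0]
    - [-0.35, 10.5, 3.2, 0, 0, 0, 0]

```text
time: 82.2
position: [0.5085, 0.2831, 0.2588]
tool_rot: [0.713, 0.702, -0.001, -0.0]
ft_force: [0.1, 0.3, -0.8]
grip_width: 0.0587
```

```bash
python3 - <<'E'
from h import *
camera("top");p,_=camera("top");cv2.imwrite("pics/t45.png",p[:,:,::-1]);locks("top",None,p,z=.029,box=(.33,.66,-.4,-.24))
camera("top");st();i=camera_info("wrist");p,d,w=cloud("wrist",i);cv2.imwrite("pics/w45.png",p[:,:,::-1])
s=spot_in("wrist","depth_knob");print(s);r,c=map(int,s[0]['pixel']);print(w[r-2:r+3,c].round(4))
row([.548,.286,.2],89.2);row([.548,.286,.12],89.2)
E
```

```text
lock x 0.5613 y -0.3172 yaw -0.0 size 0.0475 0.0445
lock x 0.4758 y -0.3190 yaw -0.0 size 0.0465 0.0450
lock x 0.3870 y -0.3162 yaw -0.0 size 0.0460 0.0435
t 82.35 pos [0.5087 0.2814 0.2594] yaw 88.91 tilt [-0.001 -0.001] F [-0.1  0.4 -0.1] w 0.0591
[{'pixel': [236.6, 279.4], 'score': 0.76}, {'pixel': [203.5, 70.2], 'score': 0.68}]
[[0.539  0.2846 0.1705]
 [0.5398 0.2846 0.171 ]
 [0.5409 0.2846 0.1704]
 [0.5411 0.2846 0.1724]
 [0.542  0.2845 0.1727]]
row [0.217, 1.555, 2.389] [-0.01, 0.02, -0.32]
row [0.218, 1.556, 5.589] [-0.01, 0.02, -0.32]
```

View pics/t45.png

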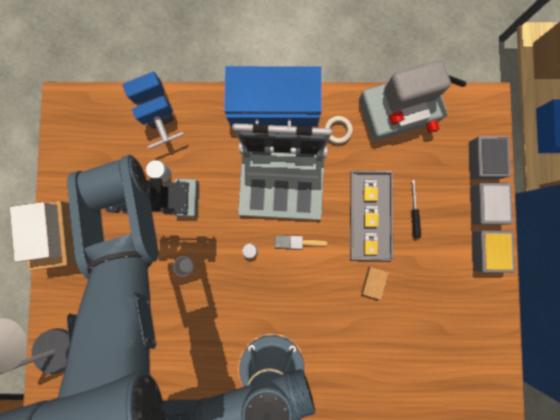

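View pics/w45.png

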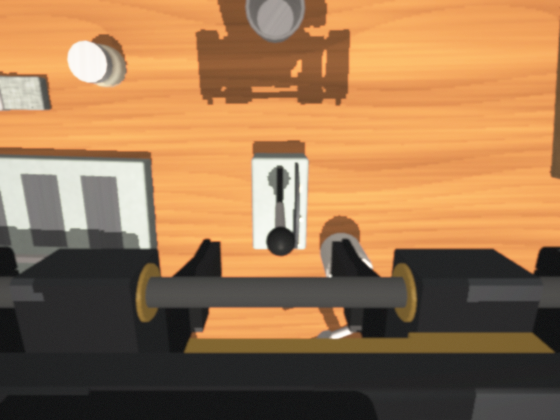

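Emit:
carry_out:
  deltas:
    - [-0.35, 0.1, 0.8, 0, 0, 0, 0]
    - [-0.35, 0.18, 1.53, 0, 0, 0, 0]
    - [-0.35, 0.18, 1.53, 0.5, 0, 0, 0]
    - [-0.35, 0.18, 1.53, 1.5, 0, 0, 0]
    - [-0.35, 0.18, 1.53, 3, 0, 0, 0]
    - [-0.35, 0.18, 1.53, 4.5, 0, 0, 0]
    - [-0.35, 0.18, 1.53, 5.5, 0, 0, 0]
    - [-0.35, 0.18, 1.53, 5.5, 0, 0, 0]

```text
time: 83.25
position: [0.5427, 0.2845, 0.1175]
tool_rot: [0.714, 0.7, -0.005, -0.003]
ft_force: [-0.4, -0.2, 0.8]
grip_width: 0.0586
```

Emit:
carry_out:
  deltas:
    - [0.2, 0, 0, 0, 0, 0, 0]
    - [0.6, 0, 0, 0, 0, 0, 0]
    - [0.6, 0, 0, 0, 0, 0, 0]
    - [0.6, 0, 0, 0, 0, 0, 0]
    - [0.6, 0, 0, 0, 0, 0, 0]
  force: 20

```text
time: 83.75
position: [0.548, 0.2848, 0.1233]
tool_rot: [0.713, 0.701, -0.001, 0.002]
ft_force: [0.1, -7.3, 5.2]
grip_width: 0.0266
```

```bash
python3 - <<'E'
from h import *
st();a0=0.02
a=np.linspace(0,-.73,11)
print([[float(round(.11*np.sin(t)/.025,2)),float(round(-.11*(np.cos(t)-1)/.025,2))] for t in a])
E
```

```text
t 83.75 pos [0.548  0.2848 0.1233] yaw 89.09 tilt [ 0.002 -0.004] F [ 0.1 -7.3  5.2] w 0.0266
[[0.0, -0.0], [-0.32, 0.01], [-0.64, 0.05], [-0.96, 0.11], [-1.27, 0.19], [-1.57, 0.29], [-1.87, 0.42], [-2.15, 0.56], [-2.43, 0.73], [-2.69, 0.92], [-2.93, 1.12]]
```

Emit:
carry_out:
  deltas:
    - [0.6, 0, -0.32, 0.01, 0, 0, 0]
    - [0.6, 0, -0.64, 0.05, 0, 0, 0]
    - [0.6, 0, -0.96, 0.11, 0, 0, 0]
    - [0.6, 0, -1.27, 0.19, 0, 0, 0]
    - [0.6, 0, -1.57, 0.29, 0, 0, 0]
    - [0.6, 0, -1.87, 0.42, 0, 0, 0]
    - [0.6, 0, -2.15, 0.56, 0, 0, 0]
    - [0.6, 0, -2.43, 0.73, 0, 0, 0]

```text
time: 84.55
position: [0.4869, 0.2862, 0.1056]
tool_rot: [0.713, 0.701, -0.0, 0.001]
ft_force: [-1.2, -4.9, 6.4]
grip_width: 0.0269
```

Emit:
carry_out:
  deltas:
    - [0.6, 0, -0.13, 0.1, 0, 0, 0]
    - [0.6, 0, -0.26, 0.19, 0, 0, 0]
    - [0.6, 0, -0.38, 0.29, 0, 0, 0]
    - [0.6, 0, -0.48, 0.38, 0, 0, 0]
    - [0.6, 0, -0.48, 0.38, 0, 0, 0]
    - [0.6, 0, -0.48, 0.38, 0, 0, 0]

```text
time: 85.15
position: [0.4732, 0.2865, 0.0952]
tool_rot: [0.713, 0.701, -0.002, -0.0]
ft_force: [-3.0, -4.3, 5.8]
grip_width: 0.0261
```

```bash
python3 - <<'E'
from h import *
st()
E
```

```text
t 85.15 pos [0.4732 0.2865 0.0952] yaw 89.03 tilt [-0.003 -0.003] F [-3.  -4.3  5.8] w 0.0261
```

Emit:
carry_out:
  deltas:
    - [0.6, 0, -0.08, 0.07, 0, 0, 0]
    - [0.6, 0, -0.16, 0.14, 0, 0, 0]
    - [0.6, 0, -0.16, 0.14, 0, 0, 0]
    - [0.6, 0, -0.16, 0.14, 0, 0, 0]

```text
time: 85.55
position: [0.4733, 0.2867, 0.0945]
tool_rot: [0.713, 0.701, 0.002, 0.003]
ft_force: [-1.2, -7.9, 18.2]
grip_width: 0.0264
```

```bash
python3 - <<'E'
from h import *
st();p,_=camera("scene");cv2.imwrite("pics/s46.png",cv2.resize(p[230:350,320:440],(600,600),interpolation=2)[:,:,::-1])
E
```

```text
t 85.55 pos [0.4733 0.2867 0.0945] yaw 89.08 tilt [ 0.006 -0.002] F [-1.2 -7.9 18.2] w 0.0264
```

View pics/s46.png

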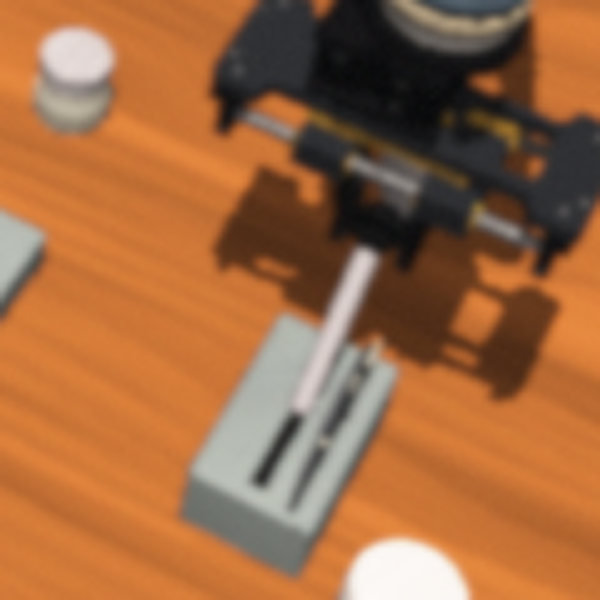

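Emit:
carry_out:
  deltas:
    - [0.6, 0, 0.05, -0.12, 0, 0, 0]
    - [0.2, 0, 0.05, -0.12, 0, 0, 0]
    - [-0.35, 0, 0.05, -0.12, 0, 0, 0]
    - [-0.35, 0, 0.05, -0.12, 0, 0, 0]
    - [-0.35, 0, 0.05, -0.12, 0, 0, 0]
    - [-0.35, 0, 0.05, -1.2, 0, 0, 0]
    - [-0.35, 0, 0.05, -3, 0, 0, 0]
    - [-0.35, 0, 0.05, -5, 0, 0, 0]

```text
time: 86.4
position: [0.4706, 0.2876, 0.2157]
tool_rot: [0.713, 0.701, -0.002, -0.001]
ft_force: [1.5, 0.8, -1.2]
grip_width: 0.0578
```

Emit:
carry_out:
  deltas:
    - [-0.35, 0, -0.5, -1, 0, 0, 0]
    - [-0.35, 0, -1.5, -1.5, 0, 0, 0]
    - [-0.35, 0, -1.5, -1.5, 0, 0, 0]
    - [-0.35, 0, -1.5, -1.5, 0, 0, 0]
    - [-0.35, 0, -1.5, -1.5, 0, 0, 0]

```text
time: 86.9
position: [0.4348, 0.2885, 0.2525]
tool_rot: [0.713, 0.701, -0.0, -0.0]
ft_force: [0.1, -0.2, -0.1]
grip_width: 0.0587
```

```bash
python3 - <<'E'
from h import *
st();i=camera_info("wrist");p,d,w=cloud("wrist",i);cv2.imwrite("pics/w47.png",p[:,:,::-1]);s=spot_in("wrist","depth_knob");print(s[:2])
q,_=camera("scene");cv2.imwrite("pics/s47.png",q[:,:,::-1]);s2=spot_in("scene","depth_knob");print(s2[:2])
print(tri([rd("wrist",s[0]['pixel'][::-1],i),rd("scene",s2[0]['pixel'][::-1])]))
p,_=camera("top");cv2.imwrite("pics/t47.png",p[:,:,::-1]);locks("top",None,p,z=.029,box=(.33,.66,-.4,-.24))
E
```

```text
t 86.9 pos [0.4348 0.2885 0.2525] yaw 88.99 tilt [-0.001 -0.   ] F [ 0.1 -0.2 -0.1] w 0.0587
[{'pixel': [236.0, 274.1], 'score': 0.83}, {'pixel': [233.3, 64.5], 'score': 0.43}]
[{'pixel': [285.6, 391.6], 'score': 0.55}, {'pixel': [249.6, 251.0], 'score': 0.55}]
(array([0.48936127, 0.28748642, 0.10520984]), [np.float64(0.0008785221359060446), np.float64(0.0008785221359059498)])
lock x 0.5613 y -0.3167 yaw -0.0 size 0.0475 0.0445
lock x 0.4760 y -0.3190 yaw -0.0 size 0.0470 0.0450
lock x 0.3870 y -0.3162 yaw -0.0 size 0.0460 0.0435
```

View pics/s47.png

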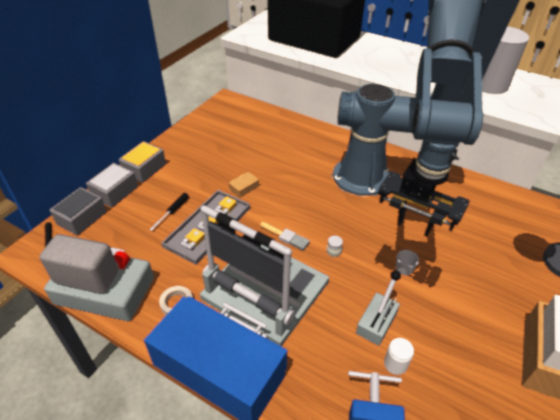

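View pics/w47.png

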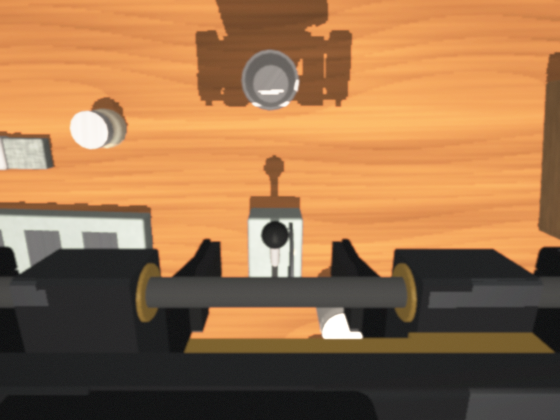

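View pics/t47.png

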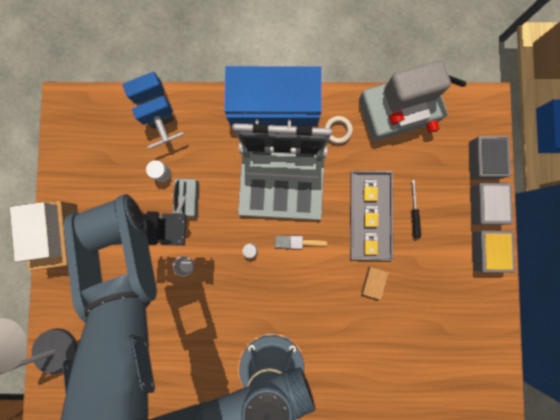

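```bash
python3 - <<'E'
from h import *
q=cv2.imread("pics/s47.png");c=q[255:300,375:420];cv2.imwrite("pics/k.png",cv2.resize(c,(540,540),interpolation=2))
i=camera_info("wrist");p,d,w=cloud("wrist",i);print(w[234,272:277].round(4))
for sx in ((397,274.5),(396,275.5)):
  x,e=tri([rd("wrist",(274.5,234.5),i),rd("scene",sx)]);print(x,e,np.arcsin((x[0]-.546)/.11),np.arctan2(x[0]-.546,x[2]-.05))
st()
E
```

```text
[[0.4707 0.285  0.1481]
 [0.4702 0.286  0.1494]
 [0.4704 0.2869 0.1492]
 [0.4711 0.2879 0.1472]
 [0.4706 0.2888 0.1487]]
[0.4748563  0.28926484 0.13816044] [np.float64(0.0019856390227710784), np.float64(0.001985639022771083)] -0.7033298866521074 -0.6789825334361947
[0.47628818 0.28851244 0.13459802] [np.float64(0.0012690600553518032), np.float64(0.001269060055351797)] -0.6863834851419048 -0.6892262260329995
t 87.2 pos [0.4347 0.2884 0.2527] yaw 88.97 tilt [-0.001 -0.   ] F [ 0.1  0.  -0.2] w 0.0584
```

View pics/k.png

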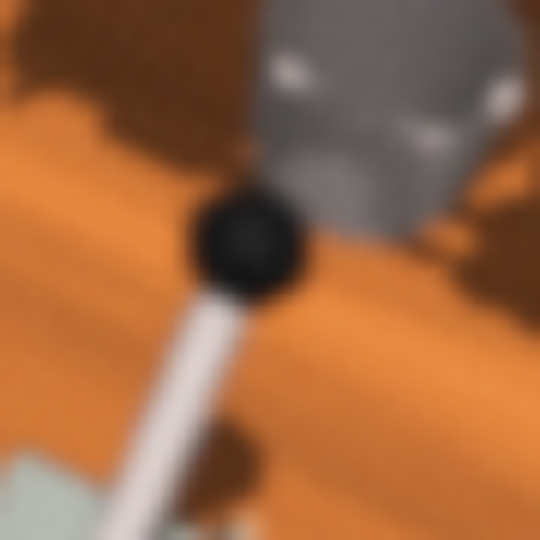

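```bash
python3 -c "
from rig import *
print(hand_in())"
```

```text
the job is handed in; nothing more can be done
None
```

The job is handed in at about 87 s of the 210 s allowed. All three padlocks went through the press and now lie flat in the grey tray.

**What was done, in order**
1. I set the depth lever upright. Triangulation put the knob within about 3 mm of directly over its hinge, or 0.03 rad.
2. I laid one lock in each station. The bodies measured within about 2 mm of the station centres and within about 1.5° of their direction.
3. I pulled the press arm down until the force rose sharply at its stop. I held it there for about 1.4 s, then eased it back to its rest over about 7 s with no snap.
4. I moved the locks to the tray and parked the lever against its front stop.

**Last checks**
- **Tray:** the overhead camera shows three locks flat and apart, well inside the walls.
- **Press:** the arm stands upright at its rest.
- **Lever:** the knob measures about 0.69 to 0.70 rad forward of upright, which is fully parked.
- **Bystanders:** the oil can, tin, screwdriver, brush and jar look untouched.

**What disagreed or went wrong**
- The real fingertips sit about 27 mm behind the reported tool point. My first grip on the knob slipped off its top because of this, without moving the lever. I allowed for the offset after that.
- One lock was knocked about 3 cm aside on the press. I set another lock down on the bench, moved the knocked one to the left station, and put the other in the middle station before pressing.
- At the press stop, the wrist force reached about 49 N for a moment, through the fingers on the bar. I backed it off to about 23 N for the hold. This is under the 120 N wrist limit; the 40 N limit is for the arm and gripper body, and only the fingers touched the bar.
- The grab bar slid roughly 9 mm within the grip during the stroke, but it was never let go.

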